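Front the ointment jars on the warming tray and set its dial

TASK

Front the ointment jars on the warming tray: bring every jar forward so that it rests upright against a pair of black guide posts of its own, and roll it round by its edge until its label faces straight out of the tray's front. Only when all the jars stand like this, turn the dial's pointer to the green mark. Do not disturb the sample cup or the saline ampoule.

Things in the scene. Friction and masses are not known exactly. Their poses are not given: they have to be found in the camera images.
- tray: white warming tray, 175 (x) x 600 (y) mm, fixed. Origin: centre of its underside, on the desk; -x is its front, towards the robot. Jars stand on its plate, 14 mm above the desk (slippery, friction 0.3). A rim 6 mm wide, top 22 mm above the desk, runs along the back (+x) edge and the left (+y) end. Four pairs of black posts along the front; the dial's panel is at the right (-y) end.
- place0 (a point): place 0 of the row (0 leftmost, 110 mm apart; any jar may use any): axis of a jar resting against this pair of posts; on the plate, x -20, y 215 mm in the tray's frame. The two very slick black posts (16 mm diameter, tops 48 mm above the desk, friction 0.08) stand 35 mm in front of it and 35 mm to either side; a jar pressed lightly against both can be rolled round there (a stroke that ends, not starts, well off to one side keeps it seated).
- place1 (a point): place 1 of the row (0 leftmost, 110 mm apart; any jar may use any): axis of a jar resting against this pair of posts; on the plate, x -20, y 105 mm in the tray's frame. The two very slick black posts (16 mm diameter, tops 48 mm above the desk, friction 0.08) stand 35 mm in front of it and 35 mm to either side; a jar pressed lightly against both can be rolled round there (a stroke that ends, not starts, well off to one side keeps it seated).
- place2 (a point): place 2 of the row (0 leftmost, 110 mm apart; any jar may use any): axis of a jar resting against this pair of posts; on the plate, x -20, y -5 mm in the tray's frame. The two very slick black posts (16 mm diameter, tops 48 mm above the desk, friction 0.08) stand 35 mm in front of it and 35 mm to either side; a jar pressed lightly against both can be rolled round there (a stroke that ends, not starts, well off to one side keeps it seated).
- place3 (a point): place 3 of the row (0 leftmost, 110 mm apart; any jar may use any): axis of a jar resting against this pair of posts; on the plate, x -20, y -115 mm in the tray's frame. The two very slick black posts (16 mm diameter, tops 48 mm above the desk, friction 0.08) stand 35 mm in front of it and 35 mm to either side; a jar pressed lightly against both can be rolled round there (a stroke that ends, not starts, well off to one side keeps it seated).
- jar_purple: loose low white ointment jar with a grey lid and a label edged in purple, 84 mm diameter (lid 83 mm), 52 mm high, about 0.35 kg, friction with a finger about 0.6 or more. Too wide to grip easily; nudge it and roll it by its edge. Origin: centre of its underside; z up its axis; the middle of the label is on its -x side. May be absent.
- jar_purple_label (a point): middle of the purple label on the jar's side, 42 mm from the axis (on the jar's -x side), 18 mm above its underside. Its purple seal strip 12 mm wide runs from here up the side and 20 mm in over the top of the lid, so it shows from above which way the label faces.
- jar_teal: loose low white ointment jar with a grey lid and a label edged in teal, 84 mm diameter (lid 83 mm), 52 mm high, about 0.35 kg, friction with a finger about 0.6 or more. Too wide to grip easily; nudge it and roll it by its edge. Origin: centre of its underside; z up its axis; the middle of the label is on its -x side. May be absent.
- jar_teal_label (a point): middle of the teal label on the jar's side, 42 mm from the axis (on the jar's -x side), 18 mm above its underside. Its teal seal strip 12 mm wide runs from here up the side and 20 mm in over the top of the lid, so it shows from above which way the label faces.
- jar_red: loose low white ointment jar with a grey lid and a label edged in red, 84 mm diameter (lid 83 mm), 52 mm high, about 0.35 kg, friction with a finger about 0.6 or more. Too wide to grip easily; nudge it and roll it by its edge. Origin: centre of its underside; z up its axis; the middle of the label is on its -x side. May be absent.
- jar_red_label (a point): middle of the red label on the jar's side, 42 mm from the axis (on the jar's -x side), 18 mm above its underside. Its red seal strip 12 mm wide runs from here up the side and 20 mm in over the top of the lid, so it shows from above which way the label faces.
- jar_orange: loose low white ointment jar with a grey lid and a label edged in orange, 84 mm diameter (lid 83 mm), 52 mm high, about 0.35 kg, friction with a finger about 0.6 or more. Too wide to grip easily; nudge it and roll it by its edge. Origin: centre of its underside; z up its axis; the middle of the label is on its -x side. May be absent.
- jar_orange_label (a point): middle of the orange label on the jar's side, 42 mm from the axis (on the jar's -x side), 18 mm above its underside. Its orange seal strip 12 mm wide runs from here up the side and 20 mm in over the top of the lid, so it shows from above which way the label faces.
- dial (a joint): angle of the tray's dial in rad: grows clockwise seen from above, from stop to stop 0 to 4.4; stays where it is left (friction 0.03 N m). The pointer is at the green mark at 2.0; black ticks every 0.4.
- dial_grip (a point): on the dial's axis, 55 mm above the desk, the height to grip. The dial is a 44 mm disc carrying an upright bar, 42 mm long, 14 mm thick, from 32 to 62 mm above the desk; at joint value 0 the bar lies along the tray's x, its pointer end to the front (-x). The point turns with the dial.
- mark (a point): the green mark on the dial's scale, 38 mm from the dial's axis, 19 mm above the desk.
- sample_cup: bystander: clear cup of pink-capped tubes, 49 mm wide, 66 mm high, left of the tray; origin centre of its underside.
- saline: bystander: standing saline ampoule, 18 mm wide, 61 mm high, in front of the tray's right end; origin centre of its underside.
Not all that is in view belongs to the job. What is shaped like the jar_purple but pink or yellow is not meant.

How it is judged:
By the outcome, as a careful person would: the job done as asked, in the order asked, and still so for the second after the job is handed in, with the robot touching nothing.
Of jar_purple, jar_teal, jar_red, jar_orange only 3 to 4 are there at a start; the rules pass over those that are not, and their reading is None.
At some moment in a run one of jar_purple, jar_teal, jar_red, jar_orange may be knocked a few centimetres aside while the robot is not near it.
Once in a run the grip may slacken for a moment while it holds something.
It also fails if it takes over 210 s, if anything falls off the work surface, if the arm or the gripper's body presses on something with over 40 N, if the wrist force passes 120 N, or if a joint passes its speed limit or range.

ROBOT

A 6-joint arm with a two-finger parallel gripper is mounted at the origin on the work surface; the furniture and walls round the work are solid. World frame = base frame: x ahead of the robot, y to its left, z up, the work surface at z = 0. Lengths are in m, angles in degrees, forces in N, time in s.
With the tool pointing down it reaches from about 0.35 to 0.875 m from the base axis. Payload 4.2 kg.
Tool frame: the origin (TCP) lies on the centre line of the jaws, within the pads' length; the fingertips stand 19 mm ahead of it and the grasp point (between the pads) is the TCP; x points along the fingers, y is the direction in which the jaws open and shut, and the axes are right-handed (so a half turn about x gives the same grasp; the last joint's range is limited). The gripper opens to 87 mm and grips with 3 to 60 N. Pads are 19 mm wide; open, the fingers measure 117 mm over their backs; the gripper's body (75 mm by 190 mm) begins 51 mm behind the grasp point.
Start: joints at [83.572, 22.042, 0.453, 0, -68.411, -14.817], TCP at [0.226, 0.583, 0.242] pointing down, gripper open.
Joint ranges: [-179.83, 179.83], [-69.29, 118.12], [-61.27, 80.66], [-181.25, 117.63], [-171.15, -9.14], [-177.46, 177.46]. Speed limits (degrees/s): [159.86, 159.86, 180, 180, 180, 180].

INTERFACE

Orientations are given as a 3x3 rotation matrix whose columns are the frame's x, y, z axes.
In Python, from station import r, viewer, job, spotter gives the robot as it stands.
- The arm moves only by the tool play_rows, never from a script. Its argument "commands" is a list of rows, each an object of numbers: "fingers": the gripper command: -1 is fully open, 1 is shut, values between are in proportion; "tx", "ty", "tz": the shift along the tool's x, y, z normalised to -1 to 1, where 1 is 750 mm; "ax", "ay", "az": the turn, a rotation vector about the tool's x, y, z normalised to -1 to 1, where 1 is pi rad. In form: [{"fingers": .., "tx": .., "ty": .., "tz": .., "ax": .., "ay": .., "az": ..}, ...]. A call has 1 to 5 rows; each row is the pose to reach, as a shift and turn from the pose commanded when the call began, along the tool's axes at that moment, turning the shorter way round; what a row does not reach only later rows make up. A row lasts 1/12 s, in which the tool goes at most 41.7 mm and 7.16 degrees, less where a joint would pass 70% of its speed; a pose out of reach is approached as far as the arm can. A call with a number of a shift or a turn outside -1 to 1 is refused whole. A call with a gripper value outside its range is refused whole. The fingers move at their own pace and stop on an object; the grip force is fixed at half the most. Time passes only in rows, so rows that repeat a pose let the fingers close. It gives the time, the measured TCP pose, the force and the opening at its end, in the units of the state.
- r.sense(): the state, without advancing time (a new reading comes with each control period).
- viewer.capture(name): name is "scene" or "side" or "wrist"; returns a dict with "image" (384x512x3 uint8, red, green, blue), "fx", "fy", "cx", "cy" (pixels), "R" (3x3) and "t" (3): a world point X has camera coordinates R X + t; the wrist camera has in their place "mount" (4x4, takes a point from camera to tool coordinates, whose origin is the TCP and whose axes are the tool frame's). Camera axes: x right, y down, z forward; pixel columns grow to the right and rows downward; lengths in m; the calibration is good to about 2 mm. A picture is of the moment at which its call begins: read the wrist's pose just before it. There is no depth.
- job.finish_job(): hands the job in, once; it reports no verdict.
Trained networks look in a picture, given as the dict that the camera call returned (one of the last four; its "shot" number tells which), for a name from the list of things; names that differ only in an ending like _2 or _b are one class to them, and where a whole thing is asked for, a point or a joint stands for the part that bears it (a point fixed in the world has none). Each returns a list of dicts, best first, with "score" (0 to 1); they miss things now and then, are a little off and sometimes report something else, mostly with a low value. They report only what shows in the picture. A call takes as long as a camera call. They do not tell look-alikes from the thing itself.
- spotter.find_in(name, picture): "uv" ([column, row] in pixels, amid what is visible of it).
- spotter.silhouettes(name, picture): "region" (384x512 bool, what is visible of it) and "uv" ([column, row] in pixels, amid what is visible of it).
The state is a dict: "time_s": time; "joints": joint angles; "joint_velocities": joint speeds; "effort": joint torques, N m; "tcp_pos": TCP position; "ee_rot": TCP orientation; "wrist_force": force on the tool from outside, world axes, zero at the start; "moment": the same for the moment, N m; "gripper_width": opening from 0.0 (shut) to 1.0 (fully open).
Only numpy, scipy, OpenCV 4.12 (cv2) and the standard library are available. Lean on these libraries where they do the work, as an engineer would, in place of code of your own. Each camera call takes 0.05 s, during which the arm holds its last target. There are 200 camera calls.

## Working session

There is one attempt and no reset: what is moved stays moved. The work goes in short steps, Python scripts to look and compute and a tool call to move; the robot and the scene stay as the last step left them, time stands still between calls to the robot, and variables do not carry over. Pictures are saved under pics/ and viewed, about 12 in all and at most 16, crops included, and the job is handed in when it is done.

Besides the shell and the picture viewer there is one more tool, called as a command line: name --argument value ..., lists and objects as JSON in quotes. play_rows: Moves the arm, as the interface text tells. Its arguments: {"type":"object","properties":{"commands":{"type":"array"}},"required":["commands"]}

```bash
ls; mkdir -p pics; cat > h.py <<'E'
import numpy as np, cv2
from station import r, viewer, job, spotter
def save(p,name): cv2.imwrite('pics/'+name+'.png', cv2.cvtColor(p['image'],cv2.COLOR_RGB2BGR))
def cam(name):
    s=r.sense(); p=viewer.capture(name)
    if 'mount' in p:
        M=np.array(p['mount']); Rw=np.array(s['ee_rot'])
        Rc=Rw@M[:3,:3]; c=np.array(s['tcp_pos'])+Rw@M[:3,3]
    else:
        Rc=np.array(p['R']).T; c=-Rc@np.array(p['t'])
    p['Rc']=Rc; p['c']=c
    return p
def ray(p,uv,z):
    d=p['Rc']@np.array([(uv[0]-p['cx'])/p['fx'],(uv[1]-p['cy'])/p['fy'],1.])
    return p['c']+d*(z-p['c'][2])/d[2]
def proj(p,X):
    q=p['Rc'].T@(np.asarray(X)-p['c']); return np.array([p['fx']*q[0]/q[2]+p['cx'],p['fy']*q[1]/q[2]+p['cy']])
E
python3 - <<'E'
from h import *
s=r.sense();print(s['tcp_pos'],np.round(s['ee_rot'],3).tolist(),s['gripper_width'],s['time_s'])
ims=[]
for n in('scene','side'):
    p=cam(n);print(n,p['c'],p['Rc'][:,2]);ims.append(p)
    save(p,n+'0')
    for o in ['tray','jar_purple','jar_teal','jar_red','jar_orange','dial','mark','sample_cup','saline']:
        f=spotter.find_in(o,p)
        print(o,[(np.round(a['uv']).tolist(),round(a['score'],2),np.round(ray(p,a['uv'],.045)[:2],3).tolist()) for a in f[:3]])
cv2.imwrite('pics/both.png',cv2.cvtColor(np.vstack([i['image'] for i in ims]),cv2.COLOR_RGB2BGR)[:,:])
E
```

```text
pics
[0.22622997 0.58202314 0.24046663] [[-0.001, -0.363, -0.932], [-0.002, -0.932, 0.363], [-1.0, 0.002, -0.0]] 0.997810705449593 0.0
scene [-0.11060255 -0.67341209  0.97133437] [ 0.39974898  0.58981945 -0.70165075]
tray [([275.0, 228.0], 0.95, [0.391, -0.068])]
jar_purple [([327.0, 288.0], 0.89, [0.388, -0.311]), ([270.0, 187.0], 0.71, [0.481, 0.082]), ([178.0, 131.0], 0.69, [0.359, 0.528])]
jar_teal [([267.0, 192.0], 0.75, [0.46, 0.07]), ([251.0, 175.0], 0.56, [0.46, 0.169])]
jar_red [([241.0, 161.0], 0.89, [0.469, 0.247])]
jar_orange [([290.0, 212.0], 0.88, [0.468, -0.041]), ([273.0, 189.0], 0.5, [0.483, 0.071])]
dial [([307.0, 247.0], 0.63, [0.427, -0.176])]
mark [([274.0, 229.0], 0.58, [0.387, -0.071])]
sample_cup [([214.0, 135.0], 0.65, [0.463, 0.432])]
saline [([301.0, 323.0], 0.45, [0.267, -0.352])]
side [0.99987207 0.11291404 1.17713548] [-0.46978733 -0.01291119 -0.8826852 ]
tray [([228.0, 206.0], 0.65, [0.449, 0.029])]
jar_purple [([382.0, 189.0], 0.95, [0.387, 0.535]), ([130.0, 193.0], 0.89, [0.403, -0.296]), ([239.0, 214.0], 0.68, [0.477, 0.066])]
jar_teal [([273.0, 211.0], 0.69, [0.467, 0.175])]
jar_red [([305.0, 216.0], 0.8, [0.485, 0.276]), ([275.0, 211.0], 0.33, [0.468, 0.182])]
jar_orange [([362.0, 217.0], 0.71, [0.488, 0.457]), ([208.0, 211.0], 0.58, [0.468, -0.034])]
dial [([170.0, 202.0], 0.64, [0.436, -0.159])]
mark [([226.0, 206.0], 0.6, [0.449, 0.021])]
sample_cup [([362.0, 214.0], 0.66, [0.476, 0.458])]
saline [([122.0, 164.0], 0.59, [0.288, -0.341])]
```

```bash
python3 - <<'E'
import cv2,numpy as np
a=cv2.imread('pics/scene0.png')[90:350,130:390];b=cv2.imread('pics/side0.png')[130:280,80:440]
a=cv2.resize(a,None,fx=3,fy=3,interpolation=cv2.INTER_CUBIC)
b=cv2.resize(b,None,fx=2.2,fy=2.2,interpolation=cv2.INTER_CUBIC)
cv2.imwrite('pics/a1.png',cv2.resize(a,(600,600)));cv2.imwrite('pics/b1.png',b)
E
```

```text
(no output)
```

View pics/a1.png

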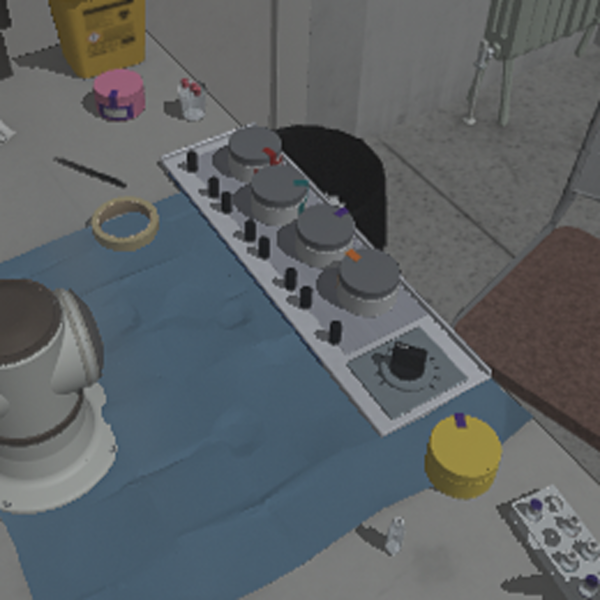

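View pics/b1.png

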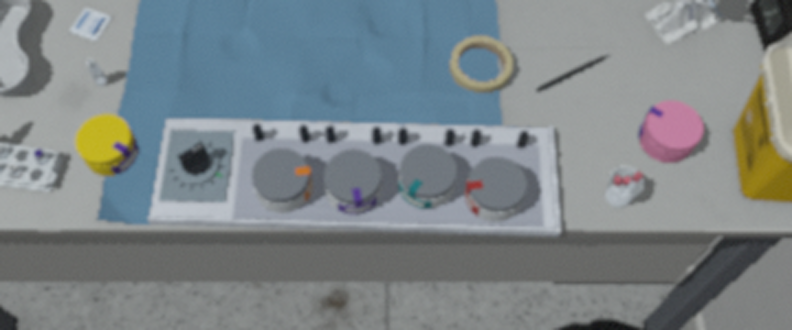

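The pictures show all four jars (red, teal, purple, orange from left to right) with their labels facing backwards, and pink and yellow look-alikes off the tray. I'll move to an overhead view.

play_rows --commands '[{"fingers": -1,"tx": -0.0133,"ty": 0.0328,"tz": -0.031,"ax": 0,"ay": 0,"az": 0},{"fingers": -1,"tx": -0.0266,"ty": 0.0656,"tz": -0.062,"ax": 0,"ay": 0,"az": 0},{"fingers": -1,"tx": -0.04,"ty": 0.0984,"tz": -0.093,"ax": 0,"ay": 0,"az": 0},{"fingers": -1,"tx": -0.0532,"ty": 0.1312,"tz": -0.124,"ax": 0,"ay": 0,"az": 0},{"fingers": -1,"tx": -0.0665,"ty": 0.164,"tz": -0.155,"ax": 0,"ay": 0,"az": 0}]'

```text
time_s: 1.42
tcp_pos: [0.2905, 0.4242, 0.2919]
ee_rot: [[0.0, -0.362, -0.932], [0.0, -0.932, 0.362], [-1.0, -0.0, -0.0]]
wrist_force: [-0.3, -0.3, 0.2]
gripper_width: 1.0
```

play_rows --commands '[{"fingers": -1,"tx": -0.0133,"ty": 0.0328,"tz": -0.031,"ax": 0,"ay": 0,"az": 0},{"fingers": -1,"tx": -0.0266,"ty": 0.0656,"tz": -0.062,"ax": 0,"ay": 0,"az": 0},{"fingers": -1,"tx": -0.04,"ty": 0.0984,"tz": -0.093,"ax": 0,"ay": 0,"az": 0},{"fingers": -1,"tx": -0.0532,"ty": 0.1312,"tz": -0.124,"ax": 0,"ay": 0,"az": 0},{"fingers": -1,"tx": -0.0665,"ty": 0.164,"tz": -0.155,"ax": 0,"ay": 0,"az": 0}]'

```text
time_s: 1.83
tcp_pos: [0.3542, 0.2673, 0.3421]
ee_rot: [[0.001, -0.362, -0.932], [0.001, -0.932, 0.362], [-1.0, -0.001, -0.0]]
wrist_force: [1.2, 0.5, 0.7]
gripper_width: 1.001
```

play_rows --commands '[{"fingers": -1,"tx": -0.0133,"ty": 0.0328,"tz": -0.031,"ax": 0,"ay": 0,"az": 0},{"fingers": -1,"tx": -0.0266,"ty": 0.0656,"tz": -0.062,"ax": 0,"ay": 0,"az": 0},{"fingers": -1,"tx": -0.04,"ty": 0.0984,"tz": -0.093,"ax": 0,"ay": 0,"az": 0},{"fingers": -1,"tx": -0.0532,"ty": 0.1312,"tz": -0.124,"ax": 0,"ay": 0,"az": 0},{"fingers": -1,"tx": -0.0665,"ty": 0.164,"tz": -0.155,"ax": 0,"ay": 0,"az": 0}]'

```text
time_s: 2.25
tcp_pos: [0.4178, 0.1105, 0.3921]
ee_rot: [[0.001, -0.362, -0.932], [0.001, -0.932, 0.362], [-1.0, -0.001, -0.001]]
wrist_force: [1.3, 1.2, 0.4]
gripper_width: 0.999
```

play_rows --commands '[{"fingers": -1,"tx": 0,"ty": 0,"tz": 0,"ax": -0.03,"ay": 0,"az": 0},{"fingers": -1,"tx": 0,"ty": 0,"tz": 0,"ax": -0.06,"ay": 0,"az": 0},{"fingers": -1,"tx": 0,"ty": 0,"tz": 0,"ax": -0.09,"ay": 0,"az": 0},{"fingers": -1,"tx": 0,"ty": 0,"tz": 0,"ax": -0.118,"ay": 0,"az": 0},{"fingers": -1,"tx": 0,"ty": 0,"tz": 0,"ax": -0.118,"ay": 0,"az": 0}]'

```text
time_s: 2.67
tcp_pos: [0.4177, 0.112, 0.3913]
ee_rot: [[0.0, 0.001, -1.0], [0.0, -1.0, -0.001], [-1.0, -0.0, -0.0]]
wrist_force: [-0.5, -0.0, -0.7]
gripper_width: 1.0
```

```bash
python3 - <<'E'
from h import *
s=r.sense();print(s['tcp_pos'],np.round(s['ee_rot'],3).tolist(),s['joints'],s['time_s'],s['wrist_force'])
p=cam('wrist');print(np.round(p['mount'],3),p['fx'],p['c']);save(p,'w0')
import pickle;pickle.dump(p,open('w0.pkl','wb'))
for o in ['jar_purple','jar_teal','jar_red','jar_orange','dial','mark']:
    f=spotter.find_in(o,p)
    print(o,[(np.round(a['uv']).tolist(),round(a['score'],2),np.round(ray(p,a['uv'],.05)[:2],3).tolist()) for a in f[:2]])
E
```

```text
[0.41773164 0.11197125 0.39132749] [[0.0, 0.001, -1.0], [0.0, -1.0, -0.001], [-1.0, -0.0, -0.0]] [ 3.66886649e+01 -1.77214575e+00 -8.09261111e+00 -1.68200664e-03
 -8.36577485e+01  5.33627917e+01] 2.6667 [-0.52879202 -0.00966094 -0.69795438]
[[ 0.001 -0.283  0.959 -0.144]
 [ 1.     0.002 -0.     0.   ]
 [-0.002  0.959  0.283 -0.078]
 [ 0.     0.     0.     1.   ]] 334.8192025232608 [0.49548856 0.11173585 0.53528723]
jar_purple [([288.0, 112.0], 0.91, [0.467, 0.07]), ([0.0, 167.0], 0.79, [0.386, 0.494])]
jar_teal [([210.0, 117.0], 0.93, [0.46, 0.179])]
jar_red [([140.0, 98.0], 0.91, [0.486, 0.276]), ([215.0, 115.0], 0.58, [0.462, 0.173])]
jar_orange [([361.0, 113.0], 0.65, [0.466, -0.034]), ([289.0, 111.0], 0.23, [0.468, 0.068])]
dial [([447.0, 134.0], 0.86, [0.437, -0.16])]
mark [([298.0, 137.0], 0.67, [0.432, 0.054])]
```

View pics/w0.png

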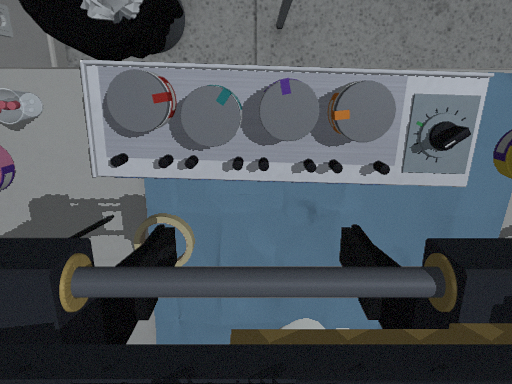

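```bash
cat >> h.py <<'E'
from scipy.optimize import minimize
def rect(p,z,x0,x1,y0,y1,s=.0005):
    # row->x descending, col->y descending (top view as wrist sees it)
    H=int((x1-x0)/s);W=int((y1-y0)/s)
    v,u=np.mgrid[0:H,0:W]; X=np.stack([x1-v*s,y1-u*s,np.full(v.shape,z)],-1)
    q=(X-p['c'])@p['Rc']
    return cv2.remap(p['image'],(p['fx']*q[...,0]/q[...,2]+p['cx']).astype('f4'),(p['fy']*q[...,1]/q[...,2]+p['cy']).astype('f4'),cv2.INTER_LINEAR)
HUE=dict(red=[(0,6),(172,180)],orange=[(8,20)],teal=[(78,98)],purple=[(120,150)])
def lids(p,guess):
    out={}
    for k,(gx,gy) in guess.items():
        s=.0005;h=.07
        im=rect(p,.066,gx-h,gx+h,gy-h,gy+h,s)
        g=cv2.medianBlur(cv2.cvtColor(im,cv2.COLOR_RGB2GRAY),5)
        c=cv2.HoughCircles(g,cv2.HOUGH_GRADIENT,1,60,param1=60,param2=12,minRadius=79,maxRadius=86)
        if c is None: out[k]=None;continue
        c=c[0]; c=c[np.argmin(np.hypot(c[:,0]-140,c[:,1]-140))]
        x,y=gx+h-c[1]*s,gy+h-c[0]*s
        hsv=cv2.cvtColor(im,cv2.COLOR_RGB2HSV); v,u=np.mgrid[0:im.shape[0],0:im.shape[1]]
        rr=np.hypot(u-c[0],v-c[1])*s
        m=np.zeros(rr.shape,bool)
        for a,b in HUE[k]: m|=(hsv[...,0]>=a)&(hsv[...,0]<=b)
        m&=(hsv[...,1]>90)&(rr<.040)&(rr>.018)
        ang=np.degrees(np.arctan2(-(u[m].mean()-c[0]),-(v[m].mean()-c[1]))) if m.sum()>20 else None
        out[k]=(round(x,4),round(y,4),None if ang is None else round(float(ang),1),int(m.sum()),c[2]*s)
    return out
PY=[250,180,140,70,30,-40,-80,-150]
def T(pose,xy):
    c,s_=np.cos(pose[2]),np.sin(pose[2]); return np.array([pose[0]+c*xy[0]-s_*xy[1],pose[1]+s_*xy[0]+c*xy[1]])
def postmask(p,pose):
    m=np.zeros((384*4,512*4),np.uint8); a=np.linspace(0,2*np.pi,20)
    for y in PY:
        b=T(pose,(-.055,y/1e3))
        P=np.array([proj(p,[b[0]+.008*np.cos(t),b[1]+.008*np.sin(t),z])*4+2 for t in a for z in(.014,.048)])
        cv2.fillConvexPoly(m,cv2.convexHull(P.astype('f4')).astype(int),255)
    return cv2.resize(m,(512,384),interpolation=cv2.INTER_AREA)/255.
def fitposts(ps,x0):
    ds=[cv2.cvtColor(p['image'],cv2.COLOR_RGB2GRAY)<60 for p in ps]
    def f(v):
        tot=0
        for p,d in zip(ps,ds):
            m=postmask(p,[v[0],v[1],v[2]]); tot-=(m*d).sum()/m.sum()
        return tot
    best=None
    for _ in range(2):
        g=minimize(f,x0,method='Nelder-Mead',options=dict(initial_simplex=[x0,x0+np.array([.008,0,0]),x0+np.array([0,.008,0]),x0+np.array([0,0,.02])],xatol=1e-5,fatol=1e-4)); x0=g.x
    return g.x,g.fun
E
python3 - <<'E'
from h import *
import pickle
p=pickle.load(open('w0.pkl','rb'))
# init from left/right end posts tops
a=ray(p,(118,158),.031);b=ray(p,(381,167),.031)
d=(a-b)[:2];yaw=np.arctan2(-d[0],d[1]);print(a,b,np.linalg.norm(d),np.degrees(yaw))
m=(a+b)[:2]/2; c=m-T([0,0,yaw],(-.055,.05)); 
x0=np.array([c[0],c[1],yaw]); x,f=fitposts([p],x0);print(x,f)
q=[cam('side'),cam('scene')]
for i in q: print(fitposts([i],x0))
xa,fa=fitposts([p]+q,x);print('all',xa,fa,np.degrees(xa[2]))
G=dict(red=(.48,.275),teal=(.463,.178),purple=(.468,.07),orange=(.467,-.033))
print('w',lids(p,G));print('side',lids(q[0],G));print('scene',lids(q[1],G))
for i in(250,140,70,30,-40,-150):print(proj(p,[*T(xa,(-.055,i/1e3)),.048]))
E
```

```text
[0.39663973 0.32537289 0.031     ] [ 0.38367966 -0.07791846  0.031     ] 0.40349953178680636 -1.840609510469205
[ 0.44288982  0.07198754 -0.02622205] -0.8224251727258407
(array([ 0.44559831,  0.07223468, -0.01864373]), np.float64(-0.26433897586316574))
(array([ 0.44495198,  0.07202644, -0.0261932 ]), np.float64(-0.7753626690119747))
all [ 0.44372039  0.07162435 -0.0261144 ] -1.834585607834975 -1.4962447876646827
w {'red': (np.float32(0.4822), np.float32(0.2762), -81.8, 865, np.float32(0.041)), 'teal': (np.float32(0.4617), np.float32(0.1762), -33.2, 899, np.float32(0.0416)), 'purple': (np.float32(0.4698), np.float32(0.0718), 6.7, 837, np.float32(0.042700004)), 'orange': (np.float32(0.4682), np.float32(-0.0352), 96.2, 880, np.float32(0.0405))}
side {'red': None, 'teal': None, 'purple': None, 'orange': None}
scene {'red': (np.float32(0.4832), np.float32(0.2748), -79.0, 817, np.float32(0.0405)), 'teal': None, 'purple': None, 'orange': None}
[115.12218507 161.12424383]
[189.49452302 163.22609638]
[236.69660367 164.56008448]
[263.6254438  165.32112619]
[310.67450686 166.65078983]
[384.41290932 168.73472659]
```

play_rows --commands '[{"fingers": -1,"tx": 0.0268,"ty": -0.0219,"tz": -0.0086,"ax": 0,"ay": 0,"az": 0},{"fingers": -1,"tx": 0.0537,"ty": -0.0438,"tz": -0.0172,"ax": 0,"ay": 0,"az": 0},{"fingers": -1,"tx": 0.0805,"ty": -0.0657,"tz": -0.0258,"ax": 0,"ay": 0,"az": 0},{"fingers": -1,"tx": 0.107,"ty": -0.0876,"tz": -0.0344,"ax": 0,"ay": 0,"az": 0},{"fingers": -1,"tx": 0.134,"ty": -0.1095,"tz": -0.043,"ax": 0,"ay": 0,"az": 0}]'

```text
time_s: 3.53
tcp_pos: [0.4503, 0.1951, 0.2899]
ee_rot: [[0.0, -0.0, -1.0], [0.0, -1.0, 0.0], [-1.0, -0.0, -0.0]]
wrist_force: [-0.6, -0.0, 0.2]
gripper_width: 1.0
```

play_rows --commands '[{"fingers": -1,"tx": 0.0268,"ty": -0.0219,"tz": -0.0086,"ax": 0,"ay": 0,"az": 0},{"fingers": -1,"tx": 0.0537,"ty": -0.0438,"tz": -0.0172,"ax": 0,"ay": 0,"az": 0},{"fingers": -1,"tx": 0.0805,"ty": -0.0657,"tz": -0.0258,"ax": 0,"ay": 0,"az": 0},{"fingers": -1,"tx": 0.107,"ty": -0.0876,"tz": -0.0344,"ax": 0,"ay": 0,"az": 0},{"fingers": -1,"tx": 0.134,"ty": -0.1095,"tz": -0.043,"ax": 0,"ay": 0,"az": 0}]'

```text
time_s: 3.95
tcp_pos: [0.4826, 0.2774, 0.1892]
ee_rot: [[0.0, -0.0, -1.0], [0.0, -1.0, 0.0], [-1.0, -0.0, -0.0]]
wrist_force: [1.1, -0.1, -0.5]
gripper_width: 0.998
```

play_rows --commands '[{"fingers": -1,"tx": 0,"ty": 0,"tz": 0,"ax": 0.035,"ay": 0,"az": 0},{"fingers": -1,"tx": 0,"ty": 0,"tz": 0,"ax": 0.07,"ay": 0,"az": 0},{"fingers": -1,"tx": 0,"ty": 0,"tz": 0,"ax": 0.105,"ay": 0,"az": 0},{"fingers": -1,"tx": 0,"ty": 0,"tz": 0,"ax": 0.14,"ay": 0,"az": 0},{"fingers": -1,"tx": 0,"ty": 0,"tz": 0,"ax": 0.1667,"ay": 0,"az": 0}]'

```text
time_s: 4.37
tcp_pos: [0.4824, 0.2766, 0.1899]
ee_rot: [[-0.0, -0.505, -0.863], [-0.0, -0.863, 0.505], [-1.0, 0.0, -0.0]]
wrist_force: [0.1, 0.7, 0.4]
gripper_width: 0.999
```

play_rows --commands '[{"fingers": -1,"tx": 0,"ty": 0,"tz": 0,"ax": 0.3333,"ay": 0,"az": 0},{"fingers": -1,"tx": 0,"ty": 0,"tz": 0,"ax": 0.3333,"ay": 0,"az": 0},{"fingers": -1,"tx": 0,"ty": 0,"tz": 0,"ax": 0.3333,"ay": 0,"az": 0},{"fingers": -1,"tx": 0,"ty": 0,"tz": 0,"ax": 0.3333,"ay": 0,"az": 0},{"fingers": -1,"tx": 0,"ty": 0,"tz": 0,"ax": 0.3333,"ay": 0,"az": 0}]'

```text
time_s: 4.78
tcp_pos: [0.4824, 0.2766, 0.19]
ee_rot: [[-0.0, -0.915, -0.404], [-0.0, -0.404, 0.915], [-1.0, 0.0, -0.0]]
wrist_force: [-0.4, -0.5, 0.6]
gripper_width: 1.005
```

play_rows --commands '[{"fingers": -1,"tx": 0,"ty": 0,"tz": 0,"ax": 0,"ay": 0,"az": 0}]'

```text
time_s: 4.87
tcp_pos: [0.4823, 0.2765, 0.19]
ee_rot: [[-0.0, -0.913, -0.407], [-0.0, -0.407, 0.913], [-1.0, 0.0, -0.0]]
wrist_force: [-0.3, -0.7, 0.3]
gripper_width: 1.001
```

```bash
python3 - <<'E'
from h import *
s=r.sense();R=np.array(s['ee_rot']);print(s['tcp_pos'],np.degrees(np.arctan2(R[1,1],R[0,1])),s['joints'][5])
E
```

```text
[0.48231483 0.27653178 0.19001863] -155.95484826316272 -22.487976483453934
```

play_rows --commands '[{"fingers": -1,"tx": 0,"ty": 0,"tz": 0,"ax": 0.1336,"ay": 0,"az": 0},{"fingers": -1,"tx": 0,"ty": 0,"tz": 0,"ax": 0.1336,"ay": 0,"az": 0},{"fingers": -1,"tx": 0,"ty": 0,"tz": 0,"ax": 0.1336,"ay": 0,"az": 0},{"fingers": -1,"tx": 0,"ty": 0,"tz": 0,"ax": 0.1336,"ay": 0,"az": 0},{"fingers": -1,"tx": 0,"ty": 0,"tz": 0,"ax": 0.1336,"ay": 0,"az": 0}]'

```text
time_s: 5.28
tcp_pos: [0.4823, 0.2765, 0.1901]
ee_rot: [[-0.0, -1.0, -0.005], [-0.0, -0.005, 1.0], [-1.0, 0.0, -0.0]]
wrist_force: [0.8, -0.2, 0.4]
gripper_width: 0.996
```

```bash
python3 - <<'E'
from h import *
s=r.sense();R=np.array(s['ee_rot']);print(s['tcp_pos'],np.degrees(np.arctan2(R[1,1],R[0,1])),s['joints'][5])
p=cam('wrist');print(lids(p,dict(red=(.482,.276)))); 
im=rect(p,.066,.41,.55,.2,.35)
cv2.circle(im,(int((.35-.2762)/.0005),int((.55-.4822)/.0005)),83,(0,255,0),1)
cv2.imwrite('pics/r1.png',cv2.cvtColor(np.hstack([cv2.resize(p['image'],(373,280)),im]),cv2.COLOR_RGB2BGR))
E
```

```text
[0.48233572 0.27652769 0.19010134] -179.73775134622844 -46.27044186689629
{'red': (np.float32(0.4818), np.float32(0.2752), -80.0, 897, np.float32(0.041050002))}
```

View pics/r1.png

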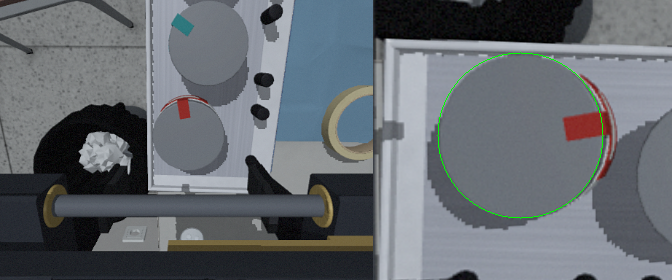

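play_rows --commands '[{"fingers": -1,"tx": 0.04,"ty": 0,"tz": -0.0013,"ax": 0,"ay": 0,"az": 0},{"fingers": -1,"tx": 0.08,"ty": 0,"tz": -0.0013,"ax": 0,"ay": 0,"az": 0},{"fingers": -1,"tx": 0.12,"ty": 0,"tz": -0.0013,"ax": 0,"ay": 0,"az": 0},{"fingers": -1,"tx": 0.1333,"ty": 0,"tz": -0.0013,"ax": 0,"ay": 0,"az": 0},{"fingers": -1,"tx": 0.1333,"ty": 0,"tz": -0.0013,"ax": 0,"ay": 0,"az": 0}]'

```text
time_s: 5.75
tcp_pos: [0.4811, 0.2743, 0.0876]
ee_rot: [[-0.004, -1.0, -0.004], [-0.004, -0.004, 1.0], [-1.0, 0.004, -0.004]]
wrist_force: [-0.4, -0.7, -0.1]
gripper_width: 0.999
```

play_rows --commands '[{"fingers": -1,"tx": 0.003,"ty": 0,"tz": 0,"ax": 0,"ay": 0,"az": 0},{"fingers": -1,"tx": 0.006,"ty": 0,"tz": 0,"ax": 0,"ay": 0,"az": 0},{"fingers": -1,"tx": 0.009,"ty": 0,"tz": 0,"ax": 0,"ay": 0,"az": 0},{"fingers": -1,"tx": 0.0105,"ty": 0,"tz": 0,"ax": 0,"ay": 0,"az": 0},{"fingers": -1,"tx": 0.0105,"ty": 0,"tz": 0,"ax": 0,"ay": 0,"az": 0}]'

```text
time_s: 6.17
tcp_pos: [0.4825, 0.2757, 0.083]
ee_rot: [[0.001, -1.0, -0.002], [0.001, -0.002, 1.0], [-1.0, -0.001, 0.001]]
wrist_force: [-0.0, 0.2, 0.7]
gripper_width: 1.0
```

play_rows --commands '[{"fingers": -1,"tx": 0.0015,"ty": 0,"tz": 0,"ax": 0,"ay": 0,"az": 0},{"fingers": -1,"tx": 0.003,"ty": 0,"tz": 0,"ax": 0,"ay": 0,"az": 0},{"fingers": -1,"tx": 0.0045,"ty": 0,"tz": 0,"ax": 0,"ay": 0,"az": 0},{"fingers": -1,"tx": 0.006,"ty": 0,"tz": 0,"ax": 0,"ay": 0,"az": 0},{"fingers": -1,"tx": 0.006,"ty": 0,"tz": 0,"ax": 0,"ay": 0,"az": 0}]'

```text
time_s: 6.58
tcp_pos: [0.4822, 0.2754, 0.0775]
ee_rot: [[-0.0, -1.0, -0.002], [-0.0, -0.002, 1.0], [-1.0, 0.0, -0.0]]
wrist_force: [0.8, 0.3, -0.5]
gripper_width: 0.999
```

play_rows --commands '[{"fingers": -1,"tx": 0.0025,"ty": 0,"tz": 0,"ax": 0,"ay": 0,"az": 0},{"fingers": -1,"tx": 0.005,"ty": 0,"tz": 0,"ax": 0,"ay": 0,"az": 0},{"fingers": -1,"tx": 0.0075,"ty": 0,"tz": 0,"ax": 0,"ay": 0,"az": 0},{"fingers": -1,"tx": 0.01,"ty": 0,"tz": 0,"ax": 0,"ay": 0,"az": 0},{"fingers": -1,"tx": 0.01,"ty": 0,"tz": 0,"ax": 0,"ay": 0,"az": 0}]'

```text
time_s: 7.0
tcp_pos: [0.4821, 0.2753, 0.0698]
ee_rot: [[-0.001, -1.0, -0.002], [-0.001, -0.002, 1.0], [-1.0, 0.001, -0.001]]
wrist_force: [0.0, -0.1, 0.5]
gripper_width: 1.002
```

play_rows --commands '[{"fingers": 1,"tx": 0,"ty": 0,"tz": 0,"ax": 0,"ay": 0,"az": 0},{"fingers": 1,"tx": 0,"ty": 0,"tz": 0,"ax": 0,"ay": 0,"az": 0},{"fingers": 1,"tx": 0,"ty": 0,"tz": 0,"ax": 0,"ay": 0,"az": 0},{"fingers": 1,"tx": 0,"ty": 0,"tz": 0,"ax": 0,"ay": 0,"az": 0},{"fingers": 1,"tx": 0,"ty": 0,"tz": 0,"ax": 0,"ay": 0,"az": 0}]'

```text
time_s: 7.42
tcp_pos: [0.4821, 0.2754, 0.0701]
ee_rot: [[-0.0, -1.0, -0.002], [-0.0, -0.002, 1.0], [-1.0, 0.0, -0.0]]
wrist_force: [0.0, 0.2, -1.0]
gripper_width: 0.957
```

play_rows --commands '[{"fingers": 1,"tx": -0.004,"ty": 0,"tz": 0,"ax": 0,"ay": 0,"az": 0},{"fingers": 1,"tx": -0.004,"ty": 0.0167,"tz": 0.004,"ax": 0,"ay": 0,"az": 0},{"fingers": 1,"tx": -0.004,"ty": 0.0333,"tz": 0.008,"ax": 0,"ay": 0,"az": 0},{"fingers": 1,"tx": -0.004,"ty": 0.05,"tz": 0.012,"ax": 0,"ay": 0,"az": 0},{"fingers": 1,"tx": -0.004,"ty": 0.0667,"tz": 0.0155,"ax": 0,"ay": 0,"az": 0}]'

```text
time_s: 7.83
tcp_pos: [0.4304, 0.2869, 0.0731]
ee_rot: [[-0.001, -1.0, -0.002], [-0.001, -0.002, 1.0], [-1.0, 0.001, -0.001]]
wrist_force: [-0.6, -0.8, -3.7]
gripper_width: 0.959
```

play_rows --commands '[{"fingers": 1,"tx": 0,"ty": 0,"tz": 0,"ax": 0.03,"ay": 0,"az": 0},{"fingers": 1,"tx": 0,"ty": 0,"tz": 0,"ax": 0.06,"ay": 0,"az": 0},{"fingers": 1,"tx": 0,"ty": 0,"tz": 0,"ax": 0.09,"ay": 0,"az": 0},{"fingers": 1,"tx": 0,"ty": 0,"tz": 0,"ax": 0.12,"ay": 0,"az": 0},{"fingers": 1,"tx": 0,"ty": 0,"tz": 0,"ax": 0.15,"ay": 0,"az": 0}]'

```text
time_s: 8.25
tcp_pos: [0.4309, 0.2872, 0.0734]
ee_rot: [[-0.0, -0.89, 0.455], [-0.0, 0.455, 0.89], [-1.0, 0.0, -0.0]]
wrist_force: [-0.6, 0.5, -4.5]
gripper_width: 0.954
```

play_rows --commands '[{"fingers": 1,"tx": 0,"ty": 0,"tz": 0,"ax": 0.03,"ay": 0,"az": 0},{"fingers": 1,"tx": 0,"ty": 0,"tz": 0,"ax": 0.06,"ay": 0,"az": 0},{"fingers": 1,"tx": 0,"ty": 0,"tz": 0,"ax": 0.09,"ay": 0,"az": 0},{"fingers": 1,"tx": 0,"ty": 0,"tz": 0,"ax": 0.12,"ay": 0,"az": 0},{"fingers": 1,"tx": 0,"ty": 0,"tz": 0,"ax": 0.15,"ay": 0,"az": 0}]'

```text
time_s: 8.67
tcp_pos: [0.4309, 0.2871, 0.0734]
ee_rot: [[-0.0, -0.587, 0.81], [-0.0, 0.81, 0.587], [-1.0, 0.0, -0.0]]
wrist_force: [-0.0, 0.1, -3.7]
gripper_width: 0.955
```

play_rows --commands '[{"fingers": 1,"tx": 0,"ty": 0,"tz": 0,"ax": 0.03,"ay": 0,"az": 0},{"fingers": 1,"tx": 0,"ty": 0,"tz": 0,"ax": 0.06,"ay": 0,"az": 0},{"fingers": 1,"tx": 0,"ty": 0,"tz": 0,"ax": 0.09,"ay": 0,"az": 0},{"fingers": 1,"tx": 0,"ty": 0,"tz": 0,"ax": 0.12,"ay": 0,"az": 0},{"fingers": 1,"tx": 0,"ty": 0,"tz": 0,"ax": 0.15,"ay": 0,"az": 0}]'

```text
time_s: 9.08
tcp_pos: [0.4309, 0.2871, 0.0734]
ee_rot: [[-0.0, -0.155, 0.988], [-0.0, 0.988, 0.155], [-1.0, -0.0, -0.0]]
wrist_force: [-0.2, -0.3, -3.9]
gripper_width: 0.959
```

play_rows --commands '[{"fingers": 1,"tx": 0,"ty": 0,"tz": 0,"ax": 0.03,"ay": 0,"az": 0},{"fingers": 1,"tx": 0,"ty": 0,"tz": 0,"ax": 0.06,"ay": 0,"az": 0},{"fingers": 1,"tx": 0,"ty": 0,"tz": 0,"ax": 0.09,"ay": 0,"az": 0},{"fingers": 1,"tx": 0,"ty": 0,"tz": 0,"ax": 0.112,"ay": 0,"az": 0},{"fingers": 1,"tx": 0,"ty": 0,"tz": 0,"ax": 0.112,"ay": 0,"az": 0}]'

```text
time_s: 9.5
tcp_pos: [0.431, 0.2872, 0.0734]
ee_rot: [[-0.0, 0.191, 0.981], [-0.0, 0.981, -0.191], [-1.0, -0.0, -0.0]]
wrist_force: [-0.1, 0.3, -4.2]
gripper_width: 0.952
```

```bash
cat >> h.py <<'E'
def st():
    s=r.sense();R=np.array(s['ee_rot']);psi=np.degrees(np.arctan2(R[1,1],R[0,1]))
    print('tcp',np.round(s['tcp_pos'],4),'psi',round(psi,1),'q1,q6',round(s['joints'][0],1),round(s['joints'][5],1),'F',np.round(s['wrist_force'],1),'w',round(s['gripper_width'],3),'t',s['time_s']); return psi
def mv(dx,dy,dz):
    R=np.array(r.sense()['ee_rot']); print('t=',np.round(R.T@np.array([dx,dy,dz])/.75,4))
E
python3 - <<'E'
from h import *
st(); P=[.4433,.0718,-.0261]
print([T(P,(-.02,y)).round(4).tolist() for y in(.215,.105,-.005,-.115)])
p=cam('side');print(lids(p,dict(red=(.43,.287))))
p=cam('wrist');print(lids(p,dict(red=(.43,.287))))
mv(-.006,0,0)
E
```

```text
tcp [0.431  0.2872 0.0734] psi 79.0 q1,q6 51.6 -152.7 F [-0.1  0.3 -4.2] w 0.952 t 9.5
[[0.4289, 0.2872], [0.426, 0.1773], [0.4232, 0.0673], [0.4203, -0.0426]]
{'red': None}
{'red': (np.float32(0.4332), np.float32(0.2862), 178.3, 893, np.float32(0.0416))}
t= [ 0.     -0.0015 -0.0079]
```

play_rows --commands '[{"fingers": 1,"tx": 0.0022,"ty": 0,"tz": 0,"ax": 0,"ay": 0,"az": 0},{"fingers": 1,"tx": 0.0043,"ty": 0,"tz": 0,"ax": 0,"ay": 0,"az": 0},{"fingers": 1,"tx": 0.0043,"ty": -0.0003,"tz": -0.001,"ax": 0,"ay": 0,"az": 0},{"fingers": 1,"tx": 0.0043,"ty": -0.0004,"tz": -0.002,"ax": 0,"ay": 0,"az": 0},{"fingers": 1,"tx": 0.0043,"ty": -0.0004,"tz": -0.002,"ax": 0,"ay": 0,"az": 0}]'

```text
time_s: 10.02
tcp_pos: [0.431, 0.2873, 0.0703]
ee_rot: [[0.001, 0.191, 0.982], [0.001, 0.982, -0.191], [-1.0, 0.001, 0.001]]
wrist_force: [-0.2, 0.2, -2.5]
gripper_width: 0.958
```

play_rows --commands '[{"fingers": 1,"tx": 0,"ty": 0,"tz": -0.0007,"ax": 0,"ay": 0,"az": 0},{"fingers": 1,"tx": 0,"ty": 0,"tz": -0.0014,"ax": 0,"ay": 0,"az": 0},{"fingers": 1,"tx": 0,"ty": 0,"tz": -0.0014,"ax": 0,"ay": 0,"az": 0},{"fingers": 1,"tx": 0,"ty": 0,"tz": -0.0014,"ax": 0,"ay": 0,"az": 0}]'

```text
time_s: 10.35
tcp_pos: [0.4299, 0.2874, 0.0703]
ee_rot: [[0.001, 0.191, 0.982], [0.001, 0.982, -0.191], [-1.0, 0.001, 0.0]]
wrist_force: [0.9, 0.4, -2.4]
gripper_width: 0.959
```

play_rows --commands '[{"fingers": 1,"tx": 0.001,"ty": 0,"tz": -0.0007,"ax": 0,"ay": 0,"az": 0},{"fingers": 1,"tx": 0.001,"ty": 0,"tz": -0.0014,"ax": 0,"ay": 0,"az": 0},{"fingers": 1,"tx": 0.001,"ty": 0,"tz": -0.0014,"ax": 0,"ay": 0,"az": 0},{"fingers": 1,"tx": 0.001,"ty": 0,"tz": -0.0014,"ax": 0,"ay": 0,"az": 0}]'

```text
time_s: 10.68
tcp_pos: [0.4294, 0.2877, 0.0702]
ee_rot: [[0.002, 0.191, 0.982], [0.001, 0.982, -0.191], [-1.0, 0.001, 0.001]]
wrist_force: [2.3, -2.8, 4.5]
gripper_width: 0.959
```

play_rows --commands '[{"fingers": 1,"tx": 0,"ty": 0,"tz": -0.0007,"ax": 0,"ay": 0,"az": 0},{"fingers": 1,"tx": 0,"ty": 0,"tz": -0.0014,"ax": 0,"ay": 0,"az": 0},{"fingers": 1,"tx": 0,"ty": 0,"tz": -0.0014,"ax": 0,"ay": 0,"az": 0},{"fingers": 1,"tx": 0,"ty": 0,"tz": -0.0014,"ax": 0,"ay": 0,"az": 0}]'

```text
time_s: 11.02
tcp_pos: [0.4291, 0.2879, 0.0702]
ee_rot: [[0.003, 0.191, 0.982], [0.001, 0.982, -0.191], [-1.0, 0.002, 0.003]]
wrist_force: [5.3, -3.3, 4.7]
gripper_width: 0.958
```

play_rows --commands '[{"fingers": 1,"tx": 0,"ty": -0.001,"tz": -0.0005,"ax": 0,"ay": 0,"az": 0},{"fingers": 1,"tx": 0,"ty": -0.0015,"tz": -0.0005,"ax": 0,"ay": 0,"az": 0},{"fingers": 1,"tx": 0,"ty": -0.0015,"tz": -0.0005,"ax": 0,"ay": 0,"az": 0}]'

```text
time_s: 11.27
tcp_pos: [0.4279, 0.2876, 0.0698]
ee_rot: [[0.002, 0.191, 0.982], [0.002, 0.982, -0.191], [-1.0, 0.003, 0.002]]
wrist_force: [4.2, 0.9, 2.3]
gripper_width: 0.962
```

play_rows --commands '[{"fingers": -1,"tx": 0,"ty": 0,"tz": 0,"ax": 0,"ay": 0,"az": 0},{"fingers": -1,"tx": 0,"ty": 0,"tz": 0,"ax": 0,"ay": 0,"az": 0},{"fingers": -1,"tx": 0,"ty": 0,"tz": 0,"ax": 0,"ay": 0,"az": 0},{"fingers": -1,"tx": 0,"ty": 0,"tz": 0,"ax": 0,"ay": 0,"az": 0},{"fingers": -1,"tx": 0,"ty": 0,"tz": 0,"ax": 0,"ay": 0,"az": 0}]'

```text
time_s: 11.68
tcp_pos: [0.4263, 0.2863, 0.0689]
ee_rot: [[-0.001, 0.191, 0.982], [-0.001, 0.982, -0.191], [-1.0, -0.001, -0.001]]
wrist_force: [-0.1, 2.3, 0.8]
gripper_width: 1.001
```

play_rows --commands '[{"fingers": -1,"tx": -0.008,"ty": 0,"tz": 0,"ax": 0,"ay": 0,"az": 0},{"fingers": -1,"tx": -0.016,"ty": 0,"tz": 0,"ax": 0,"ay": 0,"az": 0},{"fingers": -1,"tx": -0.05,"ty": 0,"tz": 0,"ax": 0,"ay": 0,"az": 0},{"fingers": -1,"tx": -0.1,"ty": 0,"tz": 0,"ax": 0,"ay": 0,"az": 0},{"fingers": -1,"tx": -0.15,"ty": 0,"tz": 0,"ax": 0,"ay": 0,"az": 0}]'

```text
time_s: 12.1
tcp_pos: [0.4259, 0.285, 0.1826]
ee_rot: [[-0.003, 0.192, 0.981], [-0.004, 0.981, -0.192], [-1.0, -0.004, -0.002]]
wrist_force: [1.2, 1.5, -0.6]
gripper_width: 0.998
```

```bash
python3 - <<'E'
from h import *
st(); 
p=cam('wrist');print(lids(p,dict(red=(.43,.287))))
im=rect(p,.066,.36,.5,.21,.36)
G=(.4289,.2872); o=lambda x,y:(int((.36-y)/.0005),int((.5-x)/.0005))
cv2.circle(im,o(*G),83,(0,255,0),1)
P=[.4433,.0718,-.0261]
im2=rect(p,.048,.36,.5,.21,.36)
for y in(.25,.18): cv2.circle(im2,o(*T(P,(-.055,y))),16,(255,0,0),1)
cv2.imwrite('pics/r2.png',cv2.cvtColor(np.hstack([im,im2]),cv2.COLOR_RGB2BGR))
E
```

```text
tcp [0.4259 0.285  0.1826] psi 79.0 q1,q6 52.0 -153.0 F [ 1.2  1.5 -0.6] w 0.998 t 12.1
{'red': (np.float32(0.4302), np.float32(0.2862), 177.2, 884, np.float32(0.0416))}
```

View pics/r2.png

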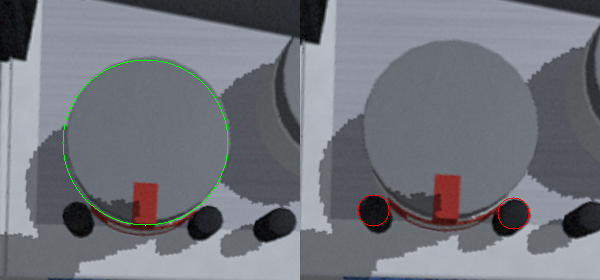

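play_rows --commands '[{"fingers": -1,"tx": -0.01,"ty": -0.0333,"tz": 0.0186,"ax": -0.04,"ay": 0,"az": 0},{"fingers": -1,"tx": -0.01,"ty": -0.0666,"tz": 0.0373,"ax": -0.08,"ay": 0,"az": 0},{"fingers": -1,"tx": -0.01,"ty": -0.1,"tz": 0.056,"ax": -0.12,"ay": 0,"az": 0},{"fingers": -1,"tx": -0.01,"ty": -0.1332,"tz": 0.0745,"ax": -0.16,"ay": 0,"az": 0},{"fingers": -1,"tx": -0.01,"ty": -0.1332,"tz": 0.0745,"ax": -0.2,"ay": 0,"az": 0}]'

```text
time_s: 12.57
tcp_pos: [0.4623, 0.1737, 0.1895]
ee_rot: [[-0.002, -0.421, 0.907], [-0.002, 0.907, 0.421], [-1.0, -0.001, -0.003]]
wrist_force: [-0.3, 0.9, 0.1]
gripper_width: 1.001
```

play_rows --commands '[{"fingers": -1,"tx": 0,"ty": 0,"tz": 0,"ax": -0.3,"ay": 0,"az": 0},{"fingers": -1,"tx": 0,"ty": 0,"tz": 0,"ax": -0.3,"ay": 0,"az": 0},{"fingers": -1,"tx": 0,"ty": 0,"tz": 0,"ax": -0.3,"ay": 0,"az": 0},{"fingers": -1,"tx": 0,"ty": 0,"tz": 0,"ax": -0.3,"ay": 0,"az": 0},{"fingers": -1,"tx": 0,"ty": 0,"tz": 0,"ax": -0.3,"ay": 0,"az": 0}]'

```text
time_s: 12.98
tcp_pos: [0.4621, 0.177, 0.1894]
ee_rot: [[-0.001, -0.874, 0.486], [-0.001, 0.486, 0.874], [-1.0, 0.001, -0.002]]
wrist_force: [-0.4, 0.1, -0.8]
gripper_width: 1.003
```

play_rows --commands '[{"fingers": -1,"tx": 0,"ty": 0,"tz": 0,"ax": -0.3,"ay": 0,"az": 0},{"fingers": -1,"tx": 0,"ty": 0,"tz": 0,"ax": -0.3,"ay": 0,"az": 0},{"fingers": -1,"tx": 0,"ty": 0,"tz": 0,"ax": -0.3,"ay": 0,"az": 0},{"fingers": -1,"tx": 0,"ty": 0,"tz": 0,"ax": -0.3,"ay": 0,"az": 0},{"fingers": -1,"tx": 0,"ty": 0,"tz": 0,"ax": -0.3,"ay": 0,"az": 0}]'

```text
time_s: 13.4
tcp_pos: [0.462, 0.1771, 0.1894]
ee_rot: [[-0.001, -0.993, -0.117], [-0.001, -0.117, 0.993], [-1.0, 0.001, -0.001]]
wrist_force: [0.4, -0.6, 0.5]
gripper_width: 1.003
```

```bash
python3 - <<'E'
from h import *
st(); 
p=cam('wrist');print(lids(p,dict(teal=(.4617,.1762))))
E
```

```text
tcp [0.462  0.1771 0.1894] psi -173.3 q1,q6 39.8 -33.1 F [ 0.4 -0.6  0.5] w 1.003 t 13.4
{'teal': (np.float32(0.4614), np.float32(0.1764), -32.9, 879, np.float32(0.0416))}
```

play_rows --commands '[{"fingers": -1,"tx": 0,"ty": 0.0009,"tz": -0.0008,"ax": -0.1294,"ay": 0,"az": 0},{"fingers": -1,"tx": 0,"ty": 0.0009,"tz": -0.0008,"ax": -0.1294,"ay": 0,"az": 0},{"fingers": -1,"tx": 0,"ty": 0.0009,"tz": -0.0008,"ax": -0.1294,"ay": 0,"az": 0},{"fingers": -1,"tx": 0,"ty": 0.0009,"tz": -0.0008,"ax": -0.1294,"ay": 0,"az": 0},{"fingers": -1,"tx": 0,"ty": 0.0009,"tz": -0.0008,"ax": -0.1294,"ay": 0,"az": 0}]'

```text
time_s: 13.87
tcp_pos: [0.4616, 0.1766, 0.1894]
ee_rot: [[-0.001, -0.87, -0.493], [-0.001, -0.493, 0.87], [-1.0, 0.001, -0.0]]
wrist_force: [0.8, 0.1, -0.0]
gripper_width: 0.999
```

play_rows --commands '[{"fingers": -1,"tx": 0.04,"ty": 0,"tz": 0,"ax": 0,"ay": 0,"az": 0},{"fingers": -1,"tx": 0.08,"ty": 0,"tz": 0,"ax": 0,"ay": 0,"az": 0},{"fingers": -1,"tx": 0.12,"ty": 0,"tz": 0,"ax": 0,"ay": 0,"az": 0},{"fingers": -1,"tx": 0.137,"ty": 0,"tz": 0,"ax": 0,"ay": 0,"az": 0},{"fingers": -1,"tx": 0.137,"ty": 0,"tz": 0,"ax": 0,"ay": 0,"az": 0}]'

```text
time_s: 14.28
tcp_pos: [0.4614, 0.1764, 0.0847]
ee_rot: [[-0.003, -0.87, -0.493], [-0.003, -0.493, 0.87], [-1.0, 0.004, -0.001]]
wrist_force: [0.0, 0.1, -0.1]
gripper_width: 1.0
```

play_rows --commands '[{"fingers": -1,"tx": 0,"ty": 0,"tz": 0,"ax": 0,"ay": 0,"az": 0},{"fingers": -1,"tx": 0.001,"ty": 0,"tz": 0,"ax": 0,"ay": 0,"az": 0},{"fingers": -1,"tx": 0.003,"ty": 0,"tz": 0,"ax": 0,"ay": 0,"az": 0},{"fingers": -1,"tx": 0.005,"ty": 0,"tz": 0,"ax": 0,"ay": 0,"az": 0},{"fingers": -1,"tx": 0.007,"ty": 0,"tz": 0,"ax": 0,"ay": 0,"az": 0}]'

```text
time_s: 14.7
tcp_pos: [0.4622, 0.1772, 0.0818]
ee_rot: [[0.001, -0.869, -0.495], [0.001, -0.495, 0.869], [-1.0, -0.001, 0.0]]
wrist_force: [0.4, 0.6, 0.6]
gripper_width: 1.001
```

play_rows --commands '[{"fingers": -1,"tx": 0,"ty": 0.0012,"tz": 0,"ax": 0,"ay": 0,"az": 0},{"fingers": -1,"tx": 0.002,"ty": 0.0012,"tz": 0,"ax": 0,"ay": 0,"az": 0},{"fingers": -1,"tx": 0.004,"ty": 0.0012,"tz": 0,"ax": 0,"ay": 0,"az": 0},{"fingers": -1,"tx": 0.006,"ty": 0.0012,"tz": 0,"ax": 0,"ay": 0,"az": 0},{"fingers": -1,"tx": 0.006,"ty": 0.0012,"tz": 0,"ax": 0,"ay": 0,"az": 0}]'

```text
time_s: 15.12
tcp_pos: [0.4613, 0.1766, 0.0765]
ee_rot: [[-0.0, -0.869, -0.495], [-0.0, -0.495, 0.869], [-1.0, 0.001, -0.0]]
wrist_force: [-0.2, 0.2, 0.1]
gripper_width: 0.999
```

play_rows --commands '[{"fingers": -1,"tx": 0.002,"ty": 0,"tz": 0,"ax": 0,"ay": 0,"az": 0},{"fingers": -1,"tx": 0.004,"ty": 0,"tz": 0,"ax": 0,"ay": 0,"az": 0},{"fingers": -1,"tx": 0.006,"ty": 0,"tz": 0,"ax": 0,"ay": 0,"az": 0},{"fingers": -1,"tx": 0.0085,"ty": 0,"tz": 0,"ax": 0,"ay": 0,"az": 0},{"fingers": -1,"tx": 0.0085,"ty": 0,"tz": 0,"ax": 0,"ay": 0,"az": 0}]'

```text
time_s: 15.53
tcp_pos: [0.4613, 0.1766, 0.0701]
ee_rot: [[-0.0, -0.869, -0.495], [-0.0, -0.495, 0.869], [-1.0, 0.001, -0.0]]
wrist_force: [0.1, 0.1, -0.6]
gripper_width: 1.003
```

play_rows --commands '[{"fingers": 1,"tx": 0,"ty": 0,"tz": 0,"ax": 0,"ay": 0,"az": 0},{"fingers": 1,"tx": 0,"ty": 0,"tz": 0,"ax": 0,"ay": 0,"az": 0},{"fingers": 1,"tx": 0,"ty": 0,"tz": 0,"ax": 0,"ay": 0,"az": 0},{"fingers": 1,"tx": 0,"ty": 0,"tz": 0,"ax": 0,"ay": 0,"az": 0},{"fingers": 1,"tx": 0,"ty": 0,"tz": 0,"ax": 0,"ay": 0,"az": 0}]'

```text
time_s: 15.95
tcp_pos: [0.4614, 0.1768, 0.0704]
ee_rot: [[0.0, -0.869, -0.495], [0.0, -0.495, 0.869], [-1.0, -0.0, 0.0]]
wrist_force: [-0.3, 1.1, -2.4]
gripper_width: 0.957
```

play_rows --commands '[{"fingers": 1,"tx": -0.004,"ty": 0,"tz": 0,"ax": 0,"ay": 0,"az": 0},{"fingers": 1,"tx": -0.004,"ty": 0.0128,"tz": 0.0074,"ax": 0,"ay": 0,"az": 0},{"fingers": 1,"tx": -0.004,"ty": 0.0256,"tz": 0.0148,"ax": 0,"ay": 0,"az": 0},{"fingers": 1,"tx": -0.004,"ty": 0.0383,"tz": 0.0222,"ax": 0,"ay": 0,"az": 0},{"fingers": 1,"tx": -0.004,"ty": 0.0383,"tz": 0.0222,"ax": 0,"ay": 0,"az": 0}]'

```text
time_s: 16.37
tcp_pos: [0.4265, 0.1766, 0.0738]
ee_rot: [[0.0, -0.868, -0.497], [-0.0, -0.497, 0.868], [-1.0, -0.0, -0.0]]
wrist_force: [0.5, -0.3, -4.5]
gripper_width: 0.956
```

play_rows --commands '[{"fingers": 1,"tx": 0,"ty": 0,"tz": 0,"ax": 0.035,"ay": 0,"az": 0},{"fingers": 1,"tx": 0,"ty": 0,"tz": 0,"ax": 0.07,"ay": 0,"az": 0},{"fingers": 1,"tx": 0,"ty": 0,"tz": 0,"ax": 0.105,"ay": 0,"az": 0},{"fingers": 1,"tx": 0,"ty": 0,"tz": 0,"ax": 0.14,"ay": 0,"az": 0},{"fingers": 1,"tx": 0,"ty": 0,"tz": 0,"ax": 0.175,"ay": 0,"az": 0}]'

```text
time_s: 16.78
tcp_pos: [0.4271, 0.1765, 0.0733]
ee_rot: [[-0.002, -0.999, 0.037], [-0.001, 0.037, 0.999], [-1.0, 0.002, -0.001]]
wrist_force: [-0.4, -1.1, -2.8]
gripper_width: 0.956
```

play_rows --commands '[{"fingers": 1,"tx": 0,"ty": 0,"tz": 0,"ax": 0.035,"ay": 0,"az": 0},{"fingers": 1,"tx": 0,"ty": 0,"tz": 0,"ax": 0.07,"ay": 0,"az": 0},{"fingers": 1,"tx": 0,"ty": 0,"tz": 0,"ax": 0.105,"ay": 0,"az": 0},{"fingers": 1,"tx": 0,"ty": 0,"tz": 0,"ax": 0.14,"ay": 0,"az": 0},{"fingers": 1,"tx": 0,"ty": 0,"tz": 0,"ax": 0.175,"ay": 0,"az": 0}]'

```text
time_s: 17.2
tcp_pos: [0.4271, 0.1765, 0.0733]
ee_rot: [[-0.002, -0.833, 0.554], [-0.001, 0.554, 0.833], [-1.0, 0.001, -0.002]]
wrist_force: [-0.1, -0.7, -3.2]
gripper_width: 0.958
```

play_rows --commands '[{"fingers": 1,"tx": 0,"ty": 0,"tz": 0,"ax": 0.035,"ay": 0,"az": 0},{"fingers": 1,"tx": 0,"ty": 0,"tz": 0,"ax": 0.07,"ay": 0,"az": 0},{"fingers": 1,"tx": 0,"ty": 0,"tz": 0,"ax": 0.105,"ay": 0,"az": 0},{"fingers": 1,"tx": 0,"ty": 0,"tz": 0,"ax": 0.14,"ay": 0,"az": 0},{"fingers": 1,"tx": 0,"ty": 0,"tz": 0,"ax": 0.175,"ay": 0,"az": 0}]'

```text
time_s: 17.62
tcp_pos: [0.4271, 0.1765, 0.0733]
ee_rot: [[-0.002, -0.421, 0.907], [-0.001, 0.907, 0.421], [-1.0, -0.0, -0.002]]
wrist_force: [0.4, -0.7, -3.6]
gripper_width: 0.957
```

play_rows --commands '[{"fingers": 1,"tx": 0,"ty": 0,"tz": 0,"ax": 0.035,"ay": 0,"az": 0},{"fingers": 1,"tx": 0,"ty": 0,"tz": 0,"ax": 0.07,"ay": 0,"az": 0},{"fingers": 1,"tx": 0,"ty": 0,"tz": 0,"ax": 0.105,"ay": 0,"az": 0},{"fingers": 1,"tx": 0,"ty": 0,"tz": 0,"ax": 0.14,"ay": 0,"az": 0},{"fingers": 1,"tx": 0,"ty": 0,"tz": 0,"ax": 0.175,"ay": 0,"az": 0}]'

```text
time_s: 18.03
tcp_pos: [0.4271, 0.1765, 0.0733]
ee_rot: [[-0.002, 0.115, 0.993], [-0.001, 0.993, -0.115], [-1.0, -0.001, -0.002]]
wrist_force: [0.0, 0.8, -3.9]
gripper_width: 0.96
```

play_rows --commands '[{"fingers": 1,"tx": 0,"ty": 0,"tz": 0,"ax": 0.035,"ay": 0,"az": 0},{"fingers": 1,"tx": 0,"ty": 0,"tz": 0,"ax": 0.07,"ay": 0,"az": 0},{"fingers": 1,"tx": 0,"ty": 0,"tz": 0,"ax": 0.105,"ay": 0,"az": 0},{"fingers": 1,"tx": 0,"ty": 0,"tz": 0,"ax": 0.125,"ay": 0,"az": 0},{"fingers": 1,"tx": 0,"ty": 0,"tz": 0,"ax": 0.125,"ay": 0,"az": 0}]'

```text
time_s: 18.45
tcp_pos: [0.4273, 0.1766, 0.0733]
ee_rot: [[-0.001, 0.483, 0.876], [-0.001, 0.876, -0.483], [-1.0, -0.001, -0.001]]
wrist_force: [0.5, 0.2, -3.7]
gripper_width: 0.957
```

```bash
python3 - <<'E'
from h import *
st(); 
p=cam('wrist');print(lids(p,dict(teal=(.430,.177))))
mv(-.001,0,0);mv(0,.001,0)
E
```

```text
tcp [0.4273 0.1766 0.0733] psi 61.1 q1,q6 42.7 -161.5 F [ 0.5  0.2 -3.7] w 0.957 t 18.45
{'teal': (np.float32(0.4292), np.float32(0.1752), 176.4, 870, np.float32(0.0416))}
t= [ 0.     -0.0006 -0.0012]
t= [-0.      0.0012 -0.0006]
```

play_rows --commands '[{"fingers": 1,"tx": 0.0022,"ty": 0.0003,"tz": -0.0002,"ax": 0,"ay": 0,"az": 0},{"fingers": 1,"tx": 0.0043,"ty": 0.0006,"tz": -0.0003,"ax": 0,"ay": 0,"az": 0},{"fingers": 1,"tx": 0.0048,"ty": 0,"tz": -0.0015,"ax": 0,"ay": 0,"az": 0},{"fingers": 1,"tx": 0.0048,"ty": -0.0006,"tz": -0.0027,"ax": 0,"ay": 0,"az": 0},{"fingers": 1,"tx": 0.0048,"ty": -0.0006,"tz": -0.0027,"ax": 0,"ay": 0,"az": 0}]'

```text
time_s: 18.92
tcp_pos: [0.4269, 0.178, 0.0705]
ee_rot: [[0.002, 0.481, 0.877], [0.001, 0.877, -0.481], [-1.0, 0.002, 0.001]]
wrist_force: [2.7, -1.0, 1.1]
gripper_width: 0.962
```

play_rows --commands '[{"fingers": 1,"tx": 0,"ty": -0.0006,"tz": -0.0012,"ax": 0,"ay": 0,"az": 0},{"fingers": 1,"tx": 0,"ty": -0.0006,"tz": -0.0012,"ax": 0,"ay": 0,"az": 0},{"fingers": 1,"tx": 0,"ty": -0.0006,"tz": -0.0012,"ax": 0,"ay": 0,"az": 0}]'

```text
time_s: 19.17
tcp_pos: [0.4262, 0.1782, 0.0705]
ee_rot: [[0.002, 0.481, 0.877], [0.001, 0.877, -0.481], [-1.0, 0.002, 0.001]]
wrist_force: [3.6, -0.9, 3.1]
gripper_width: 0.954
```

play_rows --commands '[{"fingers": 1,"tx": 0,"ty": -0.001,"tz": -0.0007,"ax": 0,"ay": 0,"az": 0},{"fingers": 1,"tx": 0,"ty": -0.0017,"tz": -0.0014,"ax": 0,"ay": 0,"az": 0},{"fingers": 1,"tx": 0,"ty": -0.0017,"tz": -0.0014,"ax": 0,"ay": 0,"az": 0},{"fingers": 1,"tx": 0,"ty": -0.0017,"tz": -0.0014,"ax": 0,"ay": 0,"az": 0}]'

```text
time_s: 19.5
tcp_pos: [0.4256, 0.1778, 0.0707]
ee_rot: [[0.004, 0.482, 0.876], [0.002, 0.876, -0.482], [-1.0, 0.004, 0.003]]
wrist_force: [7.1, -2.9, 1.2]
gripper_width: 0.962
```

play_rows --commands '[{"fingers": -1,"tx": 0,"ty": 0,"tz": 0,"ax": 0,"ay": 0,"az": 0},{"fingers": -1,"tx": 0,"ty": 0,"tz": 0,"ax": 0,"ay": 0,"az": 0},{"fingers": -1,"tx": 0,"ty": 0,"tz": 0,"ax": 0,"ay": 0,"az": 0},{"fingers": -1,"tx": 0,"ty": 0,"tz": 0,"ax": 0,"ay": 0,"az": 0},{"fingers": -1,"tx": 0,"ty": 0,"tz": 0,"ax": 0,"ay": 0,"az": 0}]'

```text
time_s: 19.92
tcp_pos: [0.4234, 0.1771, 0.0698]
ee_rot: [[-0.0, 0.482, 0.876], [0.0, 0.876, -0.482], [-1.0, -0.0, -0.0]]
wrist_force: [0.3, 1.1, 0.3]
gripper_width: 0.995
```

play_rows --commands '[{"fingers": -1,"tx": -0.008,"ty": 0,"tz": 0,"ax": 0,"ay": 0,"az": 0},{"fingers": -1,"tx": -0.016,"ty": 0,"tz": 0,"ax": 0,"ay": 0,"az": 0},{"fingers": -1,"tx": -0.05,"ty": 0,"tz": 0,"ax": 0,"ay": 0,"az": 0},{"fingers": -1,"tx": -0.1,"ty": 0,"tz": 0,"ax": 0,"ay": 0,"az": 0},{"fingers": -1,"tx": -0.15,"ty": 0,"tz": 0,"ax": 0,"ay": 0,"az": 0}]'

```text
time_s: 20.33
tcp_pos: [0.4219, 0.1755, 0.183]
ee_rot: [[-0.004, 0.482, 0.876], [-0.004, 0.876, -0.482], [-1.0, -0.005, -0.002]]
wrist_force: [2.0, 1.0, 0.6]
gripper_width: 1.001
```

```bash
python3 - <<'E'
from h import *
st(); 
p=cam('wrist');print(lids(p,dict(teal=(.430,.177),red=(.43,.287))))
mv(.4698-r.sense()['tcp_pos'][0],.0718-r.sense()['tcp_pos'][1],.01)
E
```

```text
tcp [0.4219 0.1755 0.183 ] psi 61.2 q1,q6 43.0 -161.8 F [2.  1.  0.6] w 1.001 t 20.3333
{'teal': (np.float32(0.4262), np.float32(0.1782), 177.7, 918, np.float32(0.0416)), 'red': (np.float32(0.4288), np.float32(0.2862), 176.1, 979, np.float32(0.042700004))}
t= [-0.0135 -0.0966  0.119 ]
```

play_rows --commands '[{"fingers": -1,"tx": -0.0095,"ty": -0.0242,"tz": 0.0298,"ax": -0.04,"ay": 0,"az": 0},{"fingers": -1,"tx": -0.0095,"ty": -0.0483,"tz": 0.0595,"ax": -0.08,"ay": 0,"az": 0},{"fingers": -1,"tx": -0.0095,"ty": -0.0725,"tz": 0.0893,"ax": -0.12,"ay": 0,"az": 0},{"fingers": -1,"tx": -0.0095,"ty": -0.0966,"tz": 0.119,"ax": -0.16,"ay": 0,"az": 0},{"fingers": -1,"tx": -0.0095,"ty": -0.0966,"tz": 0.119,"ax": -0.2,"ay": 0,"az": 0}]'

```text
time_s: 20.8
tcp_pos: [0.4666, 0.0671, 0.1894]
ee_rot: [[-0.002, -0.104, 0.995], [-0.001, 0.995, 0.104], [-1.0, -0.001, -0.002]]
wrist_force: [-0.7, 0.5, -0.0]
gripper_width: 0.997
```

play_rows --commands '[{"fingers": -1,"tx": 0,"ty": 0,"tz": 0,"ax": -0.3,"ay": 0,"az": 0},{"fingers": -1,"tx": 0,"ty": 0,"tz": 0,"ax": -0.3,"ay": 0,"az": 0},{"fingers": -1,"tx": 0,"ty": 0,"tz": 0,"ax": -0.3,"ay": 0,"az": 0},{"fingers": -1,"tx": 0,"ty": 0,"tz": 0,"ax": -0.3,"ay": 0,"az": 0},{"fingers": -1,"tx": 0,"ty": 0,"tz": 0,"ax": -0.3,"ay": 0,"az": 0}]'

```text
time_s: 21.22
tcp_pos: [0.4657, 0.0698, 0.1894]
ee_rot: [[-0.002, -0.669, 0.743], [-0.001, 0.743, 0.669], [-1.0, 0.001, -0.002]]
wrist_force: [0.2, 1.2, 0.2]
gripper_width: 1.005
```

play_rows --commands '[{"fingers": -1,"tx": 0,"ty": 0,"tz": 0,"ax": -0.2,"ay": 0,"az": 0},{"fingers": -1,"tx": 0,"ty": 0,"tz": 0,"ax": -0.2,"ay": 0,"az": 0},{"fingers": -1,"tx": 0,"ty": 0,"tz": 0,"ax": -0.2,"ay": 0,"az": 0},{"fingers": -1,"tx": 0,"ty": 0,"tz": 0,"ax": -0.2,"ay": 0,"az": 0},{"fingers": -1,"tx": 0,"ty": 0,"tz": 0,"ax": -0.2,"ay": 0,"az": 0}]'

```text
time_s: 21.63
tcp_pos: [0.4657, 0.0699, 0.1894]
ee_rot: [[-0.002, -0.977, 0.211], [-0.001, 0.211, 0.977], [-1.0, 0.002, -0.001]]
wrist_force: [0.4, -0.1, -0.2]
gripper_width: 1.003
```

```bash
python3 - <<'E'
from h import *
st(); 
p=cam('wrist');l=lids(p,dict(purple=(.4698,.0718),orange=(.468,-.035)));print(l)
s=r.sense()['tcp_pos'];mv(l['purple'][0]-s[0],l['purple'][1]-s[1],0)
E
```

```text
tcp [0.4657 0.0699 0.1894] psi 167.8 q1,q6 28.4 -40.5 F [ 0.4 -0.1 -0.2] w 1.003 t 21.6333
{'purple': (np.float32(0.4706), np.float32(0.069), 12.6, 865, np.float32(0.041050002)), 'orange': (np.float32(0.4682), np.float32(-0.0348), 96.0, 884, np.float32(0.041050002))}
t= [-0.     -0.0065  0.0001]
```

```bash
cat >> h.py <<'E'
def fit(p,k,gx,gy):
    s=.0005;h=.07
    im=rect(p,.066,gx-h,gx+h,gy-h,gy+h,s); I=cv2.GaussianBlur(im.astype('f4'),(0,0),1)
    a=np.linspace(0,2*np.pi,180,endpoint=False)
    def smp(cx,cy,R): return cv2.remap(I,(cx+R*np.cos(a)).astype('f4')[None],(cy+R*np.sin(a)).astype('f4')[None],cv2.INTER_LINEAR)[0]
    def sc(cx,cy): return np.minimum(np.abs(smp(cx,cy,85)-smp(cx,cy,81)).sum(1),60).mean()
    b=max((sc(x,y),x,y) for x in np.arange(120,161,1) for y in np.arange(120,161,1))
    cx,cy=b[1],b[2]
    hsv=cv2.cvtColor(im,cv2.COLOR_RGB2HSV); v,u=np.mgrid[0:im.shape[0],0:im.shape[1]]
    rr=np.hypot(u-cx,v-cy)*s; m=np.zeros(rr.shape,bool)
    for lo,hi in HUE[k]: m|=(hsv[...,0]>=lo)&(hsv[...,0]<=hi)
    m&=(hsv[...,1]>90)&(rr<.040)&(rr>.02)
    # strip direction by its long axis + by centroid
    ang=np.degrees(np.arctan2(-(u[m].mean()-cx),-(v[m].mean()-cy)))
    P=np.stack([-v[m],-u[m]],1).astype(float);w,V=np.linalg.eigh(np.cov(P.T));d=V[:,1]
    if d@[np.cos(np.radians(ang)),np.sin(np.radians(ang))]<0:d=-d
    return k,round(gx+h-cy*s,4),round(gy+h-cx*s,4),'cen',round(float(ang),1),'axis',round(float(np.degrees(np.arctan2(d[1],d[0]))),1),round(float(b[0]),1),int(m.sum())
E
python3 - <<'E'
from h import *
import pickle
p0=pickle.load(open('w0.pkl','rb'));p=cam('wrist')
for q in(p0,p):
    print(fit(q,'purple',.4698,.0708));print(fit(q,'orange',.468,-.035))
print(fit(p,'teal',.428,.177));
print(fit(p0,'teal',.4617,.176),fit(p0,'red',.482,.276))
q=cam('scene');print(fit(q,'purple',.4698,.0708))
E
```

```text
('purple', np.float64(0.4703), np.float64(0.0683), 'cen', 13.1, 'axis', 11.3, 44.8, 834)
('orange', np.float64(0.4685), np.float64(-0.0335), 'cen', 97.0, 'axis', 95.7, 56.2, 961)
('purple', np.float64(0.4703), np.float64(0.0683), 'cen', 13.8, 'axis', 10.4, 52.7, 844)
('orange', np.float64(0.468), np.float64(-0.034), 'cen', 95.6, 'axis', 95.6, 48.2, 926)
('teal', np.float64(0.427), np.float64(0.1775), 'cen', -162.5, 'axis', -83.4, 36.7, 16)
('teal', np.float64(0.4627), np.float64(0.176), 'cen', -33.8, 'axis', -34.9, 50.1, 947) ('red', np.float64(0.482), np.float64(0.275), 'cen', -81.0, 'axis', -80.3, 51.7, 921)
('purple', np.float64(0.4718), np.float64(0.0668), 'cen', 14.2, 'axis', 6.5, 38.4, 726)
```

play_rows --commands '[{"fingers": -1,"tx": 0.03,"ty": -0.0064,"tz": -0.0008,"ax": 0,"ay": 0,"az": 0},{"fingers": -1,"tx": 0.07,"ty": -0.0064,"tz": -0.0008,"ax": 0,"ay": 0,"az": 0},{"fingers": -1,"tx": 0.11,"ty": -0.0064,"tz": -0.0008,"ax": 0,"ay": 0,"az": 0},{"fingers": -1,"tx": 0.137,"ty": -0.0064,"tz": -0.0008,"ax": 0,"ay": 0,"az": 0},{"fingers": -1,"tx": 0.137,"ty": -0.0064,"tz": -0.0008,"ax": 0,"ay": 0,"az": 0}]'

```text
time_s: 22.2
tcp_pos: [0.4682, 0.0674, 0.083]
ee_rot: [[-0.009, -0.975, 0.221], [-0.004, 0.221, 0.975], [-1.0, 0.008, -0.006]]
wrist_force: [-0.6, -0.3, 1.4]
gripper_width: 0.999
```

play_rows --commands '[{"fingers": -1,"tx": 0,"ty": 0,"tz": 0,"ax": 0,"ay": 0,"az": 0},{"fingers": -1,"tx": 0.001,"ty": 0,"tz": 0,"ax": 0,"ay": 0,"az": 0},{"fingers": -1,"tx": 0.003,"ty": 0,"tz": 0,"ax": 0,"ay": 0,"az": 0},{"fingers": -1,"tx": 0.005,"ty": 0,"tz": 0,"ax": 0,"ay": 0,"az": 0},{"fingers": -1,"tx": 0.007,"ty": 0,"tz": 0,"ax": 0,"ay": 0,"az": 0}]'

```text
time_s: 22.62
tcp_pos: [0.4728, 0.0694, 0.0846]
ee_rot: [[0.003, -0.976, 0.216], [0.001, 0.216, 0.976], [-1.0, -0.003, 0.001]]
wrist_force: [-4.9, 1.3, 24.1]
gripper_width: 1.0
```

play_rows --commands '[{"fingers": -1,"tx": -0.008,"ty": 0,"tz": 0,"ax": 0,"ay": 0,"az": 0},{"fingers": -1,"tx": -0.014,"ty": 0.0,"tz": 0,"ax": 0,"ay": 0,"az": 0},{"fingers": -1,"tx": -0.014,"ty": 0.0,"tz": 0,"ax": 0,"ay": 0,"az": 0},{"fingers": -1,"tx": -0.014,"ty": 0.0,"tz": 0,"ax": 0,"ay": 0,"az": 0}]'

```text
time_s: 22.95
tcp_pos: [0.4717, 0.0689, 0.0925]
ee_rot: [[0.001, -0.976, 0.217], [0.001, 0.217, 0.976], [-1.0, -0.001, 0.001]]
wrist_force: [-0.2, 0.6, -0.9]
gripper_width: 1.006
```

```bash
python3 - <<'E'
from h import *
st(); 
p=cam('wrist');print(fit(p,'purple',.4698,.0688));save(p,'p1')
q=cam('scene');print(fit(q,'purple',.4698,.0688))
E
```

```text
tcp [0.4717 0.0689 0.0925] psi 167.5 q1,q6 27.9 -40.4 F [-0.2  0.6 -0.9] w 1.006 t 22.95
('purple', np.float64(0.4708), np.float64(0.0693), 'cen', 11.3, 'axis', -1.6, 45.2, 801)
('purple', np.float64(0.4718), np.float64(0.0663), 'cen', 15.2, 'axis', 1.4, 29.1, 519)
```

play_rows --commands '[{"fingers": -1,"tx": 0.003,"ty": 0.0015,"tz": 0,"ax": 0,"ay": 0,"az": 0},{"fingers": -1,"tx": 0.006,"ty": 0.0015,"tz": 0,"ax": 0,"ay": 0,"az": 0},{"fingers": -1,"tx": 0.009,"ty": 0.0015,"tz": 0,"ax": 0,"ay": 0,"az": 0},{"fingers": -1,"tx": 0.009,"ty": 0.0015,"tz": 0,"ax": 0,"ay": 0,"az": 0},{"fingers": -1,"tx": 0.009,"ty": 0.0015,"tz": 0,"ax": 0,"ay": 0,"az": 0}]'

```text
time_s: 23.47
tcp_pos: [0.4702, 0.069, 0.0849]
ee_rot: [[-0.001, -0.976, 0.217], [-0.0, 0.217, 0.976], [-1.0, 0.001, -0.001]]
wrist_force: [0.4, 1.0, -0.3]
gripper_width: 1.001
```

play_rows --commands '[{"fingers": -1,"tx": 0.001,"ty": 0,"tz": 0,"ax": 0,"ay": 0,"az": 0},{"fingers": -1,"tx": 0.002,"ty": 0,"tz": 0,"ax": 0,"ay": 0,"az": 0},{"fingers": -1,"tx": 0.003,"ty": 0,"tz": 0,"ax": 0,"ay": 0,"az": 0},{"fingers": -1,"tx": 0.004,"ty": 0,"tz": 0,"ax": 0,"ay": 0,"az": 0},{"fingers": -1,"tx": 0.004,"ty": 0,"tz": 0,"ax": 0,"ay": 0,"az": 0}]'

```text
time_s: 23.88
tcp_pos: [0.4703, 0.069, 0.0821]
ee_rot: [[-0.0, -0.976, 0.217], [-0.0, 0.217, 0.976], [-1.0, 0.0, -0.0]]
wrist_force: [0.8, -0.3, 0.6]
gripper_width: 1.0
```

Clear of the lid edge now, so I'll continue down.

play_rows --commands '[{"fingers": -1,"tx": 0.0015,"ty": 0,"tz": 0,"ax": 0,"ay": 0,"az": 0},{"fingers": -1,"tx": 0.003,"ty": 0,"tz": 0,"ax": 0,"ay": 0,"az": 0},{"fingers": -1,"tx": 0.0045,"ty": 0,"tz": 0,"ax": 0,"ay": 0,"az": 0},{"fingers": -1,"tx": 0.006,"ty": 0,"tz": 0,"ax": 0,"ay": 0,"az": 0},{"fingers": -1,"tx": 0.006,"ty": 0,"tz": 0,"ax": 0,"ay": 0,"az": 0}]'

```text
time_s: 24.3
tcp_pos: [0.4703, 0.069, 0.0775]
ee_rot: [[-0.0, -0.976, 0.217], [-0.0, 0.217, 0.976], [-1.0, 0.0, -0.0]]
wrist_force: [-0.0, -0.0, -0.3]
gripper_width: 1.002
```

play_rows --commands '[{"fingers": -1,"tx": 0.002,"ty": 0,"tz": 0,"ax": 0,"ay": 0,"az": 0},{"fingers": -1,"tx": 0.004,"ty": 0,"tz": 0,"ax": 0,"ay": 0,"az": 0},{"fingers": -1,"tx": 0.006,"ty": 0,"tz": 0,"ax": 0,"ay": 0,"az": 0},{"fingers": -1,"tx": 0.009,"ty": 0,"tz": 0,"ax": 0,"ay": 0,"az": 0},{"fingers": -1,"tx": 0.009,"ty": 0,"tz": 0,"ax": 0,"ay": 0,"az": 0}]'

```text
time_s: 24.72
tcp_pos: [0.4701, 0.069, 0.0705]
ee_rot: [[-0.001, -0.976, 0.217], [-0.0, 0.217, 0.976], [-1.0, 0.001, -0.001]]
wrist_force: [-0.1, 0.3, 0.2]
gripper_width: 1.001
```

play_rows --commands '[{"fingers": 1,"tx": 0,"ty": 0,"tz": 0,"ax": 0,"ay": 0,"az": 0},{"fingers": 1,"tx": 0,"ty": 0,"tz": 0,"ax": 0,"ay": 0,"az": 0},{"fingers": 1,"tx": 0,"ty": 0,"tz": 0,"ax": 0,"ay": 0,"az": 0},{"fingers": 1,"tx": 0,"ty": 0,"tz": 0,"ax": 0,"ay": 0,"az": 0},{"fingers": 1,"tx": 0,"ty": 0,"tz": 0,"ax": 0,"ay": 0,"az": 0}]'

```text
time_s: 25.13
tcp_pos: [0.4701, 0.069, 0.0708]
ee_rot: [[-0.001, -0.976, 0.217], [-0.0, 0.217, 0.976], [-1.0, 0.001, -0.0]]
wrist_force: [-0.9, 0.1, -1.9]
gripper_width: 0.957
```

```bash
python3 - <<'E'
from h import *
st(); s=r.sense()['tcp_pos'];mv(.4252-s[0],.067-s[1],.003)
E
```

```text
tcp [0.4701 0.069  0.0708] psi 167.5 q1,q6 28.0 -40.5 F [-0.9  0.1 -1.9] w 0.957 t 25.1333
t= [-0.004   0.0579 -0.0155]
```

play_rows --commands '[{"fingers": 1,"tx": -0.004,"ty": 0,"tz": 0,"ax": 0,"ay": 0,"az": 0},{"fingers": 1,"tx": -0.004,"ty": 0.0193,"tz": -0.0052,"ax": 0,"ay": 0,"az": 0},{"fingers": 1,"tx": -0.004,"ty": 0.0386,"tz": -0.0104,"ax": 0,"ay": 0,"az": 0},{"fingers": 1,"tx": -0.004,"ty": 0.0579,"tz": -0.0155,"ax": 0,"ay": 0,"az": 0},{"fingers": 1,"tx": -0.004,"ty": 0.0579,"tz": -0.0155,"ax": 0,"ay": 0,"az": 0}]'

```text
time_s: 25.55
tcp_pos: [0.4238, 0.0668, 0.0741]
ee_rot: [[-0.0, -0.976, 0.216], [0.0, 0.216, 0.976], [-1.0, 0.0, 0.0]]
wrist_force: [0.3, 0.0, -5.2]
gripper_width: 0.961
```

play_rows --commands '[{"fingers": 1,"tx": 0,"ty": 0,"tz": 0,"ax": -0.035,"ay": 0,"az": 0},{"fingers": 1,"tx": 0,"ty": 0,"tz": 0,"ax": -0.07,"ay": 0,"az": 0},{"fingers": 1,"tx": 0,"ty": 0,"tz": 0,"ax": -0.105,"ay": 0,"az": 0},{"fingers": 1,"tx": 0,"ty": 0,"tz": 0,"ax": -0.14,"ay": 0,"az": 0},{"fingers": 1,"tx": 0,"ty": 0,"tz": 0,"ax": -0.175,"ay": 0,"az": 0}]'

```text
time_s: 25.97
tcp_pos: [0.426, 0.0672, 0.074]
ee_rot: [[-0.0, -0.944, -0.33], [-0.0, -0.33, 0.944], [-1.0, 0.0, -0.0]]
wrist_force: [-0.1, -0.5, -4.5]
gripper_width: 0.956
```

play_rows --commands '[{"fingers": 1,"tx": 0,"ty": 0,"tz": 0,"ax": -0.035,"ay": 0,"az": 0},{"fingers": 1,"tx": 0,"ty": 0,"tz": 0,"ax": -0.07,"ay": 0,"az": 0},{"fingers": 1,"tx": 0,"ty": 0,"tz": 0,"ax": -0.105,"ay": 0,"az": 0},{"fingers": 1,"tx": 0,"ty": 0,"tz": 0,"ax": -0.14,"ay": 0,"az": 0},{"fingers": 1,"tx": 0,"ty": 0,"tz": 0,"ax": -0.175,"ay": 0,"az": 0}]'

```text
time_s: 26.38
tcp_pos: [0.426, 0.0671, 0.074]
ee_rot: [[-0.0, -0.632, -0.775], [-0.0, -0.775, 0.632], [-1.0, 0.0, 0.0]]
wrist_force: [1.3, 1.0, -4.4]
gripper_width: 0.959
```

play_rows --commands '[{"fingers": 1,"tx": 0,"ty": 0,"tz": 0,"ax": -0.035,"ay": 0,"az": 0},{"fingers": 1,"tx": 0,"ty": 0,"tz": 0,"ax": -0.07,"ay": 0,"az": 0},{"fingers": 1,"tx": 0,"ty": 0,"tz": 0,"ax": -0.105,"ay": 0,"az": 0},{"fingers": 1,"tx": 0,"ty": 0,"tz": 0,"ax": -0.14,"ay": 0,"az": 0},{"fingers": 1,"tx": 0,"ty": 0,"tz": 0,"ax": -0.175,"ay": 0,"az": 0}]'

```text
time_s: 26.8
tcp_pos: [0.426, 0.0672, 0.074]
ee_rot: [[-0.0, -0.134, -0.991], [-0.0, -0.991, 0.134], [-1.0, 0.0, 0.0]]
wrist_force: [0.3, 0.1, -4.7]
gripper_width: 0.955
```

play_rows --commands '[{"fingers": 1,"tx": 0,"ty": 0,"tz": 0,"ax": -0.035,"ay": 0,"az": 0},{"fingers": 1,"tx": 0,"ty": 0,"tz": 0,"ax": -0.07,"ay": 0,"az": 0},{"fingers": 1,"tx": 0,"ty": 0,"tz": 0,"ax": -0.105,"ay": 0,"az": 0},{"fingers": 1,"tx": 0,"ty": 0,"tz": 0,"ax": -0.14,"ay": 0,"az": 0},{"fingers": 1,"tx": 0,"ty": 0,"tz": 0,"ax": -0.175,"ay": 0,"az": 0}]'

```text
time_s: 27.22
tcp_pos: [0.426, 0.0672, 0.074]
ee_rot: [[-0.0, 0.403, -0.915], [-0.0, -0.915, -0.403], [-1.0, 0.0, 0.0]]
wrist_force: [-0.1, 0.4, -3.9]
gripper_width: 0.956
```

play_rows --commands '[{"fingers": 1,"tx": 0,"ty": 0,"tz": 0,"ax": -0.035,"ay": 0,"az": 0},{"fingers": 1,"tx": 0,"ty": 0,"tz": 0,"ax": -0.07,"ay": 0,"az": 0},{"fingers": 1,"tx": 0,"ty": 0,"tz": 0,"ax": -0.105,"ay": 0,"az": 0},{"fingers": 1,"tx": 0,"ty": 0,"tz": 0,"ax": -0.14,"ay": 0,"az": 0},{"fingers": 1,"tx": 0,"ty": 0,"tz": 0,"ax": -0.175,"ay": 0,"az": 0}]'

```text
time_s: 27.63
tcp_pos: [0.426, 0.0672, 0.074]
ee_rot: [[-0.0, 0.822, -0.569], [-0.0, -0.569, -0.822], [-1.0, -0.0, 0.0]]
wrist_force: [-0.5, -0.1, -3.8]
gripper_width: 0.957
```

play_rows --commands '[{"fingers": 1,"tx": 0,"ty": 0,"tz": 0,"ax": -0.035,"ay": 0,"az": 0},{"fingers": 1,"tx": 0,"ty": 0,"tz": 0,"ax": -0.05,"ay": 0,"az": 0},{"fingers": 1,"tx": 0,"ty": 0,"tz": 0,"ax": -0.05,"ay": 0,"az": 0},{"fingers": 1,"tx": 0,"ty": 0,"tz": 0,"ax": -0.05,"ay": 0,"az": 0}]'

```text
time_s: 27.97
tcp_pos: [0.4259, 0.0672, 0.074]
ee_rot: [[-0.0, 0.898, -0.44], [-0.0, -0.44, -0.898], [-1.0, -0.0, 0.0]]
wrist_force: [-0.5, -0.2, -4.5]
gripper_width: 0.958
```

```bash
python3 - <<'E'
from h import *
st(); 
p=cam('wrist');print(fit(p,'purple',.4265,.067))
mv(-.001,0,0);mv(0,.001,0)
E
```

```text
tcp [0.4259 0.0672 0.074 ] psi -26.1 q1,q6 30.7 123.2 F [-0.5 -0.2 -4.5] w 0.958 t 27.9667
('purple', np.float64(0.4255), np.float64(0.0655), 'cen', 167.1, 'axis', 171.0, 45.5, 14)
t= [ 0.     -0.0012  0.0006]
t= [-0.     -0.0006 -0.0012]
```

play_rows --commands '[{"fingers": 1,"tx": 0.0024,"ty": 0,"tz": 0,"ax": 0,"ay": 0,"az": 0},{"fingers": 1,"tx": 0.0049,"ty": 0,"tz": 0,"ax": 0,"ay": 0,"az": 0},{"fingers": 1,"tx": 0.0055,"ty": -0.0014,"tz": 0.0007,"ax": 0,"ay": 0,"az": 0},{"fingers": 1,"tx": 0.0055,"ty": -0.0028,"tz": 0.0014,"ax": 0,"ay": 0,"az": 0},{"fingers": 1,"tx": 0.0055,"ty": -0.0042,"tz": 0.0021,"ax": 0,"ay": 0,"az": 0}]'

```text
time_s: 28.43
tcp_pos: [0.4238, 0.0679, 0.0708]
ee_rot: [[0.004, 0.899, -0.438], [0.002, -0.438, -0.899], [-1.0, 0.003, -0.003]]
wrist_force: [2.7, -1.0, 3.3]
gripper_width: 0.957
```

play_rows --commands '[{"fingers": 1,"tx": 0,"ty": -0.0006,"tz": 0.0003,"ax": 0,"ay": 0,"az": 0},{"fingers": 1,"tx": 0,"ty": -0.0012,"tz": 0.0006,"ax": 0,"ay": 0,"az": 0},{"fingers": 1,"tx": 0,"ty": -0.0012,"tz": 0.0006,"ax": 0,"ay": 0,"az": 0}]'

```text
time_s: 28.68
tcp_pos: [0.4235, 0.068, 0.0708]
ee_rot: [[0.006, 0.899, -0.438], [0.002, -0.438, -0.899], [-1.0, 0.004, -0.004]]
wrist_force: [6.2, -3.0, 0.5]
gripper_width: 0.956
```

play_rows --commands '[{"fingers": 1,"tx": 0,"ty": 0.0004,"tz": 0.0008,"ax": 0,"ay": 0,"az": 0},{"fingers": 1,"tx": 0,"ty": 0.0004,"tz": 0.0008,"ax": 0,"ay": 0,"az": 0}]'

```text
time_s: 28.85
tcp_pos: [0.4231, 0.0675, 0.0708]
ee_rot: [[0.005, 0.899, -0.438], [0.002, -0.438, -0.899], [-1.0, 0.003, -0.004]]
wrist_force: [4.7, -0.3, 2.8]
gripper_width: 0.956
```

play_rows --commands '[{"fingers": -1,"tx": 0,"ty": 0.0012,"tz": -0.0006,"ax": 0,"ay": 0,"az": 0},{"fingers": -1,"tx": 0,"ty": 0.0018,"tz": -0.0009,"ax": 0,"ay": 0,"az": 0},{"fingers": -1,"tx": 0,"ty": 0.0018,"tz": -0.0009,"ax": 0,"ay": 0,"az": 0},{"fingers": -1,"tx": 0,"ty": 0.0018,"tz": -0.0009,"ax": 0,"ay": 0,"az": 0},{"fingers": -1,"tx": 0,"ty": 0.0018,"tz": -0.0009,"ax": 0,"ay": 0,"az": 0}]'

```text
time_s: 29.27
tcp_pos: [0.4212, 0.0659, 0.0693]
ee_rot: [[-0.003, 0.898, -0.439], [-0.001, -0.439, -0.898], [-1.0, -0.002, 0.002]]
wrist_force: [-0.0, 0.2, 0.6]
gripper_width: 0.999
```

play_rows --commands '[{"fingers": -1,"tx": -0.008,"ty": 0,"tz": 0,"ax": 0,"ay": 0,"az": 0},{"fingers": -1,"tx": -0.016,"ty": 0,"tz": 0,"ax": 0,"ay": 0,"az": 0},{"fingers": -1,"tx": -0.05,"ty": 0,"tz": 0,"ax": 0,"ay": 0,"az": 0},{"fingers": -1,"tx": -0.1,"ty": 0,"tz": 0,"ax": 0,"ay": 0,"az": 0},{"fingers": -1,"tx": -0.155,"ty": 0,"tz": 0,"ax": 0,"ay": 0,"az": 0}]'

```text
time_s: 29.68
tcp_pos: [0.4211, 0.0657, 0.1869]
ee_rot: [[-0.004, 0.899, -0.439], [-0.002, -0.439, -0.899], [-1.0, -0.003, 0.003]]
wrist_force: [1.9, 0.2, 0.8]
gripper_width: 0.999
```

```bash
python3 - <<'E'
from h import *
st(); 
p=cam('wrist');print(fit(p,'purple',.424,.067),fit(p,'orange',.468,-.034))
s=r.sense()['tcp_pos'];mv(.4682-s[0],-.0338-s[1],0)
E
```

```text
tcp [0.4211 0.0657 0.1869] psi -26.0 q1,q6 30.9 123.1 F [1.9 0.2 0.8] w 0.999 t 29.6833
('purple', np.float64(0.4235), np.float64(0.068), 'cen', 180.0, 'axis', 176.5, 55.5, 808) ('orange', np.float64(0.4685), np.float64(-0.0355), 'cen', 98.6, 'axis', 87.8, 40.3, 560)
t= [0.0002 0.1089 0.0976]
```

play_rows --commands '[{"fingers": -1,"tx": 0,"ty": 0.0272,"tz": 0.0244,"ax": 0.035,"ay": 0,"az": 0},{"fingers": -1,"tx": 0,"ty": 0.0545,"tz": 0.0488,"ax": 0.07,"ay": 0,"az": 0},{"fingers": -1,"tx": 0,"ty": 0.0817,"tz": 0.0732,"ax": 0.105,"ay": 0,"az": 0},{"fingers": -1,"tx": 0,"ty": 0.1089,"tz": 0.0976,"ax": 0.14,"ay": 0,"az": 0},{"fingers": -1,"tx": 0,"ty": 0.1089,"tz": 0.0976,"ax": 0.175,"ay": 0,"az": 0}]'

```text
time_s: 30.15
tcp_pos: [0.4649, -0.0379, 0.1866]
ee_rot: [[0.001, 0.529, -0.848], [-0.0, -0.848, -0.529], [-1.0, 0.001, -0.001]]
wrist_force: [0.4, 0.2, -0.1]
gripper_width: 0.995
```

play_rows --commands '[{"fingers": -1,"tx": 0,"ty": 0,"tz": 0,"ax": 0.035,"ay": 0,"az": 0},{"fingers": -1,"tx": 0,"ty": 0,"tz": 0,"ax": 0.07,"ay": 0,"az": 0},{"fingers": -1,"tx": 0,"ty": 0,"tz": 0,"ax": 0.105,"ay": 0,"az": 0},{"fingers": -1,"tx": 0,"ty": 0,"tz": 0,"ax": 0.14,"ay": 0,"az": 0},{"fingers": -1,"tx": 0,"ty": 0,"tz": 0,"ax": 0.175,"ay": 0,"az": 0}]'

```text
time_s: 30.57
tcp_pos: [0.4636, -0.0353, 0.1865]
ee_rot: [[0.0, 0.011, -1.0], [0.0, -1.0, -0.011], [-1.0, -0.0, -0.0]]
wrist_force: [-0.1, 0.5, 0.1]
gripper_width: 1.0
```

play_rows --commands '[{"fingers": -1,"tx": 0,"ty": 0,"tz": 0,"ax": 0.035,"ay": 0,"az": 0},{"fingers": -1,"tx": 0,"ty": 0,"tz": 0,"ax": 0.07,"ay": 0,"az": 0},{"fingers": -1,"tx": 0,"ty": 0,"tz": 0,"ax": 0.117,"ay": 0,"az": 0},{"fingers": -1,"tx": 0,"ty": 0,"tz": 0,"ax": 0.117,"ay": 0,"az": 0},{"fingers": -1,"tx": 0,"ty": 0,"tz": 0,"ax": 0.117,"ay": 0,"az": 0}]'

```text
time_s: 30.98
tcp_pos: [0.4636, -0.0352, 0.1864]
ee_rot: [[0.0, -0.342, -0.94], [0.0, -0.94, 0.342], [-1.0, -0.0, -0.0]]
wrist_force: [-0.2, -0.9, 0.3]
gripper_width: 0.997
```

```bash
python3 - <<'E'
from h import *
st(); 
p=cam('wrist');print(fit(p,'orange',.468,-.034));print(fit(p,'purple',.424,.067));print(lids(p,dict(orange=(.468,-.034))))
s=r.sense()['tcp_pos'];mv(.4682-s[0],-.0338-s[1],0)
E
```

```text
tcp [ 0.4636 -0.0352  0.1864] psi -110.0 q1,q6 15.8 54.3 F [-0.2 -0.9  0.3] w 0.997 t 30.9833
('orange', np.float64(0.4685), np.float64(-0.036), 'cen', 97.1, 'axis', 95.9, 51.3, 819)
('purple', np.float64(0.423), np.float64(0.0675), 'cen', 162.5, 'axis', -169.5, 35.8, 694)
{'orange': (np.float32(0.4678), np.float32(-0.0358), 95.8, 840, np.float32(0.0405))}
t= [ 0.     -0.0038 -0.0051]
```

```bash
python3 - <<'E'
from h import *
p=cam('wrist')
im=rect(p,.066,.4,.54,-.11,.04,.00025)
o=lambda x,y:(int((.04-y)/.00025),int((.54-x)/.00025))
cv2.circle(im,o(.4682,-.0358),166,(0,255,0),1)
cv2.imwrite('pics/o1.png',cv2.cvtColor(im,cv2.COLOR_RGB2BGR))
E
```

```text
(no output)
```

View pics/o1.png

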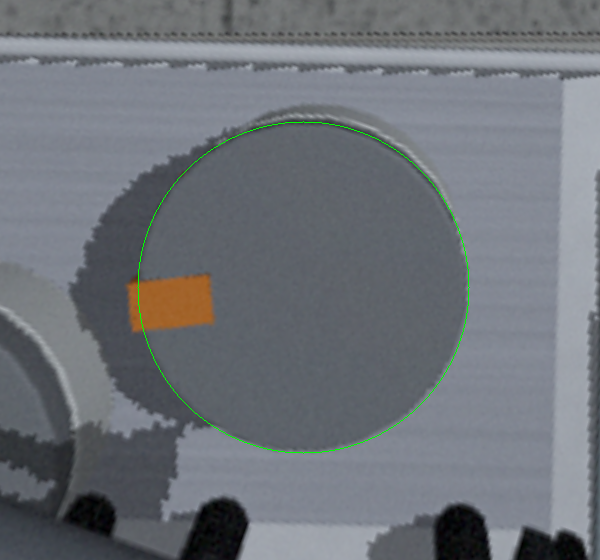

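play_rows --commands '[{"fingers": -1,"tx": 0.03,"ty": -0.003,"tz": -0.0051,"ax": 0,"ay": 0,"az": 0},{"fingers": -1,"tx": 0.07,"ty": -0.003,"tz": -0.0051,"ax": 0,"ay": 0,"az": 0},{"fingers": -1,"tx": 0.11,"ty": -0.003,"tz": -0.0051,"ax": 0,"ay": 0,"az": 0},{"fingers": -1,"tx": 0.129,"ty": -0.003,"tz": -0.0051,"ax": 0,"ay": 0,"az": 0},{"fingers": -1,"tx": 0.129,"ty": -0.003,"tz": -0.0051,"ax": 0,"ay": 0,"az": 0}]'

```text
time_s: 31.5
tcp_pos: [0.4656, -0.0349, 0.0863]
ee_rot: [[-0.008, -0.342, -0.939], [-0.002, -0.94, 0.343], [-1.0, 0.004, 0.007]]
wrist_force: [-0.4, -0.5, -0.4]
gripper_width: 0.996
```

play_rows --commands '[{"fingers": -1,"tx": 0,"ty": 0,"tz": 0,"ax": 0,"ay": 0,"az": 0},{"fingers": -1,"tx": 0,"ty": 0,"tz": 0,"ax": 0,"ay": 0,"az": 0},{"fingers": -1,"tx": 0,"ty": 0,"tz": 0,"ax": 0,"ay": 0,"az": 0}]'

```text
time_s: 31.75
tcp_pos: [0.4693, -0.0341, 0.0908]
ee_rot: [[0.003, -0.342, -0.94], [0.001, -0.94, 0.342], [-1.0, -0.002, -0.003]]
wrist_force: [0.2, 0.8, 0.7]
gripper_width: 0.996
```

play_rows --commands '[{"fingers": -1,"tx": 0.002,"ty": 0.0008,"tz": 0.0012,"ax": 0,"ay": 0,"az": 0},{"fingers": -1,"tx": 0.004,"ty": 0.0008,"tz": 0.0012,"ax": 0,"ay": 0,"az": 0},{"fingers": -1,"tx": 0.006,"ty": 0.0008,"tz": 0.0012,"ax": 0,"ay": 0,"az": 0},{"fingers": -1,"tx": 0.008,"ty": 0.0008,"tz": 0.0012,"ax": 0,"ay": 0,"az": 0},{"fingers": -1,"tx": 0.009,"ty": 0.0008,"tz": 0.0012,"ax": 0,"ay": 0,"az": 0}]'

```text
time_s: 32.17
tcp_pos: [0.467, -0.0346, 0.0825]
ee_rot: [[-0.0, -0.343, -0.939], [0.0, -0.939, 0.343], [-1.0, 0.0, 0.0]]
wrist_force: [0.2, 0.5, 0.4]
gripper_width: 0.998
```

play_rows --commands '[{"fingers": -1,"tx": 0.001,"ty": 0,"tz": 0,"ax": 0,"ay": 0,"az": 0},{"fingers": -1,"tx": 0.002,"ty": 0,"tz": 0,"ax": 0,"ay": 0,"az": 0},{"fingers": -1,"tx": 0.003,"ty": 0,"tz": 0,"ax": 0,"ay": 0,"az": 0},{"fingers": -1,"tx": 0.003,"ty": 0,"tz": 0,"ax": 0,"ay": 0,"az": 0}]'

```text
time_s: 32.5
tcp_pos: [0.467, -0.0347, 0.0802]
ee_rot: [[-0.0, -0.343, -0.939], [-0.0, -0.939, 0.343], [-1.0, 0.0, 0.0]]
wrist_force: [0.1, 0.0, 0.2]
gripper_width: 0.998
```

Clear (tips at 61 mm, no contact).

play_rows --commands '[{"fingers": -1,"tx": 0.003,"ty": 0,"tz": 0,"ax": 0,"ay": 0,"az": 0},{"fingers": -1,"tx": 0.006,"ty": 0,"tz": 0,"ax": 0,"ay": 0,"az": 0},{"fingers": -1,"tx": 0.009,"ty": 0,"tz": 0,"ax": 0,"ay": 0,"az": 0},{"fingers": -1,"tx": 0.0125,"ty": 0,"tz": 0,"ax": 0,"ay": 0,"az": 0},{"fingers": -1,"tx": 0.0125,"ty": 0,"tz": 0,"ax": 0,"ay": 0,"az": 0}]'

```text
time_s: 32.92
tcp_pos: [0.4666, -0.0347, 0.0704]
ee_rot: [[-0.001, -0.343, -0.939], [-0.0, -0.939, 0.343], [-1.0, 0.001, 0.001]]
wrist_force: [-0.2, -0.5, -0.1]
gripper_width: 1.004
```

play_rows --commands '[{"fingers": 1,"tx": 0,"ty": 0,"tz": 0,"ax": 0,"ay": 0,"az": 0},{"fingers": 1,"tx": 0,"ty": 0,"tz": 0,"ax": 0,"ay": 0,"az": 0},{"fingers": 1,"tx": 0,"ty": 0,"tz": 0,"ax": 0,"ay": 0,"az": 0},{"fingers": 1,"tx": 0,"ty": 0,"tz": 0,"ax": 0,"ay": 0,"az": 0},{"fingers": 1,"tx": 0,"ty": 0,"tz": 0,"ax": 0,"ay": 0,"az": 0}]'

```text
time_s: 33.33
tcp_pos: [0.4669, -0.0346, 0.0708]
ee_rot: [[-0.0, -0.343, -0.939], [0.0, -0.939, 0.343], [-1.0, 0.0, 0.0]]
wrist_force: [-0.3, 0.6, -2.6]
gripper_width: 0.958
```

```bash
python3 - <<'E'
from h import *
st(); s=r.sense()['tcp_pos'];mv(.4232-s[0],-.0425-s[1],.003)
p=cam('wrist');print(fit(p,'orange',.468,-.034))
E
```

```text
tcp [ 0.4669 -0.0346  0.0708] psi -110.1 q1,q6 15.7 54.2 F [-0.3  0.6 -2.6] w 0.958 t 33.3333
t= [-0.004   0.0299  0.0511]
('orange', np.float64(0.468), np.float64(-0.0355), 'cen', 84.6, 'axis', 81.0, 47.5, 29)
```

play_rows --commands '[{"fingers": 1,"tx": -0.004,"ty": 0,"tz": 0,"ax": 0,"ay": 0,"az": 0},{"fingers": 1,"tx": -0.004,"ty": 0.01,"tz": 0.017,"ax": 0,"ay": 0,"az": 0},{"fingers": 1,"tx": -0.004,"ty": 0.02,"tz": 0.034,"ax": 0,"ay": 0,"az": 0},{"fingers": 1,"tx": -0.004,"ty": 0.0299,"tz": 0.0511,"ax": 0,"ay": 0,"az": 0},{"fingers": 1,"tx": -0.004,"ty": 0.0299,"tz": 0.0511,"ax": 0,"ay": 0,"az": 0}]'

```text
time_s: 33.8
tcp_pos: [0.4203, -0.043, 0.0738]
ee_rot: [[-0.003, -0.344, -0.939], [0.0, -0.939, 0.344], [-1.0, 0.001, 0.003]]
wrist_force: [-0.9, 0.6, -3.5]
gripper_width: 0.951
```

play_rows --commands '[{"fingers": 1,"tx": 0,"ty": 0,"tz": 0,"ax": -0.035,"ay": 0,"az": 0},{"fingers": 1,"tx": 0,"ty": 0,"tz": 0,"ax": -0.07,"ay": 0,"az": 0},{"fingers": 1,"tx": 0,"ty": 0,"tz": 0,"ax": -0.105,"ay": 0,"az": 0},{"fingers": 1,"tx": 0,"ty": 0,"tz": 0,"ax": -0.14,"ay": 0,"az": 0},{"fingers": 1,"tx": 0,"ty": 0,"tz": 0,"ax": -0.175,"ay": 0,"az": 0}]'

```text
time_s: 34.22
tcp_pos: [0.424, -0.0424, 0.0741]
ee_rot: [[0.0, 0.204, -0.979], [-0.0, -0.979, -0.204], [-1.0, 0.0, -0.0]]
wrist_force: [0.1, -0.0, -4.3]
gripper_width: 0.963
```

play_rows --commands '[{"fingers": 1,"tx": 0,"ty": 0,"tz": 0,"ax": -0.035,"ay": 0,"az": 0},{"fingers": 1,"tx": 0,"ty": 0,"tz": 0,"ax": -0.07,"ay": 0,"az": 0},{"fingers": 1,"tx": 0,"ty": 0,"tz": 0,"ax": -0.105,"ay": 0,"az": 0},{"fingers": 1,"tx": 0,"ty": 0,"tz": 0,"ax": -0.14,"ay": 0,"az": 0},{"fingers": 1,"tx": 0,"ty": 0,"tz": 0,"ax": -0.175,"ay": 0,"az": 0}]'

```text
time_s: 34.63
tcp_pos: [0.424, -0.0424, 0.0741]
ee_rot: [[0.0, 0.685, -0.728], [-0.0, -0.728, -0.685], [-1.0, 0.0, 0.0]]
wrist_force: [-1.2, -0.7, -3.8]
gripper_width: 0.954
```

play_rows --commands '[{"fingers": 1,"tx": 0,"ty": 0,"tz": 0,"ax": -0.035,"ay": 0,"az": 0},{"fingers": 1,"tx": 0,"ty": 0,"tz": 0,"ax": -0.07,"ay": 0,"az": 0},{"fingers": 1,"tx": 0,"ty": 0,"tz": 0,"ax": -0.109,"ay": 0,"az": 0},{"fingers": 1,"tx": 0,"ty": 0,"tz": 0,"ax": -0.109,"ay": 0,"az": 0},{"fingers": 1,"tx": 0,"ty": 0,"tz": 0,"ax": -0.109,"ay": 0,"az": 0}]'

```text
time_s: 35.05
tcp_pos: [0.4238, -0.0424, 0.074]
ee_rot: [[0.0, 0.886, -0.464], [-0.0, -0.464, -0.886], [-1.0, 0.0, -0.0]]
wrist_force: [-0.7, 0.4, -4.2]
gripper_width: 0.963
```

```bash
python3 - <<'E'
from h import *
st(); mv(-.001,0,0);mv(0,.001,0)
E
```

```text
tcp [ 0.4238 -0.0424  0.074 ] psi -27.6 q1,q6 16.3 136.0 F [-0.7  0.4 -4.2] w 0.963 t 35.05
t= [-0.     -0.0012  0.0006]
t= [-0.     -0.0006 -0.0012]
```

play_rows --commands '[{"fingers": 1,"tx": 0.0024,"ty": 0,"tz": 0,"ax": 0,"ay": 0,"az": 0},{"fingers": 1,"tx": 0.0049,"ty": 0,"tz": 0,"ax": 0,"ay": 0,"az": 0},{"fingers": 1,"tx": 0.0055,"ty": -0.0014,"tz": 0.0007,"ax": 0,"ay": 0,"az": 0},{"fingers": 1,"tx": 0.0055,"ty": -0.0028,"tz": 0.0016,"ax": 0,"ay": 0,"az": 0},{"fingers": 1,"tx": 0.0055,"ty": -0.0042,"tz": 0.0025,"ax": 0,"ay": 0,"az": 0}]'

```text
time_s: 35.47
tcp_pos: [0.4221, -0.0423, 0.0709]
ee_rot: [[0.005, 0.887, -0.461], [0.001, -0.461, -0.887], [-1.0, 0.004, -0.003]]
wrist_force: [2.4, 0.3, 2.4]
gripper_width: 0.956
```

play_rows --commands '[{"fingers": 1,"tx": 0,"ty": -0.0006,"tz": 0.0003,"ax": 0,"ay": 0,"az": 0},{"fingers": 1,"tx": 0,"ty": -0.0012,"tz": 0.0006,"ax": 0,"ay": 0,"az": 0},{"fingers": 1,"tx": 0,"ty": -0.0012,"tz": 0.0006,"ax": 0,"ay": 0,"az": 0}]'

```text
time_s: 35.72
tcp_pos: [0.4208, -0.0423, 0.0708]
ee_rot: [[0.005, 0.888, -0.461], [0.001, -0.461, -0.888], [-1.0, 0.004, -0.003]]
wrist_force: [3.9, -0.3, 5.9]
gripper_width: 0.956
```

Now press a little more, then release as before.

play_rows --commands '[{"fingers": 1,"tx": 0,"ty": -0.0008,"tz": 0.0004,"ax": 0,"ay": 0,"az": 0},{"fingers": 1,"tx": 0,"ty": -0.0014,"tz": 0.0009,"ax": 0,"ay": 0,"az": 0},{"fingers": 1,"tx": 0,"ty": -0.0014,"tz": 0.0009,"ax": 0,"ay": 0,"az": 0},{"fingers": 1,"tx": 0,"ty": -0.0014,"tz": 0.0009,"ax": 0,"ay": 0,"az": 0}]'

```text
time_s: 36.05
tcp_pos: [0.4206, -0.0423, 0.0709]
ee_rot: [[0.007, 0.888, -0.46], [0.001, -0.46, -0.888], [-1.0, 0.006, -0.004]]
wrist_force: [5.1, -1.2, 3.5]
gripper_width: 0.957
```

play_rows --commands '[{"fingers": -1,"tx": 0,"ty": 0.0012,"tz": -0.0006,"ax": 0,"ay": 0,"az": 0},{"fingers": -1,"tx": 0,"ty": 0.0018,"tz": -0.0009,"ax": 0,"ay": 0,"az": 0},{"fingers": -1,"tx": 0,"ty": 0.0018,"tz": -0.0009,"ax": 0,"ay": 0,"az": 0},{"fingers": -1,"tx": 0,"ty": 0.0018,"tz": -0.0009,"ax": 0,"ay": 0,"az": 0},{"fingers": -1,"tx": 0,"ty": 0.0018,"tz": -0.0009,"ax": 0,"ay": 0,"az": 0}]'

```text
time_s: 36.47
tcp_pos: [0.4187, -0.0429, 0.0697]
ee_rot: [[-0.001, 0.887, -0.461], [-0.0, -0.461, -0.887], [-1.0, -0.0, 0.0]]
wrist_force: [2.6, -0.4, 1.8]
gripper_width: 1.0
```

play_rows --commands '[{"fingers": -1,"tx": -0.008,"ty": 0,"tz": 0,"ax": 0,"ay": 0,"az": 0},{"fingers": -1,"tx": -0.016,"ty": 0,"tz": 0,"ax": 0,"ay": 0,"az": 0},{"fingers": -1,"tx": -0.05,"ty": 0,"tz": 0,"ax": 0,"ay": 0,"az": 0},{"fingers": -1,"tx": -0.1,"ty": 0,"tz": 0,"ax": 0,"ay": 0,"az": 0},{"fingers": -1,"tx": -0.155,"ty": 0,"tz": 0,"ax": 0,"ay": 0,"az": 0}]'

```text
time_s: 36.88
tcp_pos: [0.4156, -0.0435, 0.1859]
ee_rot: [[-0.009, 0.887, -0.462], [-0.001, -0.462, -0.887], [-1.0, -0.007, 0.005]]
wrist_force: [1.9, 0.1, -0.9]
gripper_width: 1.0
```

```bash
python3 - <<'E'
from h import *
st(); s=r.sense()['tcp_pos'];mv(.40-s[0],.12-s[1],.16)
p=cam('wrist');print(fit(p,'orange',.4203,-.0426))
E
```

```text
tcp [ 0.4156 -0.0435  0.1859] psi -27.5 q1,q6 16.5 136.1 F [ 1.9  0.1 -0.9] w 1.0 t 36.8833
t= [-0.2134 -0.1206 -0.1826]
('orange', np.float64(0.4213), np.float64(-0.0431), 'cen', 176.9, 'axis', 172.4, 56.5, 841)
```

play_rows --commands '[{"fingers": -1,"tx": -0.04,"ty": -0.02,"tz": -0.03,"ax": 0.03,"ay": 0,"az": 0},{"fingers": -1,"tx": -0.08,"ty": -0.04,"tz": -0.06,"ax": 0.06,"ay": 0,"az": 0},{"fingers": -1,"tx": -0.12,"ty": -0.06,"tz": -0.09,"ax": 0.09,"ay": 0,"az": 0},{"fingers": -1,"tx": -0.15,"ty": -0.08,"tz": -0.12,"ax": 0.12,"ay": 0,"az": 0},{"fingers": -1,"tx": -0.18,"ty": -0.1,"tz": -0.15,"ax": 0.15,"ay": 0,"az": 0}]'

```text
time_s: 37.35
tcp_pos: [0.4022, 0.0919, 0.3223]
ee_rot: [[-0.002, 0.577, -0.817], [0.0, -0.817, -0.577], [-1.0, -0.001, 0.002]]
wrist_force: [0.8, -0.2, -0.5]
gripper_width: 0.998
```

play_rows --commands '[{"fingers": -1,"tx": -0.03,"ty": -0.035,"tz": -0.015,"ax": 0.197,"ay": 0,"az": 0},{"fingers": -1,"tx": -0.03,"ty": -0.035,"tz": -0.015,"ax": 0.197,"ay": 0,"az": 0},{"fingers": -1,"tx": -0.03,"ty": -0.035,"tz": -0.015,"ax": 0.197,"ay": 0,"az": 0},{"fingers": -1,"tx": -0.03,"ty": -0.035,"tz": -0.015,"ax": 0.197,"ay": 0,"az": 0},{"fingers": -1,"tx": -0.03,"ty": -0.035,"tz": -0.015,"ax": 0.197,"ay": 0,"az": 0}]'

```text
time_s: 37.77
tcp_pos: [0.3964, 0.119, 0.3429]
ee_rot: [[-0.004, -0.004, -1.0], [-0.001, -1.0, 0.004], [-1.0, 0.001, 0.004]]
wrist_force: [0.2, -0.0, -0.2]
gripper_width: 0.998
```

play_rows --commands '[{"fingers": -1,"tx": 0,"ty": 0,"tz": 0,"ax": 0,"ay": 0,"az": 0},{"fingers": -1,"tx": 0,"ty": 0,"tz": 0,"ax": 0,"ay": 0,"az": 0}]'

```text
time_s: 37.93
tcp_pos: [0.3971, 0.1189, 0.3431]
ee_rot: [[-0.002, 0.005, -1.0], [-0.001, -1.0, -0.005], [-1.0, 0.001, 0.002]]
wrist_force: [-0.3, -0.0, -0.7]
gripper_width: 1.005
```

```bash
python3 - <<'E'
from h import *
st(); p=cam('wrist')
import pickle;pickle.dump(p,open('w1.pkl','wb'))
x,f=fitposts([p],np.array([.4433,.0718,-.0261]));print(x,f,np.degrees(x[2]))
P=[.4433,.0718,-.0261]
pl=[T(P,(-.02,y)) for y in(.215,.105,-.005,-.115)]
for k,g in zip(['red','teal','purple','orange'],pl): print(g.round(4),fit(p,k,*g))
im=rect(p,.066,.34,.52,-.24,.36,.00075)
o=lambda x,y:(int((.36-y)/.00075),int((.52-x)/.00075))
for g in pl: cv2.circle(im,o(*g),55,(0,255,0),1); cv2.line(im,o(*g),o(*(g+.042*np.array([-1,.026]))),(0,255,0),1)
a=cv2.resize(p['image'],None,fx=1.55,fy=1.55)[60:360]
cv2.imwrite('pics/all.png',cv2.cvtColor(np.vstack([im[:, :793] if im.shape[1]>793 else cv2.copyMakeBorder(im,0,0,0,793-im.shape[1],0),a[:,:793]]),cv2.COLOR_RGB2BGR))
E
```

```text
tcp [0.3971 0.1189 0.3431] psi -89.7 q1,q6 39.3 51.0 F [-0.3 -0.  -0.7] w 1.005 t 37.9333
[ 0.44309193  0.0720506  -0.02489758] -0.6425588360514937 -1.4265265252700559
[0.4289 0.2872] ('red', np.float64(0.4314), np.float64(0.2837), 'cen', 171.8, 'axis', 179.4, 47.7, 793)
[0.426  0.1773] ('teal', np.float64(0.436), np.float64(0.1718), 'cen', -120.4, 'axis', 162.5, 16.5, 942)
[0.4232 0.0673] ('purple', np.float64(0.4252), np.float64(0.0658), 'cen', 175.9, 'axis', 171.9, 46.2, 824)
[ 0.4203 -0.0426] ('orange', np.float64(0.4208), np.float64(-0.0446), 'cen', 174.2, 'axis', 173.5, 56.2, 884)
```

View pics/all.png

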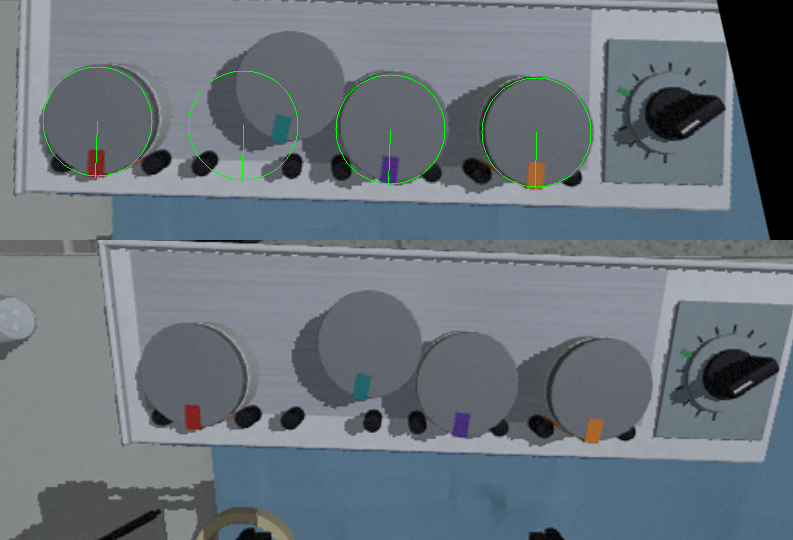

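```bash
cat >> h.py <<'E'
def strip(p,k,gx,gy,h=.06,s=.00025):
    im=rect(p,.0665,gx-h,gx+h,gy-h,gy+h,s); hsv=cv2.cvtColor(im,cv2.COLOR_RGB2HSV)
    m=np.zeros(im.shape[:2],np.uint8)
    for lo,hi in HUE[k]: m|=((hsv[...,0]>=lo)&(hsv[...,0]<=hi)&(hsv[...,1]>90)).astype(np.uint8)
    n,l,stt,c=cv2.connectedComponentsWithStats(m); i=1+np.argmax(stt[1:,4])
    v,u=np.nonzero(l==i); X=np.stack([gx+h-v*s,gy+h-u*s],1)
    w=X.mean(0); (cx,cy),(a,b),t=cv2.minAreaRect((X*1e4).astype('f4'))
    B=cv2.boxPoints(((cx,cy),(a,b),t)); e=[B[1]-B[0],B[2]-B[1]]; e=max(e,key=np.linalg.norm)
    e=e/np.linalg.norm(e)
    if e[0]*(w[0]-gx)+e[1]*(w[1]-gy)<0:e=-e
    return k,'mid',w.round(4),'size',round(a/10,1),round(b/10,1),'axis',round(float(np.degrees(np.arctan2(e[1],e[0]))),1),'from centre',round(float(np.degrees(np.arctan2(w[1]-gy,w[0]-gx))),1)
E
python3 - <<'E'
from h import *
import pickle
P=[.4433,.0718,-.0261]
pl=[T(P,(-.02,y)) for y in(.215,.105,-.005,-.115)];pl[1]=np.array([.456,.1425])
for p in(pickle.load(open('w1.pkl','rb')),cam('scene')):
  for k,g in zip(['red','teal','purple','orange'],pl): print(strip(p,k,*g))
E
```

```text
('red', 'mid', array([0.3978, 0.2882]), 'size', 14.7, 20.4, 'axis', 177.5, 'from centre', 178.3)
('teal', 'mid', array([0.4234, 0.1497]), 'size', 12.8, 21.0, 'axis', 168.1, 'from centre', 167.5)
('purple', 'mid', array([0.3928, 0.0683]), 'size', 12.4, 20.3, 'axis', 173.1, 'from centre', 178.2)
('orange', 'mid', array([ 0.3885, -0.041 ]), 'size', 15.2, 20.8, 'axis', 174.7, 'from centre', 177.1)
('red', 'mid', array([0.395, 0.284]), 'size', 44.0, 19.1, 'axis', -145.6, 'from centre', -174.5)
('teal', 'mid', array([0.4221, 0.1471]), 'size', 36.5, 17.7, 'axis', -157.5, 'from centre', 172.3)
('purple', 'mid', array([0.3907, 0.0656]), 'size', 39.2, 18.2, 'axis', -153.0, 'from centre', -177.0)
('orange', 'mid', array([ 0.3801, -0.0533]), 'size', 69.6, 25.5, 'axis', -126.0, 'from centre', -165.1)
```

Red, purple and orange are seated. The teal jar was knocked to about (0.455, 0.143), against the purple jar, so I'll redo it.

play_rows --commands '[{"fingers": -1,"tx": 0.05,"ty": -0.008,"tz": -0.02,"ax": -0.035,"ay": 0,"az": 0},{"fingers": -1,"tx": 0.1,"ty": -0.016,"tz": -0.04,"ax": -0.07,"ay": 0,"az": 0},{"fingers": -1,"tx": 0.15,"ty": -0.024,"tz": -0.06,"ax": -0.105,"ay": 0,"az": 0},{"fingers": -1,"tx": 0.19,"ty": -0.0325,"tz": -0.0775,"ax": -0.14,"ay": 0,"az": 0},{"fingers": -1,"tx": 0.2093,"ty": -0.0325,"tz": -0.0775,"ax": -0.175,"ay": 0,"az": 0}]'

```text
time_s: 38.45
tcp_pos: [0.456, 0.1435, 0.1822]
ee_rot: [[-0.006, 0.529, -0.849], [-0.004, -0.849, -0.529], [-1.0, -0.0, 0.007]]
wrist_force: [0.2, -0.7, -0.7]
gripper_width: 1.0
```

play_rows --commands '[{"fingers": -1,"tx": 0,"ty": 0,"tz": 0,"ax": -0.201,"ay": 0,"az": 0},{"fingers": -1,"tx": 0,"ty": 0,"tz": 0,"ax": -0.201,"ay": 0,"az": 0},{"fingers": -1,"tx": 0,"ty": 0,"tz": 0,"ax": -0.201,"ay": 0,"az": 0},{"fingers": -1,"tx": 0,"ty": 0,"tz": 0,"ax": -0.201,"ay": 0,"az": 0},{"fingers": -1,"tx": 0,"ty": 0,"tz": 0,"ax": -0.201,"ay": 0,"az": 0}]'

```text
time_s: 38.87
tcp_pos: [0.4561, 0.1436, 0.1864]
ee_rot: [[-0.001, 0.926, -0.377], [-0.001, -0.377, -0.926], [-1.0, -0.001, 0.001]]
wrist_force: [0.1, 1.0, 0.1]
gripper_width: 1.002
```

play_rows --commands '[{"fingers": -1,"tx": 0,"ty": 0,"tz": 0,"ax": 0,"ay": 0,"az": 0},{"fingers": -1,"tx": 0,"ty": 0,"tz": 0,"ax": 0,"ay": 0,"az": 0}]'

```text
time_s: 39.03
tcp_pos: [0.4561, 0.1437, 0.1865]
ee_rot: [[-0.001, 0.922, -0.387], [-0.0, -0.387, -0.922], [-1.0, -0.0, 0.001]]
wrist_force: [0.0, -0.0, 1.6]
gripper_width: 0.998
```

```bash
python3 - <<'E'
from h import *
st(); p=cam('wrist')
print(fit(p,'teal',.455,.1435),strip(p,'teal',.455,.1435))
print(fit(p,'purple',.423,.067),strip(p,'purple',.4232,.067))
im=rect(p,.066,.37,.52,.03,.21,.0003)
o=lambda x,y:(int((.21-y)/.0003),int((.52-x)/.0003))
cv2.circle(im,o(.455,.1435),138,(0,255,0),1);cv2.circle(im,o(.4232,.0673),138,(0,255,0),1)
cv2.imwrite('pics/t2.png',cv2.cvtColor(im,cv2.COLOR_RGB2BGR))
E
```

```text
tcp [0.4561 0.1437 0.1865] psi -22.7 q1,q6 37.0 120.3 F [ 0.  -0.   1.6] w 0.998 t 39.0333
('teal', np.float64(0.456), np.float64(0.144), 'cen', 171.1, 'axis', 166.4, 52.1, 844) ('teal', 'mid', array([0.4237, 0.1492]), 'size', 13.8, 20.6, 'axis', 167.5, 'from centre', 169.6)
('purple', np.float64(0.4255), np.float64(0.0645), 'cen', nan, 'axis', nan, 42.7, 0) ('purple', 'mid', array([0.4053, 0.107 ]), 'size', 13.2, 1.5, 'axis', 52.1, 'from centre', 114.2)h.py:83: RuntimeWarning: Mean of empty slice.
  ang=np.degrees(np.arctan2(-(u[m].mean()-cx),-(v[m].mean()-cy)))
  ret = ret.dtype.type(ret / rcount)
  avg = a.mean(axis, **keepdims_kw)
  ret = um.true_divide(
h.py:84: RuntimeWarning: Degrees of freedom <= 0 for slice
  P=np.stack([-v[m],-u[m]],1).astype(float);w,V=np.linalg.eigh(np.cov(P.T));d=V[:,1]
  c *= np.true_divide(1, fact)
  c *= np.true_divide(1, fact)
```

View pics/t2.png

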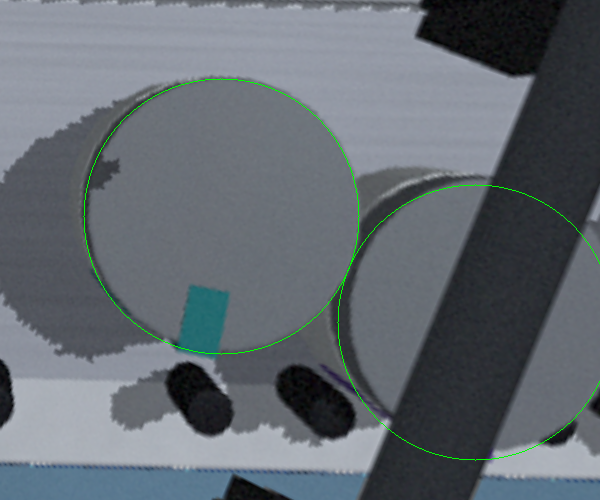

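play_rows --commands '[{"fingers": -1,"tx": 0.03,"ty": -0.0008,"tz": 0,"ax": 0,"ay": 0,"az": 0},{"fingers": -1,"tx": 0.07,"ty": -0.0008,"tz": 0,"ax": 0,"ay": 0,"az": 0},{"fingers": -1,"tx": 0.11,"ty": -0.0008,"tz": 0,"ax": 0,"ay": 0,"az": 0},{"fingers": -1,"tx": 0.13,"ty": -0.0008,"tz": 0,"ax": 0,"ay": 0,"az": 0},{"fingers": -1,"tx": 0.13,"ty": -0.0008,"tz": 0,"ax": 0,"ay": 0,"az": 0}]'

```text
time_s: 39.5
tcp_pos: [0.4538, 0.1427, 0.086]
ee_rot: [[-0.006, 0.922, -0.386], [-0.004, -0.386, -0.922], [-1.0, -0.004, 0.006]]
wrist_force: [-0.1, 0.3, 0.8]
gripper_width: 0.999
```

play_rows --commands '[{"fingers": -1,"tx": 0,"ty": 0,"tz": 0,"ax": 0,"ay": 0,"az": 0},{"fingers": -1,"tx": 0,"ty": 0,"tz": 0,"ax": 0,"ay": 0,"az": 0},{"fingers": -1,"tx": 0,"ty": 0,"tz": 0,"ax": 0,"ay": 0,"az": 0}]'

```text
time_s: 39.75
tcp_pos: [0.4567, 0.1448, 0.0906]
ee_rot: [[0.003, 0.923, -0.385], [0.002, -0.385, -0.923], [-1.0, 0.002, -0.003]]
wrist_force: [0.5, 0.9, 0.0]
gripper_width: 0.999
```

play_rows --commands '[{"fingers": -1,"tx": 0.002,"ty": -0.0005,"tz": 0,"ax": 0,"ay": 0,"az": 0},{"fingers": -1,"tx": 0.004,"ty": -0.0005,"tz": 0,"ax": 0,"ay": 0,"az": 0},{"fingers": -1,"tx": 0.006,"ty": -0.0005,"tz": 0,"ax": 0,"ay": 0,"az": 0},{"fingers": -1,"tx": 0.008,"ty": -0.0005,"tz": 0,"ax": 0,"ay": 0,"az": 0},{"fingers": -1,"tx": 0.008,"ty": -0.0005,"tz": 0,"ax": 0,"ay": 0,"az": 0}]'

```text
time_s: 40.17
tcp_pos: [0.4552, 0.1442, 0.0829]
ee_rot: [[-0.0, 0.923, -0.385], [-0.0, -0.385, -0.923], [-1.0, -0.0, 0.0]]
wrist_force: [-0.0, 0.0, 0.2]
gripper_width: 1.001
```

play_rows --commands '[{"fingers": -1,"tx": 0.001,"ty": 0,"tz": 0,"ax": 0,"ay": 0,"az": 0},{"fingers": -1,"tx": 0.002,"ty": 0,"tz": 0,"ax": 0,"ay": 0,"az": 0},{"fingers": -1,"tx": 0.003,"ty": 0,"tz": 0,"ax": 0,"ay": 0,"az": 0},{"fingers": -1,"tx": 0.003,"ty": 0,"tz": 0,"ax": 0,"ay": 0,"az": 0}]'

```text
time_s: 40.5
tcp_pos: [0.4553, 0.1442, 0.0807]
ee_rot: [[-0.0, 0.923, -0.384], [-0.0, -0.384, -0.923], [-1.0, -0.0, 0.0]]
wrist_force: [0.1, 1.0, 0.4]
gripper_width: 0.999
```

play_rows --commands '[{"fingers": -1,"tx": 0.003,"ty": 0,"tz": 0,"ax": 0,"ay": 0,"az": 0},{"fingers": -1,"tx": 0.006,"ty": 0,"tz": 0,"ax": 0,"ay": 0,"az": 0},{"fingers": -1,"tx": 0.009,"ty": 0,"tz": 0,"ax": 0,"ay": 0,"az": 0},{"fingers": -1,"tx": 0.013,"ty": 0,"tz": 0,"ax": 0,"ay": 0,"az": 0},{"fingers": -1,"tx": 0.013,"ty": 0,"tz": 0,"ax": 0,"ay": 0,"az": 0}]'

```text
time_s: 40.92
tcp_pos: [0.455, 0.144, 0.0704]
ee_rot: [[-0.001, 0.923, -0.385], [-0.001, -0.385, -0.923], [-1.0, -0.001, 0.001]]
wrist_force: [-0.3, -0.7, -0.3]
gripper_width: 0.998
```

play_rows --commands '[{"fingers": 1,"tx": 0,"ty": 0,"tz": 0,"ax": 0,"ay": 0,"az": 0},{"fingers": 1,"tx": 0,"ty": 0,"tz": 0,"ax": 0,"ay": 0,"az": 0},{"fingers": 1,"tx": 0,"ty": 0,"tz": 0,"ax": 0,"ay": 0,"az": 0},{"fingers": 1,"tx": 0,"ty": 0,"tz": 0,"ax": 0,"ay": 0,"az": 0},{"fingers": 1,"tx": 0,"ty": 0,"tz": 0,"ax": 0,"ay": 0,"az": 0}]'

```text
time_s: 41.33
tcp_pos: [0.4552, 0.1442, 0.071]
ee_rot: [[-0.0, 0.923, -0.385], [-0.0, -0.385, -0.923], [-1.0, -0.0, 0.0]]
wrist_force: [0.7, -0.1, -3.7]
gripper_width: 0.958
```

play_rows --commands '[{"fingers": 1,"tx": -0.004,"ty": 0,"tz": 0,"ax": 0,"ay": 0,"az": 0},{"fingers": 1,"tx": -0.004,"ty": -0.017,"tz": -0.0091,"ax": 0,"ay": 0,"az": 0},{"fingers": 1,"tx": -0.004,"ty": -0.034,"tz": -0.0182,"ax": 0,"ay": 0,"az": 0},{"fingers": 1,"tx": -0.004,"ty": -0.05,"tz": -0.0273,"ax": -0.03,"ay": 0,"az": 0},{"fingers": 1,"tx": -0.004,"ty": -0.05,"tz": -0.0273,"ax": -0.057,"ay": 0,"az": 0}]'

```text
time_s: 41.75
tcp_pos: [0.4277, 0.1784, 0.0743]
ee_rot: [[-0.0, 0.978, -0.208], [-0.0, -0.208, -0.978], [-1.0, -0.0, 0.0]]
wrist_force: [0.0, -0.0, -4.2]
gripper_width: 0.955
```

play_rows --commands '[{"fingers": 1,"tx": 0,"ty": 0,"tz": 0,"ax": 0,"ay": 0,"az": 0},{"fingers": 1,"tx": 0,"ty": 0,"tz": 0,"ax": 0,"ay": 0,"az": 0},{"fingers": 1,"tx": 0,"ty": 0,"tz": 0,"ax": 0,"ay": 0,"az": 0}]'

```text
time_s: 42.0
tcp_pos: [0.4285, 0.1773, 0.0741]
ee_rot: [[-0.0, 0.976, -0.216], [-0.0, -0.216, -0.976], [-1.0, -0.0, 0.0]]
wrist_force: [0.6, -0.0, -3.5]
gripper_width: 0.958
```

```bash
python3 - <<'E'
from h import *
st(); mv(-.001,0,0);mv(0,.001,0)
E
```

```text
tcp [0.4285 0.1773 0.0741] psi -12.5 q1,q6 42.6 124.9 F [ 0.6 -0.  -3.5] w 0.958 t 42.0
t= [ 0.     -0.0013  0.0003]
t= [-0.     -0.0003 -0.0013]
```

play_rows --commands '[{"fingers": 1,"tx": 0.0024,"ty": 0,"tz": 0,"ax": 0,"ay": 0,"az": 0},{"fingers": 1,"tx": 0.0049,"ty": 0,"tz": 0.0003,"ax": 0,"ay": 0,"az": 0},{"fingers": 1,"tx": 0.0055,"ty": -0.0014,"tz": 0.001,"ax": 0,"ay": 0,"az": 0},{"fingers": 1,"tx": 0.0055,"ty": -0.0028,"tz": 0.0015,"ax": 0,"ay": 0,"az": 0},{"fingers": 1,"tx": 0.0055,"ty": -0.0045,"tz": 0.0018,"ax": 0,"ay": 0,"az": 0}]'

```text
time_s: 42.42
tcp_pos: [0.4268, 0.1779, 0.071]
ee_rot: [[0.004, 0.977, -0.214], [0.002, -0.214, -0.977], [-1.0, 0.003, -0.003]]
wrist_force: [3.2, -0.6, 2.7]
gripper_width: 0.96
```

play_rows --commands '[{"fingers": 1,"tx": 0,"ty": -0.0008,"tz": 0.0002,"ax": 0,"ay": 0,"az": 0},{"fingers": 1,"tx": 0,"ty": -0.0014,"tz": 0.0004,"ax": 0,"ay": 0,"az": 0},{"fingers": 1,"tx": 0,"ty": -0.0014,"tz": 0.0004,"ax": 0,"ay": 0,"az": 0}]'

```text
time_s: 42.67
tcp_pos: [0.4261, 0.178, 0.071]
ee_rot: [[0.005, 0.977, -0.213], [0.002, -0.213, -0.977], [-1.0, 0.004, -0.003]]
wrist_force: [6.5, -1.9, 1.9]
gripper_width: 0.958
```

play_rows --commands '[{"fingers": 1,"tx": 0,"ty": 0,"tz": 0.0007,"ax": 0,"ay": 0,"az": 0},{"fingers": 1,"tx": 0,"ty": 0,"tz": 0.0007,"ax": 0,"ay": 0,"az": 0}]'

```text
time_s: 42.83
tcp_pos: [0.4261, 0.178, 0.0711]
ee_rot: [[0.005, 0.977, -0.213], [0.003, -0.213, -0.977], [-1.0, 0.004, -0.004]]
wrist_force: [5.0, -0.2, 2.3]
gripper_width: 0.955
```

play_rows --commands '[{"fingers": -1,"tx": 0,"ty": 0.0012,"tz": -0.0003,"ax": 0,"ay": 0,"az": 0},{"fingers": -1,"tx": 0,"ty": 0.002,"tz": -0.0006,"ax": 0,"ay": 0,"az": 0},{"fingers": -1,"tx": 0,"ty": 0.002,"tz": -0.0006,"ax": 0,"ay": 0,"az": 0},{"fingers": -1,"tx": 0,"ty": 0.002,"tz": -0.0006,"ax": 0,"ay": 0,"az": 0},{"fingers": -1,"tx": 0,"ty": 0.002,"tz": -0.0006,"ax": 0,"ay": 0,"az": 0}]'

```text
time_s: 43.25
tcp_pos: [0.4246, 0.176, 0.0696]
ee_rot: [[-0.002, 0.977, -0.214], [-0.001, -0.214, -0.977], [-1.0, -0.002, 0.002]]
wrist_force: [-0.5, 0.4, 0.6]
gripper_width: 0.998
```

play_rows --commands '[{"fingers": -1,"tx": -0.008,"ty": 0,"tz": 0,"ax": 0,"ay": 0,"az": 0},{"fingers": -1,"tx": -0.016,"ty": 0,"tz": 0,"ax": 0,"ay": 0,"az": 0},{"fingers": -1,"tx": -0.05,"ty": 0,"tz": 0,"ax": 0,"ay": 0,"az": 0},{"fingers": -1,"tx": -0.1,"ty": 0,"tz": 0,"ax": 0,"ay": 0,"az": 0},{"fingers": -1,"tx": -0.155,"ty": 0,"tz": 0,"ax": 0,"ay": 0,"az": 0}]'

```text
time_s: 43.67
tcp_pos: [0.4241, 0.1755, 0.1869]
ee_rot: [[-0.004, 0.977, -0.214], [-0.003, -0.214, -0.977], [-1.0, -0.003, 0.003]]
wrist_force: [1.3, 0.7, -0.3]
gripper_width: 1.002
```

```bash
python3 - <<'E' 2>/dev/null
from h import *
st(); s=r.sense()['tcp_pos'];mv(.42-s[0],.066-s[1],.0)
p=cam('wrist');print(fit(p,'teal',.426,.1773),strip(p,'teal',.426,.1773))
E
```

```text
tcp [0.4241 0.1755 0.1869] psi -12.4 q1,q6 42.8 124.8 F [ 1.3  0.7 -0.3] w 1.002 t 43.6667
t= [0.0004 0.0259 0.1438]
('teal', np.float64(0.4265), np.float64(0.1778), 'cen', -179.1, 'axis', 177.6, 58.2, 840) ('teal', 'mid', array([0.3938, 0.1775]), 'size', 13.7, 20.4, 'axis', 177.4, 'from centre', 179.6)
```

play_rows --commands '[{"fingers": -1,"tx": 0,"ty": 0.006,"tz": 0.036,"ax": 0,"ay": 0,"az": 0},{"fingers": -1,"tx": 0,"ty": 0.013,"tz": 0.072,"ax": 0,"ay": 0,"az": 0},{"fingers": -1,"tx": 0,"ty": 0.019,"tz": 0.108,"ax": 0,"ay": 0,"az": 0},{"fingers": -1,"tx": 0,"ty": 0.0259,"tz": 0.1438,"ax": 0,"ay": 0,"az": 0},{"fingers": -1,"tx": 0,"ty": 0.0259,"tz": 0.1438,"ax": 0,"ay": 0,"az": 0}]'

```text
time_s: 44.13
tcp_pos: [0.4198, 0.0638, 0.1865]
ee_rot: [[-0.001, 0.976, -0.217], [-0.0, -0.217, -0.976], [-1.0, -0.001, 0.001]]
wrist_force: [0.6, -0.0, -0.2]
gripper_width: 0.999
```

play_rows --commands '[{"fingers": -1,"tx": 0,"ty": 0,"tz": 0,"ax": 0,"ay": 0,"az": 0},{"fingers": -1,"tx": 0,"ty": 0,"tz": 0,"ax": 0,"ay": 0,"az": 0},{"fingers": -1,"tx": 0,"ty": 0,"tz": 0,"ax": 0,"ay": 0,"az": 0}]'

```text
time_s: 44.38
tcp_pos: [0.4215, 0.0676, 0.1866]
ee_rot: [[0.001, 0.977, -0.213], [0.0, -0.213, -0.977], [-1.0, 0.001, -0.001]]
wrist_force: [0.7, 0.8, -1.0]
gripper_width: 1.004
```

```bash
python3 - <<'E' 2>/dev/null
from h import *
st()
p=cam('wrist');print(fit(p,'purple',.4232,.0673),strip(p,'purple',.4232,.0673))
print(fit(p,'orange',.4203,-.0426),strip(p,'orange',.4203,-.0426))
im=rect(p,.066,.37,.49,-.09,.12,.0003)
o=lambda x,y:(int((.12-y)/.0003),int((.49-x)/.0003))
cv2.circle(im,o(.4232,.0673),138,(0,255,0),1);cv2.circle(im,o(.4203,-.0426),138,(0,255,0),1)
cv2.imwrite('pics/p2.png',cv2.cvtColor(im,cv2.COLOR_RGB2BGR))
E
```

```text
tcp [0.4215 0.0676 0.1866] psi -12.3 q1,q6 31.1 136.6 F [ 0.7  0.8 -1. ] w 1.004 t 44.3833
('purple', np.float64(0.4252), np.float64(0.0658), 'cen', 176.5, 'axis', 171.2, 56.9, 840) ('purple', 'mid', array([0.3928, 0.068 ]), 'size', 14.0, 20.5, 'axis', 174.0, 'from centre', 178.8)
('orange', np.float64(0.4198), np.float64(-0.0471), 'cen', -170.5, 'axis', 130.8, 27.8, 1256) ('orange', 'mid', array([ 0.3885, -0.041 ]), 'size', 19.6, 20.5, 'axis', 174.5, 'from centre', 177.1)
```

View pics/p2.png

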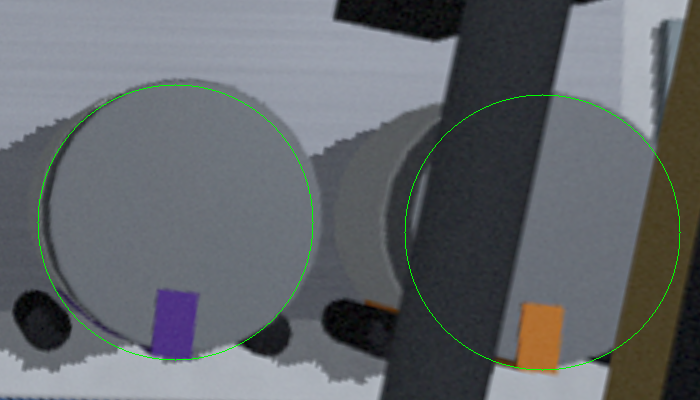

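play_rows --commands '[{"fingers": -1,"tx": 0.03,"ty": 0.0048,"tz": 0.0014,"ax": 0,"ay": 0,"az": 0},{"fingers": -1,"tx": 0.07,"ty": 0.0048,"tz": 0.0014,"ax": 0,"ay": 0,"az": 0},{"fingers": -1,"tx": 0.11,"ty": 0.0048,"tz": 0.0014,"ax": 0,"ay": 0,"az": 0},{"fingers": -1,"tx": 0.127,"ty": 0.0048,"tz": 0.0014,"ax": 0,"ay": 0,"az": 0},{"fingers": -1,"tx": 0.127,"ty": 0.0048,"tz": 0.0014,"ax": 0,"ay": 0,"az": 0}]'

```text
time_s: 44.85
tcp_pos: [0.4226, 0.0649, 0.0882]
ee_rot: [[-0.007, 0.977, -0.213], [-0.003, -0.213, -0.977], [-1.0, -0.006, 0.005]]
wrist_force: [-0.8, -0.7, 1.0]
gripper_width: 0.997
```

play_rows --commands '[{"fingers": -1,"tx": 0,"ty": 0,"tz": 0,"ax": 0,"ay": 0,"az": 0},{"fingers": -1,"tx": 0,"ty": 0,"tz": 0,"ax": 0,"ay": 0,"az": 0},{"fingers": -1,"tx": 0,"ty": 0,"tz": 0,"ax": 0,"ay": 0,"az": 0},{"fingers": -1,"tx": 0,"ty": 0,"tz": 0,"ax": 0,"ay": 0,"az": 0},{"fingers": -1,"tx": 0,"ty": 0,"tz": 0,"ax": 0,"ay": 0,"az": 0}]'

```text
time_s: 45.27
tcp_pos: [0.4251, 0.0656, 0.0919]
ee_rot: [[0.002, 0.977, -0.214], [0.001, -0.214, -0.977], [-1.0, 0.002, -0.002]]
wrist_force: [0.2, -0.4, -0.2]
gripper_width: 1.002
```

play_rows --commands '[{"fingers": -1,"tx": 0.003,"ty": 0,"tz": 0,"ax": 0,"ay": 0,"az": 0},{"fingers": -1,"tx": 0.006,"ty": 0,"tz": 0,"ax": 0,"ay": 0,"az": 0},{"fingers": -1,"tx": 0.009,"ty": 0,"tz": 0,"ax": 0,"ay": 0,"az": 0},{"fingers": -1,"tx": 0.011,"ty": 0,"tz": 0,"ax": 0,"ay": 0,"az": 0},{"fingers": -1,"tx": 0.011,"ty": 0,"tz": 0,"ax": 0,"ay": 0,"az": 0}]'

```text
time_s: 45.68
tcp_pos: [0.4243, 0.065, 0.0823]
ee_rot: [[-0.001, 0.977, -0.214], [-0.001, -0.214, -0.977], [-1.0, -0.001, 0.001]]
wrist_force: [-0.0, -0.2, -0.2]
gripper_width: 1.003
```

play_rows --commands '[{"fingers": -1,"tx": 0.001,"ty": 0,"tz": 0,"ax": 0,"ay": 0,"az": 0},{"fingers": -1,"tx": 0.002,"ty": 0,"tz": 0,"ax": 0,"ay": 0,"az": 0},{"fingers": -1,"tx": 0.003,"ty": 0,"tz": 0,"ax": 0,"ay": 0,"az": 0},{"fingers": -1,"tx": 0.003,"ty": 0,"tz": 0,"ax": 0,"ay": 0,"az": 0}]'

```text
time_s: 46.02
tcp_pos: [0.4246, 0.0652, 0.0804]
ee_rot: [[-0.0, 0.977, -0.214], [-0.0, -0.214, -0.977], [-1.0, -0.0, 0.0]]
wrist_force: [-0.6, -0.7, -0.4]
gripper_width: 0.998
```

play_rows --commands '[{"fingers": -1,"tx": 0.003,"ty": 0,"tz": 0,"ax": 0,"ay": 0,"az": 0},{"fingers": -1,"tx": 0.006,"ty": 0,"tz": 0,"ax": 0,"ay": 0,"az": 0},{"fingers": -1,"tx": 0.009,"ty": 0,"tz": 0,"ax": 0,"ay": 0,"az": 0},{"fingers": -1,"tx": 0.0125,"ty": 0,"tz": 0,"ax": 0,"ay": 0,"az": 0},{"fingers": -1,"tx": 0.0125,"ty": 0,"tz": 0,"ax": 0,"ay": 0,"az": 0}]'

```text
time_s: 46.43
tcp_pos: [0.4242, 0.065, 0.0706]
ee_rot: [[-0.001, 0.977, -0.214], [-0.001, -0.214, -0.977], [-1.0, -0.001, 0.001]]
wrist_force: [-0.3, 0.1, -1.1]
gripper_width: 1.002
```

play_rows --commands '[{"fingers": 1,"tx": 0,"ty": 0,"tz": 0,"ax": 0,"ay": 0,"az": 0},{"fingers": 1,"tx": 0,"ty": 0,"tz": 0,"ax": 0,"ay": 0,"az": 0},{"fingers": 1,"tx": 0,"ty": 0,"tz": 0,"ax": 0,"ay": 0,"az": 0},{"fingers": 1,"tx": 0,"ty": 0,"tz": 0,"ax": 0,"ay": 0,"az": 0},{"fingers": 1,"tx": 0,"ty": 0,"tz": 0,"ax": 0,"ay": 0,"az": 0}]'

```text
time_s: 46.85
tcp_pos: [0.4248, 0.0654, 0.0711]
ee_rot: [[0.001, 0.977, -0.214], [0.0, -0.214, -0.977], [-1.0, 0.0, -0.001]]
wrist_force: [2.3, 0.3, -4.3]
gripper_width: 0.959
```

play_rows --commands '[{"fingers": 1,"tx": -0.004,"ty": 0.002,"tz": 0,"ax": 0,"ay": 0,"az": 0},{"fingers": 1,"tx": -0.004,"ty": 0.002,"tz": -0.002,"ax": -0.012,"ay": 0,"az": 0},{"fingers": 1,"tx": -0.004,"ty": 0.002,"tz": -0.002,"ax": -0.025,"ay": 0,"az": 0},{"fingers": 1,"tx": -0.004,"ty": 0.002,"tz": -0.002,"ax": -0.025,"ay": 0,"az": 0},{"fingers": 1,"tx": -0.004,"ty": 0.002,"tz": -0.002,"ax": -0.025,"ay": 0,"az": 0}]'

```text
time_s: 47.27
tcp_pos: [0.4257, 0.0659, 0.0739]
ee_rot: [[-0.002, 0.99, -0.138], [-0.001, -0.138, -0.99], [-1.0, -0.002, 0.001]]
wrist_force: [-0.5, -0.7, -3.6]
gripper_width: 0.956
```

```bash
python3 - <<'E' 2>/dev/null
from h import *
st();mv(-.001,0,0);mv(0,.001,0)
E
```

```text
tcp [0.4257 0.0659 0.0739] psi -7.9 q1,q6 30.6 141.5 F [-0.5 -0.7 -3.6] w 0.956 t 47.2667
t= [ 0.     -0.0013  0.0002]
t= [-0.     -0.0002 -0.0013]
```

play_rows --commands '[{"fingers": 1,"tx": 0.0024,"ty": 0,"tz": -0.001,"ax": 0,"ay": 0,"az": 0},{"fingers": 1,"tx": 0.0049,"ty": 0,"tz": -0.001,"ax": 0,"ay": 0,"az": 0},{"fingers": 1,"tx": 0.0055,"ty": -0.0014,"tz": -0.0008,"ax": 0,"ay": 0,"az": 0},{"fingers": 1,"tx": 0.0055,"ty": -0.0028,"tz": -0.0006,"ax": 0,"ay": 0,"az": 0},{"fingers": 1,"tx": 0.0055,"ty": -0.0045,"tz": -0.0004,"ax": 0,"ay": 0,"az": 0}]'

```text
time_s: 47.68
tcp_pos: [0.4251, 0.0679, 0.0711]
ee_rot: [[0.004, 0.991, -0.136], [0.001, -0.136, -0.991], [-1.0, 0.004, -0.002]]
wrist_force: [2.9, -0.6, 3.5]
gripper_width: 0.956
```

play_rows --commands '[{"fingers": 1,"tx": 0,"ty": -0.0008,"tz": 0.0001,"ax": 0,"ay": 0,"az": 0},{"fingers": 1,"tx": 0,"ty": -0.0014,"tz": 0.0002,"ax": 0,"ay": 0,"az": 0},{"fingers": 1,"tx": 0,"ty": -0.0014,"tz": 0.0002,"ax": 0,"ay": 0,"az": 0}]'

```text
time_s: 47.93
tcp_pos: [0.424, 0.0681, 0.0711]
ee_rot: [[0.004, 0.991, -0.136], [0.002, -0.136, -0.991], [-1.0, 0.004, -0.002]]
wrist_force: [3.1, -0.6, 5.2]
gripper_width: 0.956
```

play_rows --commands '[{"fingers": 1,"tx": 0,"ty": -0.001,"tz": 0.0007,"ax": 0,"ay": 0,"az": 0},{"fingers": 1,"tx": 0,"ty": -0.0018,"tz": 0.0007,"ax": 0,"ay": 0,"az": 0},{"fingers": 1,"tx": 0,"ty": -0.0018,"tz": 0.0007,"ax": 0,"ay": 0,"az": 0},{"fingers": 1,"tx": 0,"ty": -0.0018,"tz": 0.0007,"ax": 0,"ay": 0,"az": 0}]'

```text
time_s: 48.27
tcp_pos: [0.4231, 0.068, 0.0711]
ee_rot: [[0.006, 0.991, -0.136], [0.002, -0.136, -0.991], [-1.0, 0.005, -0.003]]
wrist_force: [5.1, 0.0, 4.9]
gripper_width: 0.954
```

play_rows --commands '[{"fingers": -1,"tx": 0,"ty": 0.0012,"tz": -0.0003,"ax": 0,"ay": 0,"az": 0},{"fingers": -1,"tx": 0,"ty": 0.002,"tz": -0.0006,"ax": 0,"ay": 0,"az": 0},{"fingers": -1,"tx": 0,"ty": 0.002,"tz": -0.0006,"ax": 0,"ay": 0,"az": 0},{"fingers": -1,"tx": 0,"ty": 0.002,"tz": -0.0006,"ax": 0,"ay": 0,"az": 0},{"fingers": -1,"tx": 0,"ty": 0.002,"tz": -0.0006,"ax": 0,"ay": 0,"az": 0}]'

```text
time_s: 48.68
tcp_pos: [0.4216, 0.0669, 0.0697]
ee_rot: [[-0.001, 0.991, -0.137], [-0.0, -0.137, -0.991], [-1.0, -0.001, 0.001]]
wrist_force: [1.7, 0.1, 0.6]
gripper_width: 0.999
```

play_rows --commands '[{"fingers": -1,"tx": -0.008,"ty": 0,"tz": 0,"ax": 0,"ay": 0,"az": 0},{"fingers": -1,"tx": -0.016,"ty": 0,"tz": 0,"ax": 0,"ay": 0,"az": 0},{"fingers": -1,"tx": -0.05,"ty": 0,"tz": 0,"ax": 0,"ay": 0,"az": 0},{"fingers": -1,"tx": -0.1,"ty": 0,"tz": 0,"ax": 0,"ay": 0,"az": 0},{"fingers": -1,"tx": -0.155,"ty": 0,"tz": 0,"ax": 0,"ay": 0,"az": 0}]'

```text
time_s: 49.1
tcp_pos: [0.4198, 0.0659, 0.1865]
ee_rot: [[-0.006, 0.991, -0.137], [-0.003, -0.137, -0.991], [-1.0, -0.006, 0.004]]
wrist_force: [1.7, 1.2, 0.4]
gripper_width: 1.001
```

```bash
python3 - <<'E' 2>/dev/null
from h import *
st(); p=cam('wrist');print(fit(p,'purple',.4232,.0673),strip(p,'purple',.4232,.0673))
s=r.sense()['tcp_pos'];mv(.40-s[0],.0-s[1],.16)
E
```

```text
tcp [0.4198 0.0659 0.1865] psi -7.9 q1,q6 31.0 141.2 F [1.7 1.2 0.4] w 1.001 t 49.1
('purple', np.float64(0.4237), np.float64(0.0678), 'cen', 179.9, 'axis', 176.2, 58.9, 843) ('purple', 'mid', array([0.3913, 0.0681]), 'size', 14.3, 20.4, 'axis', 177.3, 'from centre', 178.6)
t= [-0.214  -0.0189  0.0931]
```

play_rows --commands '[{"fingers": -1,"tx": -0.05,"ty": -0.004,"tz": 0.02,"ax": 0.035,"ay": 0,"az": 0},{"fingers": -1,"tx": -0.1,"ty": -0.008,"tz": 0.04,"ax": 0.07,"ay": 0,"az": 0},{"fingers": -1,"tx": -0.14,"ty": -0.012,"tz": 0.06,"ax": 0.105,"ay": 0,"az": 0},{"fingers": -1,"tx": -0.18,"ty": -0.016,"tz": 0.08,"ax": 0.14,"ay": 0,"az": 0},{"fingers": -1,"tx": -0.214,"ty": -0.019,"tz": 0.093,"ax": 0.175,"ay": 0,"az": 0}]'

```text
time_s: 49.57
tcp_pos: [0.3969, -0.0014, 0.3491]
ee_rot: [[0.001, 0.769, -0.639], [0.001, -0.639, -0.769], [-1.0, 0.0, -0.001]]
wrist_force: [1.2, -1.1, 0.5]
gripper_width: 1.002
```

play_rows --commands '[{"fingers": -1,"tx": 0,"ty": 0,"tz": 0,"ax": 0.281,"ay": 0,"az": 0},{"fingers": -1,"tx": 0,"ty": 0,"tz": 0,"ax": 0.281,"ay": 0,"az": 0},{"fingers": -1,"tx": 0,"ty": 0,"tz": 0,"ax": 0.281,"ay": 0,"az": 0},{"fingers": -1,"tx": 0,"ty": 0,"tz": 0,"ax": 0.281,"ay": 0,"az": 0},{"fingers": -1,"tx": 0,"ty": 0,"tz": 0,"ax": 0.281,"ay": 0,"az": 0}]'

```text
time_s: 49.98
tcp_pos: [0.3972, -0.0005, 0.3466]
ee_rot: [[-0.002, 0.25, -0.968], [0.0, -0.968, -0.25], [-1.0, -0.001, 0.002]]
wrist_force: [0.4, 0.0, -0.6]
gripper_width: 0.999
```

play_rows --commands '[{"fingers": -1,"tx": 0,"ty": 0,"tz": 0,"ax": 0.082,"ay": 0,"az": 0},{"fingers": -1,"tx": 0,"ty": 0,"tz": 0,"ax": 0.082,"ay": 0,"az": 0},{"fingers": -1,"tx": 0,"ty": 0,"tz": 0,"ax": 0.082,"ay": 0,"az": 0},{"fingers": -1,"tx": 0,"ty": 0,"tz": 0,"ax": 0.082,"ay": 0,"az": 0}]'

```text
time_s: 50.32
tcp_pos: [0.3977, -0.0003, 0.3466]
ee_rot: [[-0.001, 0.004, -1.0], [-0.0, -1.0, -0.004], [-1.0, -0.0, 0.001]]
wrist_force: [0.3, -0.2, -0.2]
gripper_width: 0.999
```

```bash
python3 - <<'E' 2>/dev/null
from h import *
st(); p=cam('wrist');import pickle;pickle.dump(p,open('w2.pkl','wb'))
P=[.4433,.0718,-.0261]
pl=[T(P,(-.02,y)) for y in(.215,.105,-.005,-.115)]
for k,g in zip(['red','teal','purple','orange'],pl): print(g.round(4),fit(p,k,*g),strip(p,k,*g))
for n in('dial','mark'): print(n,[(np.round(a['uv'],1),round(a['score'],2)) for a in spotter.find_in(n,p)[:2]])
im=rect(p,.066,.36,.52,-.1,.36,.00075)
o=lambda x,y:(int((.36-y)/.00075),int((.52-x)/.00075))
for g in pl: cv2.circle(im,o(*g),55,(0,255,0),1)
s=.0004;a=rect(p,.019,.37,.50,-.23,-.08,s);b=rect(p,.062,.37,.50,-.23,-.08,s)
c=np.hstack([a,b]);W=max(c.shape[1],im.shape[1]);pad=lambda x:cv2.copyMakeBorder(x,0,0,0,W-x.shape[1],cv2.BORDER_CONSTANT)
cv2.imwrite('pics/all2.png',cv2.cvtColor(np.vstack([pad(im),pad(c)]),cv2.COLOR_RGB2BGR));print(im.shape,c.shape)
E
```

```text
tcp [ 3.977e-01 -3.000e-04  3.466e-01] psi -89.8 q1,q6 23.6 66.6 F [ 0.3 -0.2 -0.2] w 0.999 t 50.3167
[0.4289 0.2872] ('red', np.float64(0.4294), np.float64(0.2862), 'cen', 175.5, 'axis', 176.8, 48.5, 909) ('red', 'mid', array([0.3974, 0.2881]), 'size', 18.0, 20.6, 'axis', 177.6, 'from centre', 178.4)
[0.426  0.1773] ('teal', np.float64(0.4255), np.float64(0.1768), 'cen', 177.2, 'axis', 178.2, 48.1, 868) ('teal', 'mid', array([0.393 , 0.1781]), 'size', 20.8, 14.8, 'axis', -180.0, 'from centre', 178.6)
[0.4232 0.0673] ('purple', np.float64(0.4237), np.float64(0.0658), 'cen', 175.2, 'axis', 177.0, 48.5, 803) ('purple', 'mid', array([0.391 , 0.0684]), 'size', 12.5, 20.2, 'axis', -180.0, 'from centre', 178.1)
[ 0.4203 -0.0426] ('orange', np.float64(0.4198), np.float64(-0.0446), 'cen', 173.4, 'axis', 173.3, 48.4, 908) ('orange', 'mid', array([ 0.3884, -0.041 ]), 'size', 13.0, 20.8, 'axis', 174.4, 'from centre', 177.0)
dial [(array([382.4, 124.5]), 0.79), (array([204.4, 133. ]), 0.29)]
mark [(array([241.9,  94.2]), 0.61)]
(213, 613, 3) (325, 750, 3)
```

View pics/all2.png

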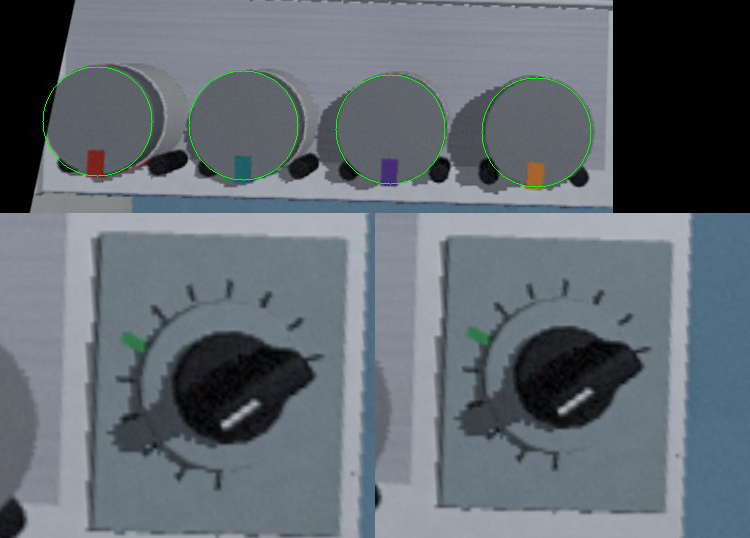

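All four jars are seated with labels forward (176–179° against the wanted 178.5°; orange is the least exact). Next, the dial.

play_rows --commands '[{"fingers": -1,"tx": 0.033,"ty": 0.037,"tz": -0.007,"ax": 0.03,"ay": 0,"az": 0},{"fingers": -1,"tx": 0.066,"ty": 0.075,"tz": -0.014,"ax": 0.06,"ay": 0,"az": 0},{"fingers": -1,"tx": 0.098,"ty": 0.112,"tz": -0.021,"ax": 0.09,"ay": 0,"az": 0},{"fingers": -1,"tx": 0.13,"ty": 0.15,"tz": -0.028,"ax": 0.12,"ay": 0,"az": 0},{"fingers": -1,"tx": 0.163,"ty": 0.187,"tz": -0.035,"ax": 0.15,"ay": 0,"az": 0}]'

```text
time_s: 50.88
tcp_pos: [0.425, -0.1417, 0.2238]
ee_rot: [[0.001, -0.455, -0.89], [0.0, -0.89, 0.455], [-1.0, -0.0, -0.001]]
wrist_force: [1.0, 1.2, 0.6]
gripper_width: 1.0
```

play_rows --commands '[{"fingers": -1,"tx": 0.033,"ty": 0.03,"tz": 0.011,"ax": 0.184,"ay": 0,"az": 0},{"fingers": -1,"tx": 0.033,"ty": 0.03,"tz": 0.011,"ax": 0.184,"ay": 0,"az": 0},{"fingers": -1,"tx": 0.033,"ty": 0.03,"tz": 0.011,"ax": 0.184,"ay": 0,"az": 0},{"fingers": -1,"tx": 0.033,"ty": 0.03,"tz": 0.011,"ax": 0.184,"ay": 0,"az": 0},{"fingers": -1,"tx": 0.033,"ty": 0.03,"tz": 0.011,"ax": 0.184,"ay": 0,"az": 0}]'

```text
time_s: 51.3
tcp_pos: [0.4072, -0.1569, 0.1995]
ee_rot: [[-0.001, -0.869, -0.495], [0.0, -0.495, 0.869], [-1.0, 0.001, 0.001]]
wrist_force: [-0.1, -0.5, 0.5]
gripper_width: 0.997
```

play_rows --commands '[{"fingers": -1,"tx": 0,"ty": 0,"tz": 0,"ax": 0,"ay": 0,"az": 0},{"fingers": -1,"tx": 0,"ty": 0,"tz": 0,"ax": 0,"ay": 0,"az": 0},{"fingers": -1,"tx": 0,"ty": 0,"tz": 0,"ax": 0,"ay": 0,"az": 0}]'

```text
time_s: 51.55
tcp_pos: [0.4075, -0.1566, 0.1998]
ee_rot: [[-0.0, -0.865, -0.502], [0.0, -0.502, 0.865], [-1.0, 0.0, 0.0]]
wrist_force: [-0.2, 0.3, 0.1]
gripper_width: 0.999
```

```bash
python3 - <<'E' 2>/dev/null
from h import *
st(); p=cam('wrist');import pickle;pickle.dump(p,open('w3.pkl','wb'))
s=.0003;c=[rect(p,z,.37,.49,-.23,-.11,s) for z in(.019,.062)]
cv2.imwrite('pics/d1.png',cv2.cvtColor(np.hstack(c),cv2.COLOR_RGB2BGR))
hsv=cv2.cvtColor(c[0],cv2.COLOR_RGB2HSV);v,u=np.nonzero((abs(hsv[...,0].astype(int)-65)<20)&(hsv[...,1]>90));print('green',.49-v.mean()*s,-.11-u.mean()*s,len(u))
E
```

```text
tcp [ 0.4075 -0.1566  0.1998] psi -149.9 q1,q6 0.4 29.7 F [-0.2  0.3  0.1] w 0.999 t 51.55
green 0.4454001620745543 -0.1370870340356564 617
```

View pics/d1.png

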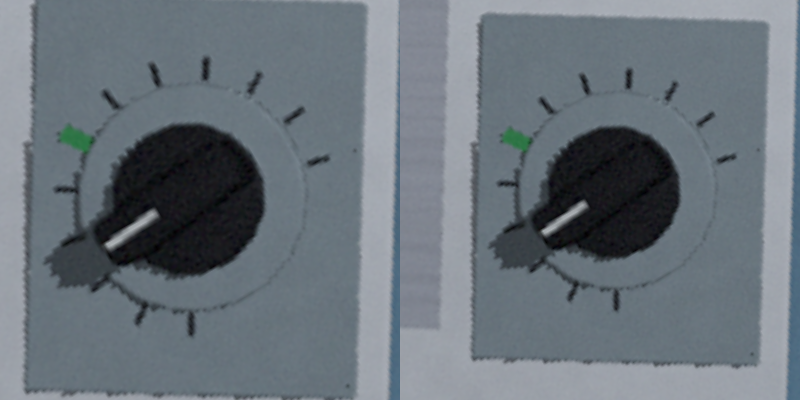

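play_rows --commands '[{"fingers": 0,"tx": 0.03,"ty": -0.0197,"tz": -0.0282,"ax": -0.0106,"ay": 0,"az": 0},{"fingers": 0,"tx": 0.06,"ty": -0.0197,"tz": -0.0282,"ax": -0.0106,"ay": 0,"az": 0},{"fingers": 0,"tx": 0.1,"ty": -0.0197,"tz": -0.0282,"ax": -0.0106,"ay": 0,"az": 0},{"fingers": 0,"tx": 0.13,"ty": -0.0197,"tz": -0.0282,"ax": -0.0106,"ay": 0,"az": 0},{"fingers": 0,"tx": 0.15,"ty": -0.0197,"tz": -0.0282,"ax": -0.0106,"ay": 0,"az": 0}]'

```text
time_s: 52.02
tcp_pos: [0.4296, -0.1675, 0.0851]
ee_rot: [[-0.003, -0.849, -0.529], [0.0, -0.529, 0.849], [-1.0, 0.003, 0.002]]
wrist_force: [-0.2, 0.8, 0.4]
gripper_width: 0.704
```

play_rows --commands '[{"fingers": 0,"tx": 0,"ty": 0,"tz": 0,"ax": 0,"ay": 0,"az": 0},{"fingers": 0,"tx": 0,"ty": 0,"tz": 0,"ax": 0,"ay": 0,"az": 0},{"fingers": 0,"tx": 0,"ty": 0,"tz": 0,"ax": 0,"ay": 0,"az": 0},{"fingers": 0,"tx": 0,"ty": 0,"tz": 0,"ax": 0,"ay": 0,"az": 0}]'

```text
time_s: 52.35
tcp_pos: [0.4319, -0.1676, 0.0886]
ee_rot: [[0.003, -0.849, -0.529], [-0.0, -0.529, 0.849], [-1.0, -0.002, -0.002]]
wrist_force: [0.2, -0.2, 0.4]
gripper_width: 0.51
```

Lower 30 mm to z≈0.058 and grip.

play_rows --commands '[{"fingers": 0,"tx": 0.01,"ty": 0,"tz": 0,"ax": 0,"ay": 0,"az": 0},{"fingers": 0,"tx": 0.02,"ty": 0,"tz": 0,"ax": 0,"ay": 0,"az": 0},{"fingers": 0,"tx": 0.03,"ty": 0,"tz": 0,"ax": 0,"ay": 0,"az": 0},{"fingers": 0,"tx": 0.04,"ty": 0,"tz": 0,"ax": 0,"ay": 0,"az": 0},{"fingers": 0,"tx": 0.04,"ty": 0,"tz": 0,"ax": 0,"ay": 0,"az": 0}]'

```text
time_s: 52.77
tcp_pos: [0.4295, -0.1675, 0.0555]
ee_rot: [[-0.004, -0.849, -0.528], [0.0, -0.528, 0.849], [-1.0, 0.003, 0.002]]
wrist_force: [-0.1, 0.8, -0.5]
gripper_width: 0.5
```

play_rows --commands '[{"fingers": 1,"tx": 0,"ty": 0,"tz": 0,"ax": 0,"ay": 0,"az": 0},{"fingers": 1,"tx": 0,"ty": 0,"tz": 0,"ax": 0,"ay": 0,"az": 0},{"fingers": 1,"tx": 0,"ty": 0,"tz": 0,"ax": 0,"ay": 0,"az": 0},{"fingers": 1,"tx": 0,"ty": 0,"tz": 0,"ax": 0,"ay": 0,"az": 0},{"fingers": 1,"tx": 0,"ty": 0,"tz": 0,"ax": 0,"ay": 0,"az": 0}]'

```text
time_s: 53.18
tcp_pos: [0.431, -0.1676, 0.0575]
ee_rot: [[0.001, -0.849, -0.528], [-0.0, -0.528, 0.849], [-1.0, -0.001, -0.0]]
wrist_force: [-0.9, -0.2, -0.4]
gripper_width: 0.208
```

play_rows --commands '[{"fingers": 1,"tx": 0,"ty": 0,"tz": 0,"ax": 0,"ay": 0,"az": 0},{"fingers": 1,"tx": 0,"ty": 0,"tz": 0,"ax": 0,"ay": 0,"az": 0},{"fingers": 1,"tx": 0,"ty": 0,"tz": 0,"ax": 0,"ay": 0,"az": 0}]'

```text
time_s: 53.43
tcp_pos: [0.4308, -0.1677, 0.0575]
ee_rot: [[0.0, -0.849, -0.528], [-0.0, -0.528, 0.849], [-1.0, -0.0, -0.0]]
wrist_force: [-0.1, -1.3, 2.1]
gripper_width: 0.163
```

play_rows --commands '[{"fingers": 1,"tx": 0,"ty": 0,"tz": 0,"ax": 0.022,"ay": 0,"az": 0},{"fingers": 1,"tx": 0,"ty": 0,"tz": 0,"ax": 0.044,"ay": 0,"az": 0},{"fingers": 1,"tx": 0,"ty": 0,"tz": 0,"ax": 0.066,"ay": 0,"az": 0},{"fingers": 1,"tx": 0,"ty": 0,"tz": 0,"ax": 0.088,"ay": 0,"az": 0},{"fingers": 1,"tx": 0,"ty": 0,"tz": 0,"ax": 0.11,"ay": 0,"az": 0}]'

```text
time_s: 53.85
tcp_pos: [0.431, -0.1676, 0.0575]
ee_rot: [[0.0, -0.979, -0.206], [-0.0, -0.206, 0.979], [-1.0, -0.0, -0.0]]
wrist_force: [-0.0, 0.3, 1.9]
gripper_width: 0.159
```

play_rows --commands '[{"fingers": 1,"tx": 0,"ty": 0,"tz": 0,"ax": 0.022,"ay": 0,"az": 0},{"fingers": 1,"tx": 0,"ty": 0,"tz": 0,"ax": 0.044,"ay": 0,"az": 0},{"fingers": 1,"tx": 0,"ty": 0,"tz": 0,"ax": 0.066,"ay": 0,"az": 0},{"fingers": 1,"tx": 0,"ty": 0,"tz": 0,"ax": 0.088,"ay": 0,"az": 0},{"fingers": 1,"tx": 0,"ty": 0,"tz": 0,"ax": 0.11,"ay": 0,"az": 0}]'

```text
time_s: 54.27
tcp_pos: [0.4312, -0.1676, 0.0575]
ee_rot: [[0.001, -0.99, 0.138], [-0.0, 0.138, 0.99], [-1.0, -0.001, 0.0]]
wrist_force: [-0.8, 0.2, 0.8]
gripper_width: 0.158
```

play_rows --commands '[{"fingers": 1,"tx": 0,"ty": 0,"tz": 0,"ax": 0.022,"ay": 0,"az": 0},{"fingers": 1,"tx": 0,"ty": 0,"tz": 0,"ax": 0.044,"ay": 0,"az": 0},{"fingers": 1,"tx": 0,"ty": 0,"tz": 0,"ax": 0.066,"ay": 0,"az": 0},{"fingers": 1,"tx": 0,"ty": 0,"tz": 0,"ax": 0.088,"ay": 0,"az": 0},{"fingers": 1,"tx": 0,"ty": 0,"tz": 0,"ax": 0.102,"ay": 0,"az": 0}]'

```text
time_s: 54.68
tcp_pos: [0.4314, -0.1676, 0.0575]
ee_rot: [[0.001, -0.897, 0.442], [-0.0, 0.442, 0.897], [-1.0, -0.001, 0.0]]
wrist_force: [-0.6, -0.9, 0.1]
gripper_width: 0.157
```

play_rows --commands '[{"fingers": 1,"tx": 0,"ty": 0,"tz": 0,"ax": 0,"ay": 0,"az": 0},{"fingers": 1,"tx": 0,"ty": 0,"tz": 0,"ax": 0,"ay": 0,"az": 0},{"fingers": 1,"tx": 0,"ty": 0,"tz": 0,"ax": 0,"ay": 0,"az": 0}]'

```text
time_s: 54.93
tcp_pos: [0.4314, -0.1676, 0.0575]
ee_rot: [[0.001, -0.899, 0.439], [-0.0, 0.439, 0.899], [-1.0, -0.001, 0.0]]
wrist_force: [0.0, -0.7, 1.3]
gripper_width: 0.159
```

```bash
python3 -c "
from h import *
st()"
```

```text
tcp [ 0.4314 -0.1676  0.0575] psi 154.0 q1,q6 -1.0 -25.0 F [ 0.  -0.7  1.3] w 0.159 t 54.9333
```

play_rows --commands '[{"fingers": 0,"tx": 0,"ty": 0,"tz": 0,"ax": 0,"ay": 0,"az": 0},{"fingers": 0,"tx": 0,"ty": 0,"tz": 0,"ax": 0,"ay": 0,"az": 0},{"fingers": 0,"tx": 0,"ty": 0,"tz": 0,"ax": 0,"ay": 0,"az": 0},{"fingers": 0,"tx": 0,"ty": 0,"tz": 0,"ax": 0,"ay": 0,"az": 0},{"fingers": 0,"tx": -0.01,"ty": 0,"tz": 0,"ax": 0,"ay": 0,"az": 0}]'

```text
time_s: 55.35
tcp_pos: [0.4295, -0.1675, 0.0638]
ee_rot: [[-0.004, -0.898, 0.44], [0.0, 0.44, 0.898], [-1.0, 0.003, -0.001]]
wrist_force: [-0.7, 0.2, 0.1]
gripper_width: 0.44
```

play_rows --commands '[{"fingers": 0,"tx": -0.03,"ty": 0,"tz": 0,"ax": 0,"ay": 0,"az": 0},{"fingers": 0,"tx": -0.07,"ty": 0,"tz": 0,"ax": 0,"ay": 0,"az": 0},{"fingers": 0,"tx": -0.11,"ty": 0,"tz": 0,"ax": 0,"ay": 0,"az": 0},{"fingers": 0,"tx": -0.15,"ty": 0,"tz": 0,"ax": 0,"ay": 0,"az": 0},{"fingers": 0,"tx": -0.18,"ty": 0,"tz": 0.03,"ax": 0,"ay": 0,"az": 0}]'

```text
time_s: 55.77
tcp_pos: [0.44, -0.1487, 0.2028]
ee_rot: [[0.002, -0.897, 0.442], [-0.001, 0.442, 0.897], [-1.0, -0.002, 0.0]]
wrist_force: [1.9, -0.7, -0.1]
gripper_width: 0.497
```

play_rows --commands '[{"fingers": 0,"tx": 0,"ty": 0,"tz": 0,"ax": 0,"ay": 0,"az": 0},{"fingers": 0,"tx": 0,"ty": 0,"tz": 0,"ax": 0,"ay": 0,"az": 0},{"fingers": 0,"tx": 0,"ty": 0,"tz": 0,"ax": 0,"ay": 0,"az": 0}]'

```text
time_s: 56.02
tcp_pos: [0.4398, -0.1472, 0.1994]
ee_rot: [[-0.001, -0.898, 0.44], [0.001, 0.44, 0.898], [-1.0, 0.001, -0.0]]
wrist_force: [0.6, -0.4, -0.6]
gripper_width: 0.501
```

```bash
python3 - <<'E' 2>/dev/null
from h import *
st(); p=cam('wrist')
s=.0003;c=[rect(p,z,.37,.49,-.23,-.11,s) for z in(.019,.062)]
A=(.4311,-.1676)
for i in c: cv2.circle(i,(int((-.11-A[1])/s),int((.49-A[0])/s)),2,(255,0,0),-1)
cv2.imwrite('pics/d2.png',cv2.cvtColor(np.hstack(c),cv2.COLOR_RGB2BGR))
g=cv2.cvtColor(c[1],cv2.COLOR_RGB2GRAY)
v,u=np.mgrid[0:g.shape[0],0:g.shape[1]]; x=.49-v*s;y=-.11-u*s
rr=np.hypot(x-A[0],y-A[1]); m=(g>130)&(rr<.021)
hs=cv2.cvtColor(c[1],cv2.COLOR_RGB2HSV); m&=hs[...,1]<60
print(m.sum()); X=np.stack([x[m],y[m]],1);w,V=np.linalg.eigh(np.cov(X.T));print('stripe mid',X.mean(0),'axis',np.degrees(np.arctan2(*V[::-1,1])),'want 63.9')
E
```

```text
tcp [ 0.4398 -0.1472  0.1994] psi 153.9 q1,q6 1.6 -27.7 F [ 0.6 -0.4 -0.6] w 0.501 t 56.0167
390
stripe mid [ 0.43809769 -0.16086308] axis 119.94488538920953 want 63.9
```

View pics/d2.png

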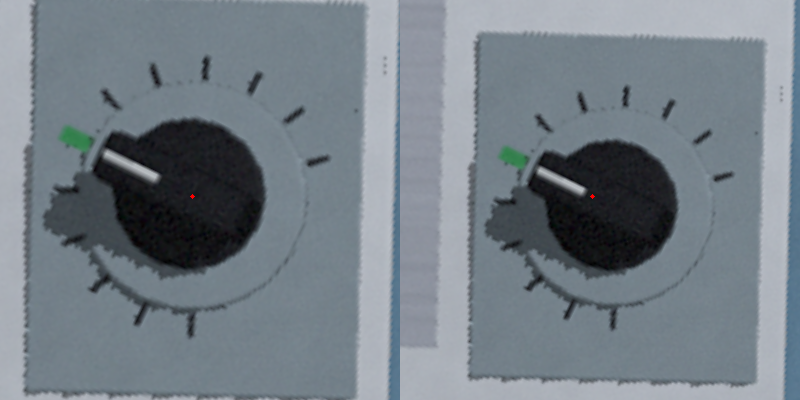

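play_rows --commands '[{"fingers": 0,"tx": -0.05,"ty": 0,"tz": 0,"ax": -0.035,"ay": 0,"az": 0},{"fingers": 0,"tx": -0.1,"ty": 0.01,"tz": 0.02,"ax": -0.07,"ay": 0,"az": 0},{"fingers": 0,"tx": -0.13,"ty": 0.03,"tz": 0.05,"ax": -0.105,"ay": 0,"az": 0},{"fingers": 0,"tx": -0.17,"ty": 0.05,"tz": 0.08,"ax": -0.14,"ay": 0,"az": 0},{"fingers": 0,"tx": -0.213,"ty": 0.07,"tz": 0.11,"ax": -0.175,"ay": 0,"az": 0}]'

```text
time_s: 56.48
tcp_pos: [0.4285, -0.0501, 0.3585]
ee_rot: [[-0.005, -0.995, -0.098], [-0.001, -0.098, 0.995], [-1.0, 0.005, -0.0]]
wrist_force: [1.2, -0.4, -0.2]
gripper_width: 0.497
```

play_rows --commands '[{"fingers": 0,"tx": 0,"ty": 0.09,"tz": 0.06,"ax": -0.46,"ay": 0,"az": 0},{"fingers": 0,"tx": 0,"ty": 0.09,"tz": 0.06,"ax": -0.46,"ay": 0,"az": 0},{"fingers": 0,"tx": 0,"ty": 0.09,"tz": 0.06,"ax": -0.46,"ay": 0,"az": 0},{"fingers": 0,"tx": 0,"ty": 0.09,"tz": 0.06,"ax": -0.46,"ay": 0,"az": 0},{"fingers": 0,"tx": 0,"ty": 0.09,"tz": 0.06,"ax": -0.46,"ay": 0,"az": 0}]'

```text
time_s: 56.9
tcp_pos: [0.3574, -0.012, 0.3582]
ee_rot: [[-0.002, -0.747, -0.665], [-0.001, -0.665, 0.747], [-1.0, 0.002, 0.001]]
wrist_force: [0.0, -0.2, -0.2]
gripper_width: 0.501
```

play_rows --commands '[{"fingers": 0,"tx": 0,"ty": 0,"tz": 0,"ax": -0.27,"ay": 0,"az": 0},{"fingers": 0,"tx": 0,"ty": 0,"tz": 0,"ax": -0.27,"ay": 0,"az": 0},{"fingers": 0,"tx": 0,"ty": 0,"tz": 0,"ax": -0.27,"ay": 0,"az": 0},{"fingers": 0,"tx": 0,"ty": 0,"tz": 0,"ax": -0.27,"ay": 0,"az": 0},{"fingers": 0,"tx": 0,"ty": 0,"tz": 0,"ax": -0.27,"ay": 0,"az": 0}]'

```text
time_s: 57.32
tcp_pos: [0.3579, -0.0125, 0.3577]
ee_rot: [[-0.004, -0.219, -0.976], [-0.001, -0.976, 0.219], [-1.0, 0.002, 0.003]]
wrist_force: [-0.0, -0.1, -0.2]
gripper_width: 0.5
```

```bash
python3 - <<'E' 2>/dev/null
from h import *
st(); p=cam('wrist')
P=[.4433,.0718,-.0261]
pl=[T(P,(-.02,y)) for y in(.215,.105,-.005,-.115)]
for k,g in zip(['red','teal','purple','orange'],pl):
    try: print(g.round(4),fit(p,k,*g),strip(p,k,*g))
    except Exception as e: print(k,e)
q=cam('scene')
for n in('sample_cup','saline'): print(n,[(np.round(a['uv'],1),round(a['score'],2)) for a in spotter.find_in(n,q)[:2]])
im=rect(p,.066,.36,.52,-.1,.36,.00075)
o=lambda x,y:(int((.36-y)/.00075),int((.52-x)/.00075))
for g in pl: cv2.circle(im,o(*g),55,(0,255,0),1)
b=cv2.resize(q['image'][100:340,180:380],None,fx=1.5,fy=1.5)
W=max(im.shape[1],b.shape[1]);pad=lambda x:cv2.copyMakeBorder(x,0,0,0,W-x.shape[1],cv2.BORDER_CONSTANT)
cv2.imwrite('pics/end.png',cv2.cvtColor(np.vstack([pad(im),pad(b)]),cv2.COLOR_RGB2BGR))
E
```

```text
tcp [ 0.3579 -0.0125  0.3577] psi -102.7 q1,q6 24.5 52.9 F [-0.  -0.1 -0.2] w 0.5 t 57.3167
[0.4289 0.2872] ('red', np.float64(0.4304), np.float64(0.2867), 'cen', 176.2, 'axis', 175.2, 42.7, 850) ('red', 'mid', array([0.397 , 0.2878]), 'size', 24.3, 20.4, 'axis', -93.4, 'from centre', 179.1)
[0.426  0.1773] ('teal', np.float64(0.4265), np.float64(0.1768), 'cen', 177.0, 'axis', 176.7, 52.2, 822) ('teal', 'mid', array([0.3925, 0.1774]), 'size', 27.0, 20.8, 'axis', -91.8, 'from centre', 179.8)
[0.4232 0.0673] ('purple', np.float64(0.4232), np.float64(0.0658), 'cen', 174.9, 'axis', 177.8, 53.3, 841) ('purple', 'mid', array([0.3908, 0.0684]), 'size', 20.5, 14.0, 'axis', -180.0, 'from centre', 178.0)
[ 0.4203 -0.0426] ('orange', np.float64(0.4203), np.float64(-0.0446), 'cen', 173.3, 'axis', 173.4, 48.9, 875) ('orange', 'mid', array([ 0.3884, -0.0408]), 'size', 12.6, 20.7, 'axis', 174.5, 'from centre', 176.7)
sample_cup [(array([213.4, 131.6]), 0.66)]
saline [(array([300.8, 321. ]), 0.63), (array([285.2, 232.1]), 0.63)]
```

View pics/end.png

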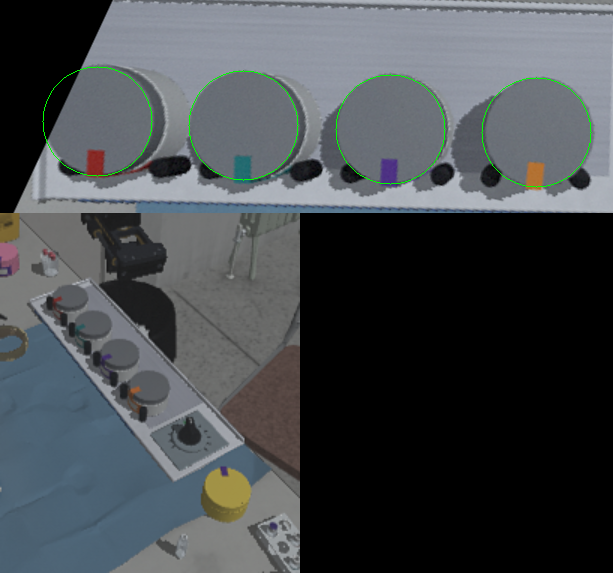

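```bash
python3 -c "
from h import *
print(job.finish_job())"
```

```text
the job is handed in; nothing more can be done
None
```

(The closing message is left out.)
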